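# Charge the grinding jar and clamp it

## Task

Charge the grinding jar: lift the four opaque flap-lid canisters to feel which ones hold grinding balls, tip every loaded one out into the jar (never tip an empty one) and stand all four upright on the table again. When all the balls are in, swing the clamp arm with the lid home over the jar and turn its red handle clockwise until the torque limiter slips, then stop and let go; leave the other things on the table where they are.

Things in the scene. Friction and masses are not known exactly. Their poses are not given: they have to be found in the camera images.
- can_1_mid (a point): Canister 1 of 4, all alike: opaque whitish cup 80 mm tall, 56 mm wide at foot, 63 at rim, blue spring flap in the rim. Point on its axis, half-way up (40 mm); z up, x to the flap's hinge. Empty 0.13 kg; may hold up to two 25 mm balls, 0.12 kg each (all within 10 %). Grip firmly, near the rim. Tip 5 to 10 degrees past level, hinge uppermost: balls push the flap open, 30 mm free needed.
- can_2_mid (a point): Canister 2 of 4, all alike: opaque whitish cup 80 mm tall, 56 mm wide at foot, 63 at rim, blue spring flap in the rim. Point on its axis, half-way up (40 mm); z up, x to the flap's hinge. Empty 0.13 kg; may hold up to two 25 mm balls, 0.12 kg each (all within 10 %).
- can_3_mid (a point): Canister 3 of 4, all alike: opaque whitish cup 80 mm tall, 56 mm wide at foot, 63 at rim, blue spring flap in the rim. Point on its axis, half-way up (40 mm); z up, x to the flap's hinge. Empty 0.13 kg; may hold up to two 25 mm balls, 0.12 kg each (all within 10 %).
- can_4_mid (a point): Canister 4 of 4, all alike: opaque whitish cup 80 mm tall, 56 mm wide at foot, 63 at rim, blue spring flap in the rim. Point on its axis, half-way up (40 mm); z up, x to the flap's hinge. Empty 0.13 kg; may hold up to two 25 mm balls, 0.12 kg each (all within 10 %).
- jar_mouth (a point): Centre of the rim (104 mm up) of the fixed steel grinding jar: 104 mm clear width, 116 mm over the rim, 84 mm deep. The stand's post is 105 mm from its axis. Balls poured here; balls ball_Na and ball_Nb are those that may start in canister N and are not tracked: only weight tells where they are.
- post_top (a point): Top of the upright post's hub (42 mm wide, 166 mm up), on the hinge axis of the clamp arm, 105 mm from the jar's axis. Keep the tipped canister clear of it.
- pull_pin (a point): Middle of the black upright pin (15 mm thick, 36 mm tall, middle 172 mm up) at the end of the clamp arm, 182 mm from the post's axis: take it to swing the arm about the post (about 0.2 N m of friction).
- handle_grip (a point): Centre of the red bar handle (68 x 15 x 22 mm, about 187 mm up) on the clamp arm, 105 mm from the post's axis, above the lid's centre; its x runs along the bar, z up. Pinch it across its 15 mm from above and turn clockwise.
- clamp_arm (a joint): Angle of the clamp arm that carries the lid, about the post, rad: 0 = home against its stop, lid over the jar and arm pointing from the post to the jar; grows clockwise seen from above as it opens, to 2.1.
- screw (a joint): Turn of the clamping screw, rad: grows as it is turned clockwise and lowers the lid 7 mm over 2.2 rad; at 2.2 the lid is hard on the rim. Starts at 0 to 0.8; turns with the handle against about 0.1 N m and stays where it is left.
- handle (a joint): Slip of the red handle on the screw, rad: 0 until the torque limiter in its hub gives way at about 0.35 N m; then it grows as the handle turns on clockwise without the screw, and stays. It does not slip anticlockwise.
- gloss_tile: Bystander: black glass reference tile in its frame, 62 x 88 x 13 mm, lying left of the jar; origin under its centre.
- sanding_block: Bystander: cork block wrapped in abrasive paper, 48 x 85 x 25 mm; origin under its centre.
- parts_pot: Bystander: small white pot with a green screw lid, 45 mm wide, 43 mm tall; origin under its centre.
There are look-alikes about, which are no part of the job. What is shaped like the part that bears can_1_mid but pink or turquoise is not meant. What is shaped like the part that bears can_4_mid but yellow is not meant.

How it is judged:
On the way, in this order (a step that is already met when the one before it is completed fails the run):
1. every ball from the canisters is in the jar (horizontal distance between each of ball_1a, ball_1b, ball_2a, ball_2b, ball_3a, ball_3b, ball_4a, ball_4b and jar_mouth below 0.055 m and z of ball_1a in the frame of jar_mouth between -0.095 and -0.005 m and z of ball_1b in the frame of jar_mouth between -0.095 and -0.005 m and z of ball_2a in the frame of jar_mouth between -0.095 and -0.005 m and z of ball_2b in the frame of jar_mouth between -0.095 and -0.005 m and z of ball_3a in the frame of jar_mouth between -0.095 and -0.005 m and z of ball_3b in the frame of jar_mouth between -0.095 and -0.005 m and z of ball_4a in the frame of jar_mouth between -0.095 and -0.005 m and z of ball_4b in the frame of jar_mouth between -0.095 and -0.005 m), for 0.3 s.
2. the clamp arm is swung home, with the lid over the jar (all of step 1 and value of joint clamp_arm below 0.06 rad), for 0.2 s.
3. the lid is screwed down and the handle has slipped (all of step 2 and value of joint screw above 2.12 rad and value of joint handle above 0.12 rad), for 0.2 s.
At the end, for the whole second after the job is handed in: All balls lie in the jar; the arm is home (under 0.06 rad); the screw is fully down (over 2.12 rad) and the handle has slipped by 0.12 to 1.0 rad; all four canisters stand upright on the table, at rest (all of step 3 and angle between each of can_1_mid, can_2_mid, can_3_mid, can_4_mid's own z axis and vertical below 0.1 rad and height (world z) of can_1_mid between 0.03 and 0.05 m and height (world z) of can_2_mid between 0.03 and 0.05 m and height (world z) of can_3_mid between 0.03 and 0.05 m and height (world z) of can_4_mid between 0.03 and 0.05 m and linear speed of each of can_1, can_2, can_3, can_4 below 0.02 m/s); the robot touches nothing.
It fails at once if an empty canister is tipped over (past about 57 degrees) ((angle between can_1_mid's own z axis and vertical above 1 rad and height (world z) of each of ball_1a, ball_1b above 10 m) or (angle between can_2_mid's own z axis and vertical above 1 rad and height (world z) of each of ball_2a, ball_2b above 10 m) or (angle between can_3_mid's own z axis and vertical above 1 rad and height (world z) of each of ball_3a, ball_3b above 10 m) or (angle between can_4_mid's own z axis and vertical above 1 rad and height (world z) of each of ball_4a, ball_4b above 10 m)).
It fails at once if the handle is cranked on by more than 1 rad after it began to slip (value of joint handle above 1 rad).
It fails at once if the tile, the sanding block or the parts pot is pushed more than 3 cm (distance of any of gloss_tile, sanding_block, parts_pot from where it was at the start of the episode above 0.03 m).
Of ball_1a, ball_1b, ball_2a, ball_2b, ball_3a, ball_3b, ball_4a, ball_4b only 2 to 4 are there at a start; the rules pass over those that are not, and their reading is None.
At some moment in a run one of can_1, can_2, can_3, can_4 may be knocked a few centimetres aside while the robot is not near it.
It also fails if it takes over 210 s, if anything falls off the work surface, if the arm or the gripper's body presses on something with over 40 N, if the wrist force passes 120 N, or if a joint passes its speed limit or range.

## Robot

A 6-joint arm with a two-finger parallel gripper is mounted at the origin on a cart in front of the work surface, level with it; the furniture and walls round the work are solid. World frame = base frame: x ahead of the robot, y to its left, z up, the work surface at z = 0. Lengths are in m, angles in rad, forces in N, time in s.
With the tool pointing down it reaches from about 0.35 to 0.975 m from the base axis. Payload 4.9 kg.
Tool frame: the origin (TCP) lies on the mounting face of the last link; the fingertips stand 173 mm ahead of it and the grasp point (between the pads) lies 155 mm ahead of it; z points along the fingers, y is the direction in which the jaws open and shut (so a half turn about z gives the same grasp; the last joint's range is limited). The gripper opens to 85 mm and grips with 20 to 120 N. Pads are 22 mm wide; open, the fingers measure 114 mm over their backs; the gripper's body (76 mm by 85 mm) begins 54 mm behind the grasp point. The pads swing forward as they close: fully open they stand 13 mm farther back than shut.
Start: joints at [-1.247, 0.053, 1.613, -0, 1.476, -0.119], TCP at [0.268, -0.565, 0.405] pointing down, gripper open.
Joint ranges: [-3.01, 3.01], [-1.01, 2.22], [0.06, 2.58], [-1.02, 4.17], [0.09, 2.62], [-3.14, 3.14]. Speed limits (rad/s): [2.57, 2.57, 3.14, 3.14, 3.14, 3.14].

## Interface

Orientations are given as a rotation vector (axis times angle).
In Python, from station import ctrl gives the robot as it stands. The module is installed in compiled form; this text tells all that it offers.
- The arm moves only by the tool jog_arm, never from a script. Its argument "steps" is a list of rows, each a list of 2 entries, a list of its own where there are three numbers: the shift along the tool's x, y, z in cm, then the turn, a rotation vector about the tool's x, y, z in degrees. In form: [[[tx, ty, tz], [rx, ry, rz]], ...]. A call has 1 to 8 rows; each row shifts and turns the pose as measured when the row begins, along the tool's axes as they then stand; what a row does not reach is not made up. A row lasts 1/10 s, in which the tool goes at most 50 mm and 8.59 degrees, less where a joint would pass 70% of its speed; a pose out of reach is approached as far as the arm can. A call is refused whole if a number of a shift passes 5 or a number of a turn 8.59, either way. A call with a gripper value outside its range is refused whole. "fingers" is the gripper command: -1 is shut, 1 is fully open, values between are in proportion, set as the call begins (left out, the last holds). The fingers move at their own pace and stop on an object; "grip_force" is the grip in N (left out, the last holds). Time passes only in rows, so rows that do not move let the fingers close. It gives the time, the measured TCP pose, the force and the opening at its end, in the units of the state.
- ctrl.get_obs(): the state, without advancing time (a new reading comes with each control period).
- ctrl.get_image(name): name is "scene" or "side" or "wrist"; returns the picture (480x640x3 uint8, red, green, blue); there is no depth.
- ctrl.camera_info(name): a dict with "K" (3x3 intrinsics, pixels), "camera_from_world" (4x4, takes a point from world to camera coordinates). Camera axes: x right, y up, looking along -z (the intrinsics and any distortion apply to the point x, -y, -z); pixel columns grow to the right and rows downward; lengths in m; the calibration is good to about 2 mm. A picture is of the moment at which its call begins: read the wrist's pose just before it. camera_info takes no time and is no camera call; for the wrist camera it gives the pose at the moment of the call.
- ctrl.finish_job(): hands the job in, once; it reports no verdict.
The state is a dict: "t": time; "q": joint angles; "dq": joint speeds; "effort": joint torques, N m; "tool_pos": TCP position; "tool_rot": TCP orientation; "contact_force": force on the tool from outside, world axes, zero at the start; "wrist_torque": the same for the moment, N m; "opening": finger opening in m.
Only numpy, scipy, OpenCV 4.12 (cv2) and the standard library are available. Lean on these libraries where they do the work, as an engineer would, in place of code of your own. Each camera call takes 0.05 s, during which the arm holds its last target.

## Working session

There is one attempt and no reset: what is moved stays moved. The work goes in short steps, Python scripts to look and compute and a tool call to move; the robot and the scene stay as the last step left them, time stands still between calls to the robot, and variables do not carry over. Pictures are saved under pics/ and viewed, and the job is handed in when it is done.

Besides the shell and the picture viewer there is one more tool, called as a command line: name --argument value ..., lists and objects as JSON in quotes. jog_arm: Moves the arm, as the interface text tells. Its arguments: {"type":"object","properties":{"steps":{"type":"array","items":{"type":"array"}},"fingers":{"type":"number"},"grip_force":{"type":"number"}},"required":["steps"]}

```bash
mkdir -p pics; python3 - <<'E'
from station import ctrl
import cv2
o=ctrl.get_obs()
for k,v in o.items(): print(k,v)
for n in("scene","side","wrist"):
    i=ctrl.camera_info(n); print(n,i)
    cv2.imwrite(f"pics/{n}0.png",ctrl.get_image(n)[:,:,::-1])
E
```

```text
t 0.0
q [-1.24700053e+00  5.33417180e-02  1.61428514e+00 -1.88190142e-05
  1.47601500e+00 -1.19002947e-01]
dq [-4.91142314e-05  1.25842122e-03 -8.03038970e-04  2.73009614e-03
  5.42030522e-04  9.39610098e-05]
effort [ 1.48972405e-03 -3.93683767e+01 -3.70174348e+01  2.52454782e-05
  7.11833563e-03 -1.17368984e-05]
tool_pos [ 0.26770389 -0.56446553  0.40347734]
tool_rot [-3.06292238e+00 -6.89433738e-01  3.58065106e-04]
contact_force [ 0.70153575 -0.55467306  0.39875957]
wrist_torque [ 0.01058567 -0.0663695  -0.00291343]
opening 0.08517558503384517
scene {'K': array([[570.48890859,   0.        , 314.12730939],
       [  0.        , 570.48890859, 232.44977228],
       [  0.        ,   0.        ,   1.        ]]), 'camera_from_world': array([[-0.83219856, -0.55444141,  0.00634648,  0.46651331],
       [ 0.41100696, -0.60914449,  0.678245  , -0.27522899],
       [-0.37218119,  0.56704296,  0.73480844, -1.60315209],
       [ 0.        ,  0.        ,  0.        ,  1.        ]])}
side {'K': array([[444.80652618,   0.        , 318.17833927],
       [  0.        , 444.80652618, 241.11130937],
       [  0.        ,   0.        ,   1.        ]]), 'camera_from_world': array([[ 0.85562104, -0.5175788 , -0.00498116, -0.45316121],
       [ 0.33645079,  0.54882968,  0.76523647, -0.29949499],
       [-0.39333637, -0.65642834,  0.64373002, -1.24309291],
       [ 0.        ,  0.        ,  0.        ,  1.        ]])}
wrist {'K': array([[349.22509716,   0.        , 314.9863425 ],
       [  0.        , 349.22509716, 247.62950377],
       [  0.        ,   0.        ,   1.        ]]), 'camera_from_world': array([[ 0.4281979 , -0.90368269, -0.00203909, -0.62241622],
       [ 0.87241186,  0.41396699, -0.25986319,  0.03291191],
       [ 0.23567798,  0.10949395,  0.96564329, -0.37746856],
       [ 0.        ,  0.        ,  0.        ,  1.        ]])}
```

View pics/scene0.png

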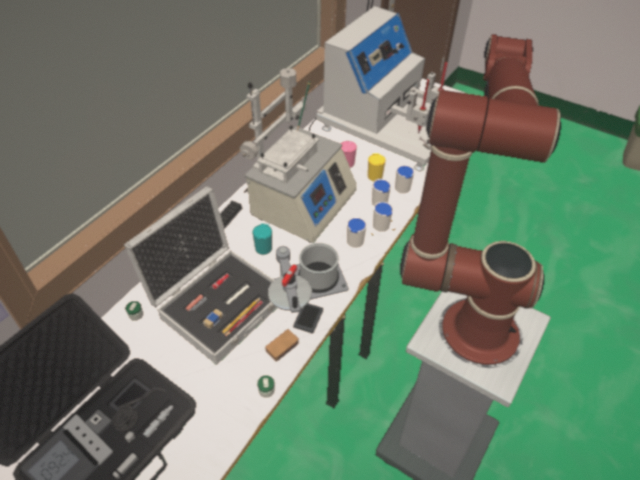

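View pics/side0.png

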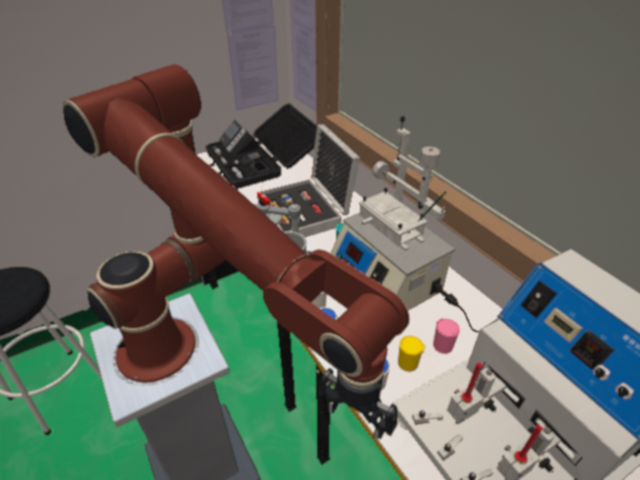

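View pics/wrist0.png

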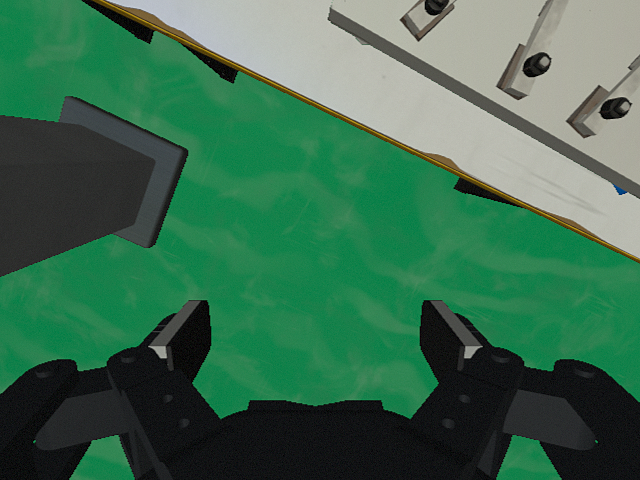

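The four whitish canisters with blue flaps are at about (404,178), (381,190), (382,215) and (356,232) in the scene view. The decoys are pink (348,153), yellow (376,166) and turquoise (263,239). I'll enlarge a crop to confirm.

```bash
python3 - <<'E'
import cv2
i=cv2.imread("pics/scene0.png")
cv2.imwrite("pics/c1.png",cv2.resize(i[140:260,320:440],None,fx=5,fy=5,interpolation=cv2.INTER_CUBIC))
cv2.imwrite("pics/c2.png",cv2.resize(i[220:400,230:390],None,fx=3.3,fy=3.3,interpolation=cv2.INTER_CUBIC))
E
```

```text
(no output)
```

View pics/c1.png

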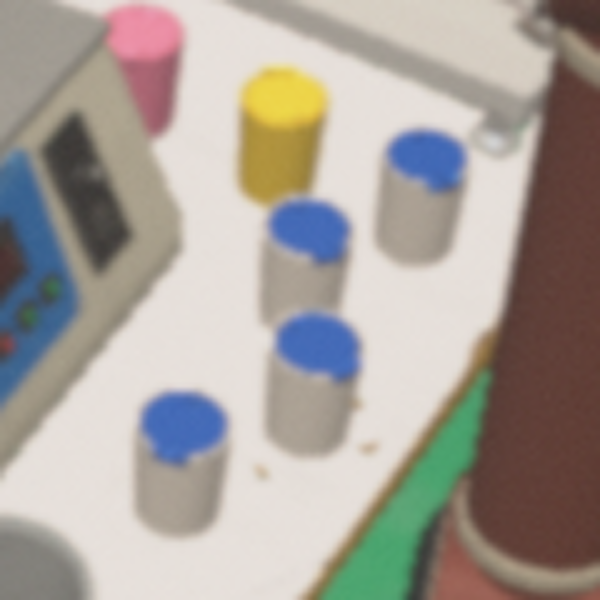

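View pics/c2.png

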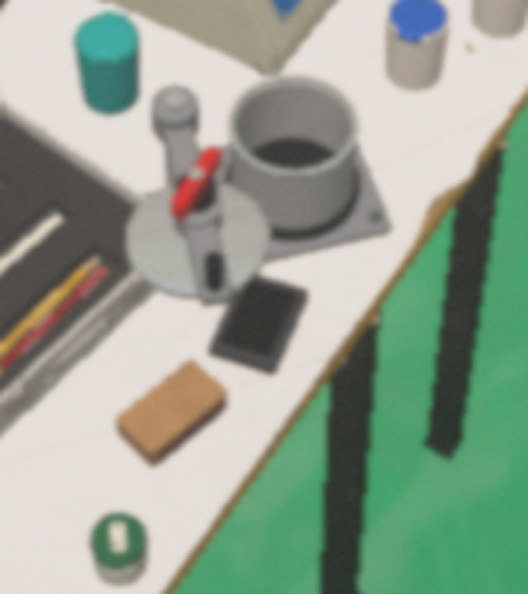

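```bash
cat > h.py <<'E'
import numpy as np, cv2
from scipy.spatial.transform import Rotation as R
from station import ctrl
def ray(name,u,v,z,info=None):
    i=info or ctrl.camera_info(name); K=i["K"];M=i["camera_from_world"]
    d=np.linalg.inv(K)@[u,v,1]; d=np.array([d[0],-d[1],-d[2]])
    Rm=M[:3,:3]; c=-Rm.T@M[:3,3]; w=Rm.T@d
    return c+w*(z-c[2])/w[2]
def proj(name,p,info=None):
    i=info or ctrl.camera_info(name)
    c=i["camera_from_world"]@np.r_[p,1]; q=i["K"]@[c[0],-c[1],-c[2]]; return q[:2]/q[2]
def pose():
    o=ctrl.get_obs(); return np.array(o["tool_pos"]),R.from_rotvec(o["tool_rot"]),o
# pts in tool frame needed to go to target pose
def delta(p,Rt):
    p0,R0,o=pose(); d=R0.inv().apply(np.array(p)-p0)*100; r=np.degrees((R0.inv()*Rt).as_rotvec())
    return d.round(2),r.round(2)
def down(yaw):  # tool z down, tool y (jaw axis) along (cos yaw, sin yaw)
    y=np.array([np.cos(yaw),np.sin(yaw),0]);z=np.array([0,0,-1.]);x=np.cross(y,z)
    return R.from_matrix(np.c_[x,y,z])
E
python3 - <<'E'
from h import *
i=ctrl.camera_info("scene")
for n,u,v,z in[("A",405.4,171.6,.08),("B",381.8,185.6,.08),("C",383.4,208.6,.08),("D",356.6,224.8,.08),("jar",319.1,258.5,.104),("post",283.3,251.8,.166),("handle",289.7,275.8,.196),("pin",294.5,301.2,.172),("yellow",376.5,159.5,.08),("pink",348.5,146.5,.08),("turq",262.5,232,.08),("Atab",(440)/5+320,186/5+140,.08),("Btab",325/5+320,258/5+140,.08),("Ctab",342/5+320,374/5+140,.08),("Dtab",175/5+320,458/5+140,.08)]:
    print(n,ray("scene",u,v,z,i).round(3))
p,Rr,o=pose(); print(Rr.as_matrix().round(3))
w=ctrl.camera_info("wrist")["camera_from_world"]
T=np.eye(4);T[:3,:3]=Rr.as_matrix();T[:3,3]=p
print((w@T).round(4))
E
```

```text
A [ 0.453 -0.397  0.08 ]
B [ 0.485 -0.29   0.08 ]
C [ 0.428 -0.198  0.08 ]
D [ 0.463 -0.089  0.08 ]
jar [0.473 0.106 0.104]
post [0.541 0.186 0.166]
handle [0.463 0.264 0.196]
pin [0.416 0.309 0.172]
yellow [ 0.565 -0.397  0.08 ]
pink [ 0.683 -0.403  0.08 ]
turq [0.686 0.098 0.08 ]
Atab [ 0.432 -0.376  0.08 ]
Btab [ 0.462 -0.271  0.08 ]
Ctab [ 0.402 -0.183  0.08 ]
Dtab [ 0.452 -0.062  0.08 ]
[[ 0.904  0.429 -0.001]
 [ 0.429 -0.904  0.001]
 [ 0.    -0.002 -1.   ]]
[[-3.000e-04  1.000e+00  2.000e-04  1.500e-03]
 [ 9.656e-01  3.000e-04  2.601e-01 -7.210e-02]
 [ 2.601e-01  3.000e-04 -9.656e-01  1.360e-02]
 [ 0.000e+00  0.000e+00  0.000e+00  1.000e+00]]
```

```bash
cat >> h.py <<'E'
def plan(p,Rt,n=None,p0=None,R0=None):
    """n rows, straight line + slerp, each in its local tool axes"""
    if p0 is None: p0,R0,_=pose()
    p=np.array(p); rv=(R0.inv()*Rt).as_rotvec()
    need=max(np.linalg.norm(p-p0)/.04,np.degrees(np.linalg.norm(rv))/8.0)
    n=n or int(np.ceil(need)); print("need",round(need,1),"n",n)
    for k in range(n):
        Ra=R0*R.from_rotvec(rv*k/n)
        t=Ra.inv().apply((p-p0)/n)*100
        print([[*t.round(2).tolist()],[*np.degrees(rv/n).round(2).tolist()]],end=", ")
    print()
def tip(beta,yaw):
    """tool x in vertical plane of heading yaw(outward); beta=0 tool down; beta>0 body tilted back (tool points forward-down), beta<0 body tilted forward"""
    f=np.array([np.cos(yaw),np.sin(yaw),0]);u=np.array([0,0,1.])
    z=np.sin(beta)*f-np.cos(beta)*u; x=np.cos(beta)*f+np.sin(beta)*u
    return R.from_matrix(np.c_[x,np.cross(z,x),z])
E
python3 - <<'E'
from h import *
plan([.40,-.20,.42],tip(0,np.radians(-25)))
E
```

```text
need 9.7 n 10
[[2.76, -2.73, -0.16], [-0.01, 0.0, 5.04]], [[2.51, -2.96, -0.16], [-0.01, 0.0, 5.04]], [[2.24, -3.17, -0.16], [-0.01, 0.0, 5.04]], [[1.95, -3.35, -0.16], [-0.01, 0.0, 5.04]], [[1.65, -3.51, -0.16], [-0.01, 0.0, 5.04]], [[1.33, -3.64, -0.16], [-0.01, 0.0, 5.04]], [[1.01, -3.74, -0.16], [-0.01, 0.0, 5.04]], [[0.68, -3.82, -0.16], [-0.01, 0.0, 5.04]], [[0.34, -3.86, -0.16], [-0.01, 0.0, 5.04]], [[-0.0, -3.88, -0.16], [-0.01, 0.0, 5.04]],
```

jog_arm --steps '[[[2.8, -2.7, -0.2], [0, 0, 5]], [[2.5, -3, -0.2], [0, 0, 5]], [[2.2, -3.2, -0.2], [0, 0, 5]], [[2, -3.4, -0.2], [0, 0, 5]], [[1.6, -3.5, -0.2], [0, 0, 5]], [[1.3, -3.6, -0.2], [0, 0, 5]], [[1, -3.7, -0.2], [0, 0, 5]], [[0.7, -3.8, -0.2], [0, 0, 5]]]' --fingers 1 --grip_force 80

```text
t: 0.95
tool_pos: [0.377, -0.2671, 0.4163]
tool_rot: [-3.102, 0.457, 0.007]
contact_force: [0.4, -0.3, -0.5]
opening: 0.0855
```

```bash
python3 - <<'E'
from h import *
print(pose()[:1],pose()[2]["q"])
plan([.40,-.20,.42],tip(0,np.radians(-25)))
E
```

```text
(array([ 0.37700059, -0.26711532,  0.41633671]),) [-0.77835713 -0.35904438  1.96120075  0.00275126  1.54675614  1.08506948]
need 1.8 n 2
[[0.13, -3.55, -0.16], [-0.16, 0.16, 4.11]], [[-0.12, -3.55, -0.17], [-0.16, 0.16, 4.11]],
```

jog_arm --steps '[[[0.1, -3.5, -0.2], [0, 0, 4]], [[-0.1, -3.5, -0.2], [0, 0, 4]], [[0, 0, 0], [0, 0, 0]]]'

```text
t: 1.25
tool_pos: [0.4006, -0.1946, 0.4205]
tool_rot: [-3.061, 0.675, 0.006]
contact_force: [0.2, -0.4, -0.3]
opening: 0.0853
```

```bash
python3 - <<'E'
from h import *
print(pose()[0],pose()[2]["q"])
import pickle
i=ctrl.camera_info("wrist");im=ctrl.get_image("wrist");pickle.dump(i,open("w1.pkl","wb"))
cv2.imwrite("pics/w1.png",im[:,:,::-1])
E
```

```text
[ 0.40062264 -0.19464454  0.42054078] [-0.62090091 -0.40739523  1.98994998  0.00522586  1.56562128  1.38429196]
```

View pics/w1.png

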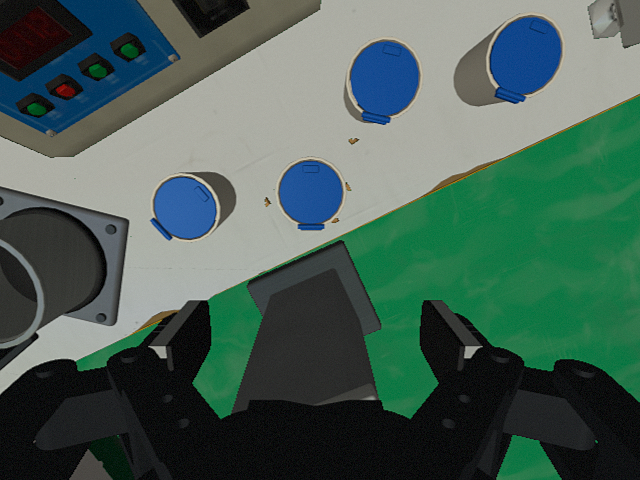

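```bash
python3 - <<'E'
from h import *
import pickle
i=pickle.load(open("w1.pkl","rb"))
for n,c,h in[("A",(526,56),(510,96)),("B",(384,80),(376,118)),("C",(311,191),(311,226)),("D",(186,208),(160,228))]:
    a=ray("",*c,.08,i);b=ray("",*h,.08,i);d=b-a
    print(n,a.round(3),"hinge deg",np.degrees(np.arctan2(d[1],d[0])).round(1),np.linalg.norm(d[:2]).round(3))
for u,v in((420,200),(200,300)): print(ray("",u,v,0,i).round(3))
E
```

```text
A [ 0.456 -0.401  0.08 ] hinge deg 139.3 0.031
B [ 0.488 -0.293  0.08 ] hinge deg 145.0 0.029
C [ 0.432 -0.201  0.08 ] hinge deg 154.9 0.031
D [ 0.465 -0.094  0.08 ] hinge deg 100.8 0.031
[ 0.365 -0.302  0.   ]
[ 0.363 -0.02   0.   ]
```

```bash
cat >> h.py <<'E'
G=.147
def tcp(g,beta,yaw,L=G):
    Rt=tip(np.radians(beta),np.radians(yaw)); return np.array(g)-Rt.apply([0,0,L]),Rt
E
python3 - <<'E'
from h import *
print(tcp([.432,-.201,.17],50,-25)[0])
plan(*tcp([.432,-.201,.17],50,-25))
E
```

```text
[ 0.32994201 -0.15340958  0.26448978]
need 6.3 n 7
[[-1.15, -0.12, 2.23], [-0.05, 7.19, -0.01]], [[-1.42, -0.12, 2.07], [-0.05, 7.19, -0.01]], [[-1.67, -0.12, 1.88], [-0.05, 7.19, -0.01]], [[-1.89, -0.12, 1.65], [-0.05, 7.19, -0.01]], [[-2.09, -0.12, 1.4], [-0.05, 7.19, -0.01]], [[-2.25, -0.12, 1.13], [-0.05, 7.19, -0.01]], [[-2.37, -0.12, 0.84], [-0.05, 7.19, -0.01]],
```

jog_arm --steps '[[[-1.2, -0.1, 2.2], [0, 7.2, 0]], [[-1.4, -0.1, 2.1], [0, 7.2, 0]], [[-1.7, -0.1, 1.9], [0, 7.2, 0]], [[-1.9, -0.1, 1.7], [0, 7.2, 0]], [[-2.1, -0.1, 1.4], [0, 7.2, 0]], [[-2.2, -0.1, 1.1], [0, 7.2, 0]], [[-2.4, -0.1, 0.8], [0, 7.2, 0]], [[0, 0, 0], [0, 0, 0]]]'

```text
t: 2.1
tool_pos: [0.326, -0.1603, 0.254]
tool_rot: [2.601, -0.58, 1.256]
contact_force: [-1.3, -0.2, -1.7]
opening: 0.0851
```

```bash
python3 - <<'E'
from h import *
print(pose()[0],pose()[2]["q"])
p,Rr,_=pose(); print(p+Rr.apply([0,0,G]), Rr.as_matrix().round(3))
plan(*tcp([.432,-.201,.17],50,-25))
plan(*tcp([.432,-.201,.06],50,-25),p0=tcp([.432,-.201,.17],50,-25)[0],R0=tcp([.432,-.201,.06],50,-25)[1])
E
```

```text
[ 0.32598204 -0.16026226  0.25400132] [-0.72830906 -0.81483513  2.57818196  0.43895717  0.53971901  1.0028917 ]
[ 0.42995842 -0.20997721  0.16275256] [[ 0.563 -0.428  0.707]
 [-0.262 -0.904 -0.338]
 [ 0.784  0.005 -0.621]]
need 0.3 n 1
[[0.87, -0.78, -0.6], [0.44, -1.63, 0.04]], 
need 2.7 n 3
[[-2.81, 0.0, 2.36], [0.0, 0.0, 0.0]], [[-2.81, 0.0, 2.36], [0.0, 0.0, 0.0]], [[-2.81, 0.0, 2.36], [0.0, 0.0, 0.0]],
```

```bash
cat > kin.py <<'E'
import numpy as np
from scipy.spatial.transform import Rotation as R
from scipy.optimize import least_squares
def fk(q,P):
    a1,off,h,L1,e,L2,d6=P
    A=R.from_euler('z',q[0]); B=A*R.from_euler('y',q[1]); C=B*R.from_euler('y',q[2]); D=C*R.from_euler('z',q[3]); E=D*R.from_euler('y',q[4]); F=E*R.from_euler('z',q[5])
    p=A.apply([a1,off,h])+B.apply([0,0,L1])+C.apply([e,0,L2])+E.apply([0,0,d6])
    return p,F
if __name__=="__main__":
    data=[([-1.24700053,.0533417,1.61428514,0,1.476015,-.119003],[.26770389,-.56446553,.40347734]),
    ([-0.77835713,-0.35904438,1.96120075,0.00275126,1.54675614,1.08506948],[.37700059,-.26711532,.41633671]),
    ([-0.62090091,-0.40739523,1.98994998,0.00522586,1.56562128,1.38429196],[0.40062264,-0.19464454,0.42054078]),
    ([-0.72830906,-0.81483513,2.57818196,0.43895717,0.53971901,1.0028917],[0.32598204,-0.16026226,0.25400132])]
    f=lambda P:np.concatenate([fk(q,P)[0]-p for q,p in data])
    s=least_squares(f,[0,.07,.3,.4,0,.4,.1]); print(s.x.round(4),np.abs(s.fun).max())
    for q,p in data: print(fk(q,s.x)[1].as_matrix().round(3).tolist())
E
python3 kin.py
```

```text
[-0.      0.0742  0.238   0.4264  0.0957  0.6099  0.1061] 1.2759799869477284e-06
[[-0.428, 0.904, -0.001], [0.904, 0.428, 0.002], [0.002, 0.0, -1.0]]
[[0.289, 0.957, -0.003], [0.957, -0.289, 0.007], [0.006, -0.005, -1.0]]
[[0.421, 0.907, -0.002], [0.907, -0.421, 0.008], [0.006, -0.006, -1.0]]
[[0.428, 0.563, 0.707], [0.904, -0.262, -0.338], [-0.005, 0.784, -0.621]]
```

```bash
cat >> kin.py <<'E'
PP=np.array([0,.0742,.238,.4264,.0957,.6099,.1061])
LO=np.array([-3.01,-1.01,.06,-1.02,.09,-3.14]);HI=np.array([3.01,2.22,2.58,4.17,2.62,3.14])
T90=R.from_euler('z',np.pi/2)
def ik(p,Rt,q0=None):
    best=None
    seeds=[q0] if q0 is not None else [[np.arctan2(p[1],p[0])-.2,-.4,2,a,1.2,1.4] for a in(0,.6,-.6)]
    for s in seeds:
        def f(q):
            pp,F=fk(q,PP); return np.r_[(pp-p)*5,((F*T90).inv()*Rt).as_rotvec()]
        r=least_squares(f,np.clip(s,LO+1e-3,HI-1e-3),bounds=(LO,HI))
        if best is None or r.cost<best.cost: best=r
    e=f(best.x); return best.x,np.linalg.norm(e[:3])/5,np.degrees(np.linalg.norm(e[3:]))
E
python3 - <<'E'
from h import *; from kin import ik
cans=dict(A=([.456,-.401],139.3-180),B=([.488,-.293],-35),C=([.432,-.201],-25),D=([.465,-.094],-79))
for n,(c,y) in cans.items():
  for b in(0,20,30,40,50):
    s=f"{n} b{b} "
    for z in(.06,.12,.2):
        q,e,a=ik(*tcp([*c,z],b,y)); s+=f"z{z}: err {e*1000:.1f}mm {a:.1f}deg; "
    print(s,q.round(2))
j=np.array([.473,.106])
for yaw in(-30,-15,0,15):
  for be in(-40,-50,-57,-67,-77,-97):
    f=np.array([np.cos(np.radians(yaw)),np.sin(np.radians(yaw))])
    g=[*(j-.055*f),.17]
    q,e,a=ik(*tcp(g,be,yaw)); print(yaw,be,f"{e*1000:.1f} {a:.1f}",q.round(2))
E
```

```text
A b0 z0.06: err 0.0mm 0.0deg; z0.12: err 0.0mm 0.0deg; z0.2: err 0.0mm 0.0deg;  [-0.84  0.05  1.71 -0.    1.38  1.44]
A b20 z0.06: err 0.0mm 0.0deg; z0.12: err 0.0mm 0.0deg; z0.2: err 0.0mm 0.0deg;  [-0.87 -0.14  1.93  0.06  1.01  1.39]
A b30 z0.06: err 0.0mm 0.0deg; z0.12: err 0.0mm 0.0deg; z0.2: err 0.0mm 0.0deg;  [-0.88 -0.23  2.03  0.11  0.82  1.35]
A b40 z0.06: err 0.0mm 0.0deg; z0.12: err 0.0mm 0.0deg; z0.2: err 0.0mm 0.0deg;  [-0.89 -0.3   2.13  0.2   0.63  1.27]
A b50 z0.06: err 0.0mm 0.0deg; z0.12: err 0.0mm 0.0deg; z0.2: err 0.0mm 0.0deg;  [-0.91 -0.35  2.23  0.37  0.43  1.1 ]
B b0 z0.06: err 0.0mm 0.0deg; z0.12: err 0.0mm 0.0deg; z0.2: err 0.0mm 0.0deg;  [-0.67 -0.04  1.8   0.    1.38  1.51]
B b20 z0.06: err 0.0mm 0.0deg; z0.12: err 0.0mm 0.0deg; z0.2: err 0.0mm 0.0deg;  [-0.68 -0.24  2.01  0.03  1.02  1.49]
B b30 z0.06: err 0.0mm 0.0deg; z0.12: err 0.0mm 0.0deg; z0.2: err 0.0mm 0.0deg;  [-0.69 -0.33  2.12  0.05  0.84  1.47]
B b40 z0.06: err 0.0mm 0.0deg; z0.12: err 0.0mm 0.0deg; z0.2: err 0.0mm 0.0deg;  [-0.7  -0.41  2.22  0.09  0.64  1.43]
B b50 z0.06: err 0.0mm 0.0deg; 
[... 1817 characters left out ...]
15 -77 0.0 0.0 [-0.03  0.44  1.67  0.32  2.34  1.85]
-15 -97 0.0 0.0 [-0.03  0.6   1.64  0.43  2.56  1.91]
0 -40 0.0 0.0 [0.05 0.11 1.81 0.04 1.92 1.63]
0 -50 0.0 0.0 [0.05 0.21 1.75 0.04 2.05 1.62]
0 -57 0.0 0.0 [0.05 0.28 1.71 0.05 2.14 1.63]
0 -67 0.0 0.0 [0.05 0.38 1.67 0.06 2.26 1.63]
0 -77 0.0 0.0 [0.05 0.47 1.64 0.07 2.38 1.63]
0 -97 0.0 0.0 [0.05 0.62 1.61 0.09 2.61 1.64]
15 -40 0.0 0.0 [ 0.1   0.11  1.81 -0.11  1.91  1.41]
15 -50 0.0 0.0 [ 0.11  0.22  1.75 -0.13  2.04  1.41]
15 -57 0.0 0.0 [ 0.11  0.29  1.71 -0.15  2.13  1.41]
15 -67 0.0 0.0 [ 0.12  0.38  1.66 -0.17  2.25  1.41]
15 -77 0.0 0.0 [ 0.12  0.47  1.63 -0.2   2.37  1.4 ]
15 -97 0.0 0.0 [ 0.12  0.62  1.6  -0.27  2.6   1.36]
```

```bash
python3 - <<'E'
from h import *
a=tcp([.432,-.201,.14],40,-25); b=tcp([.432,-.201,.06],40,-25)
plan(*a); plan(*b,p0=a[0],R0=a[1])
E
```

```text
need 1.5 n 2
[[0.53, -0.4, 0.78], [0.22, -5.81, 0.0]], [[0.61, -0.4, 0.72], [0.22, -5.81, 0.0]], 
need 2.0 n 3
[[-1.71, 0.0, 2.04], [0.0, 0.0, 0.0]], [[-1.71, 0.0, 2.04], [0.0, 0.0, 0.0]], [[-1.71, 0.0, 2.04], [0.0, 0.0, 0.0]],
```

jog_arm --steps '[[[0.5, -0.4, 0.8], [0.2, -5.8, 0]], [[0.6, -0.4, 0.7], [0.2, -5.8, 0]], [[0, 0, 0], [0, 0, 0]]]'

```text
t: 2.4
tool_pos: [0.3467, -0.1642, 0.2552]
tool_rot: [2.753, -0.617, 0.985]
contact_force: [1.1, -0.0, 0.5]
opening: 0.0854
```

```bash
python3 - <<'E'
from h import *
import pickle
p,Rr,o=pose(); print(p+Rr.apply([0,0,G]),o["contact_force"])
i=ctrl.camera_info("wrist");im=ctrl.get_image("wrist");pickle.dump(i,open("w2.pkl","wb"))
cv2.imwrite("pics/w2.png",im[:,:,::-1])
b=tcp([.432,-.201,.06],40,-25)
plan(*b)
for n,c in dict(A=[.456,-.401,.08],B=[.488,-.293,.08],C=[.432,-.201,.08]).items(): print(n,proj("",c,i).round(0))
E
```

```text
[ 0.43089119 -0.20476012  0.14169397] [ 1.12248579 -0.03656427  0.49835469]
need 2.1 n 3
[[-1.79, -0.1, 2.09], [0.16, 0.14, -0.04]], [[-1.8, -0.1, 2.09], [0.16, 0.14, -0.04]], [[-1.8, -0.09, 2.08], [0.16, 0.14, -0.04]], 
A [569. 188.]
B [403. 210.]
C [309. 357.]
```

View pics/w2.png

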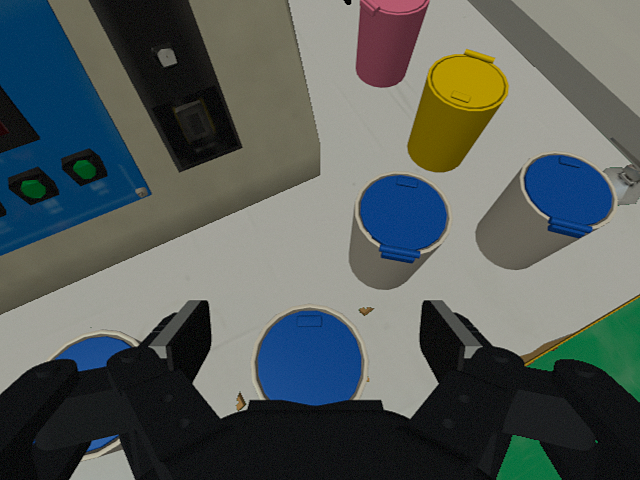

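The view confirms the aim: canister C appears at (309,357), where it was predicted. Descending.

jog_arm --steps '[[[-1.8, -0.1, 2.1], [0.15, 0.15, 0]], [[-1.8, -0.1, 2.1], [0.15, 0.15, 0]], [[-1.8, -0.1, 2.1], [0.15, 0.15, 0]], [[0, 0, 0], [0, 0, 0]], [[0, 0, 0], [0, 0, 0]]]'

```text
t: 2.95
tool_pos: [0.3495, -0.1659, 0.1782]
tool_rot: [2.737, -0.611, 1.02]
contact_force: [0.6, 1.2, 0.8]
opening: 0.0856
```

```bash
python3 - <<'E'
from h import *
p,Rr,o=pose(); print(p+Rr.apply([0,0,G]),o["contact_force"])
plan(*tcp([.432,-.201,.06],40,-25))
cv2.imwrite("pics/w3.png",ctrl.get_image("wrist")[:,:,::-1])
E
```

```text
[ 0.43637519 -0.20745905  0.06717175] [0.59750917 1.22945905 0.76797531]
need 0.2 n 1
[[-0.73, -0.3, 0.1], [0.37, -0.95, -0.03]],
```

View pics/w3.png

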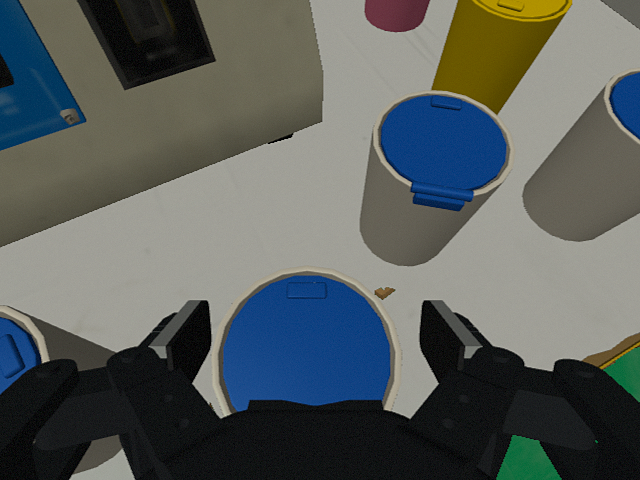

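jog_arm --steps '[[[-0.8, -0.3, 0.1], [0.3, -0.9, 0]], [[0, 0, 0], [0, 0, 0]], [[0, 0, 0], [0, 0, 0]]]'

```text
t: 3.3
tool_pos: [0.3468, -0.1616, 0.1762]
tool_rot: [2.746, -0.609, 1.011]
contact_force: [1.5, 0.1, 0.0]
opening: 0.0855
```

```bash
cat >> h.py <<'E'
def weigh(n=6):
    F=[]
    for k in range(n):
        F.append(np.r_[ctrl.get_obs()["contact_force"],ctrl.get_obs()["wrist_torque"]]); ctrl.get_image("wrist")
    F=np.array(F); print("F",F.mean(0).round(2),"sd",F.std(0).round(2)); return F.mean(0)
E
python3 - <<'E'
from h import *
weigh()
p,Rr,o=pose(); print(p+Rr.apply([0,0,G]),o["t"])
E
```

```text
F [ 0.01  0.21 -0.41  0.13  0.28  0.01] sd [0.97 0.25 0.43 0.02 0.04 0.03]
[ 0.43252021 -0.20186696  0.06296286] 3.6
```

jog_arm --steps '[[[0, 0, 0], [0, 0, 0]], [[0, 0, 0], [0, 0, 0]], [[0, 0, 0], [0, 0, 0]], [[0, 0, 0], [0, 0, 0]], [[0, 0, 0], [0, 0, 0]]]' --fingers -1 --grip_force 80

```text
t: 4.1
tool_pos: [0.3468, -0.1617, 0.1755]
tool_rot: [2.747, -0.61, 1.01]
contact_force: [-0.3, -0.1, 1.3]
opening: 0.0616
```

Opening of 62 mm fits the cup near its rim. Lifting straight up by about 9 cm (tool −x/−z reversed).

jog_arm --steps '[[[1.3, 0, -1.5], [0, 0, 0]], [[1.9, 0, -2.3], [0, 0, 0]], [[1.9, 0, -2.3], [0, 0, 0]], [[1.3, 0, -1.6], [0, 0, 0]], [[0, 0, 0], [0, 0, 0]], [[0, 0, 0], [0, 0, 0]], [[0, 0, 0], [0, 0, 0]], [[0, 0, 0], [0, 0, 0]]]'

```text
t: 4.9
tool_pos: [0.3423, -0.1583, 0.2672]
tool_rot: [2.769, -0.615, 0.978]
contact_force: [-1.1, 0.3, -3.0]
opening: 0.0614
```

```bash
python3 - <<'E'
from h import *
weigh(10)
p,Rr,o=pose(); print(p+Rr.apply([0,0,G]),o["t"],o["opening"])
cv2.imwrite("pics/s4.png",ctrl.get_image("scene")[:,:,::-1][140:290,240:440].repeat(4,0).repeat(4,1))
E
```

```text
F [-0.13 -0.07 -2.2   0.23  0.48 -0.  ] sd [0.57 0.53 0.56 0.02 0.02 0.03]
[ 0.42683487 -0.19758476  0.15512246] 5.4 0.061256988829912436
```

View pics/s4.png

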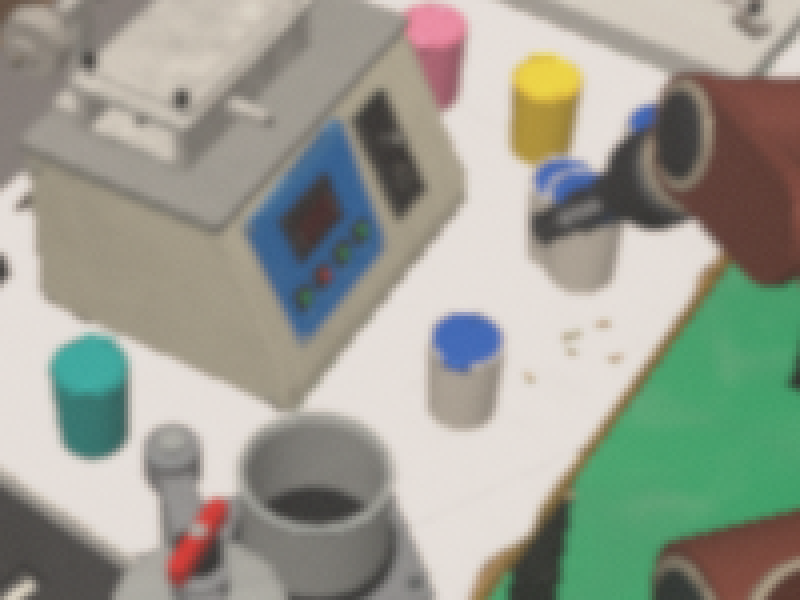

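```bash
python3 - <<'E'
from h import *
weigh(30)
E
```

```text
F [-0.07 -0.22 -2.27  0.22  0.49 -0.  ] sd [0.43 0.48 0.5  0.03 0.03 0.02]
```

```bash
python3 - <<'E'
from h import *
plan(*tcp([.43,-.201,.065],40,-25),n=4)
E
```

```text
need 2.3 n 4
[[-1.39, 0.04, 1.82], [-0.02, 0.23, -0.02]], [[-1.4, 0.04, 1.81], [-0.02, 0.23, -0.02]], [[-1.41, 0.04, 1.81], [-0.02, 0.23, -0.02]], [[-1.42, 0.04, 1.8], [-0.02, 0.23, -0.02]],
```

jog_arm --steps '[[[-1.4, 0, 1.8], [0, 0.2, 0]], [[-1.4, 0, 1.8], [0, 0.2, 0]], [[-1.4, 0, 1.8], [0, 0.2, 0]], [[-1.1, 0, 1.4], [0, 0.2, 0]], [[0, 0, 0], [0, 0, 0]], [[0, 0, 0], [0, 0, 0]]]'

```text
t: 7.55
tool_pos: [0.346, -0.1603, 0.1833]
tool_rot: [2.751, -0.611, 1.008]
contact_force: [0.5, -0.2, -2.7]
opening: 0.0616
```

```bash
python3 - <<'E'
from h import *
p,Rr,o=pose(); print(p+Rr.apply([0,0,G]),o["t"],o["contact_force"])
plan(*tcp([.43,-.201,.065],40,-25),n=1)
E
```

```text
[ 0.4320724  -0.20046957  0.07113982] 7.55 [ 0.53925444 -0.24388119 -2.69635894]
need 0.2 n 1
[[-0.46, 0.14, 0.36], [0.0, -0.25, -0.04]],
```

jog_arm --steps '[[[-0.45, 0, 0.5], [0, 0, 0]], [[-0.1, 0, 0.15], [0, 0, 0]], [[0, 0, 0], [0, 0, 0]], [[0, 0, 0], [0, 0, 0]]]'

```text
t: 7.95
tool_pos: [0.3473, -0.1613, 0.1778]
tool_rot: [2.745, -0.609, 1.016]
contact_force: [-0.4, -0.6, -1.5]
opening: 0.0614
```

jog_arm --steps '[[[0, 0, 0], [0, 0, 0]], [[0, 0, 0], [0, 0, 0]], [[0, 0, 0], [0, 0, 0]], [[0, 0, 0], [0, 0, 0]]]' --fingers 1

```text
t: 8.35
tool_pos: [0.3489, -0.1627, 0.1814]
tool_rot: [2.738, -0.607, 1.026]
contact_force: [0.7, -0.5, 0.2]
opening: 0.0854
```

```bash
python3 - <<'E'
from h import *
weigh(24)
p,Rr,o=pose(); print(p+Rr.apply([0,0,G]),o["t"],o["contact_force"])
cv2.imwrite("pics/w5.png",ctrl.get_image("wrist")[:,:,::-1])
E
```

```text
F [ 0.02  0.18  0.18  0.13  0.27 -0.01] sd [0.65 0.44 0.45 0.03 0.03 0.02]
[ 0.43598782 -0.2036474   0.0699253 ] 9.55 [-0.64983941  0.61166413  0.23718009]
```

View pics/w5.png

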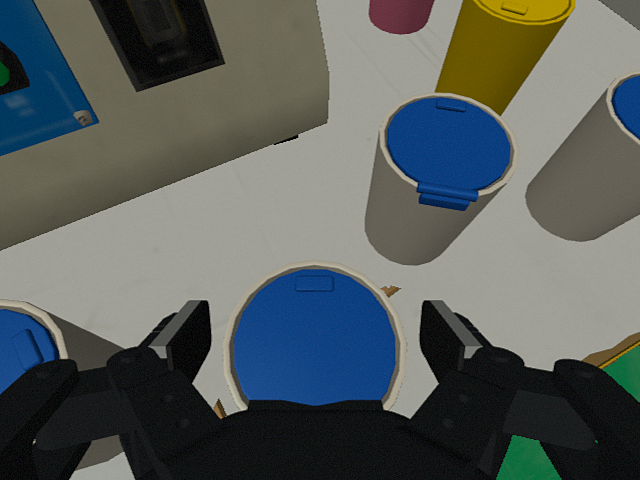

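```bash
python3 - <<'E'
from h import *
b=ray("scene",312.5,241,0); print("corner",b)
c=ray("scene",(462/4+240),(200/4+140),0);print("right corner",c, "left",ray("scene",240+40/4,140+297/4,0))
for z in(.1,.14,.18,.22): print(z,proj("scene",[b[0],b[1],z]),ray("scene",293.7,198,z))
for z in(.3,.4): print(z,ray("scene",288,75,z))
plan(*tcp([.432,-.201,.062],40,-25),n=1)
E
```

```text
corner [ 0.57805483 -0.01682635  0.        ]
right corner [ 0.58648948 -0.29933716  0.        ] left [8.18065731e-01 2.44786670e-04 0.00000000e+00]
0.1 [312.63821818 219.30263762] [ 0.6805397  -0.06151334  0.1       ]
0.14 [312.69680267 210.10609806] [ 0.65594315 -0.02785871  0.14      ]
0.18 [312.75741827 200.59071827] [0.6313466  0.00579592 0.18      ]
0.22 [312.82017245 190.73962467] [0.60675005 0.03945056 0.22      ]
0.3 [ 0.91955394 -0.37531129  0.3       ]
0.4 [ 0.82396728 -0.24577005  0.4       ]
need 0.2 n 1
[[-0.6, -0.03, 0.29], [0.17, -1.04, 0.05]],
```

jog_arm --steps '[[[-0.7, 0, 0.4], [0, -1, 0]], [[0, 0, 0], [0, 0, 0]]]'

```text
t: 9.8
tool_pos: [0.346, -0.1612, 0.1725]
tool_rot: [2.752, -0.61, 1.0]
contact_force: [0.2, 0.0, 0.0]
opening: 0.0855
```

jog_arm --steps '[[[0, 0, 0], [0, 0, 0]], [[0, 0, 0], [0, 0, 0]], [[0, 0, 0], [0, 0, 0]], [[0, 0, 0], [0, 0, 0]]]' --fingers -1 --grip_force 90

```text
t: 10.2
tool_pos: [0.3462, -0.1612, 0.1726]
tool_rot: [2.752, -0.611, 1.0]
contact_force: [-0.6, -0.7, -0.2]
opening: 0.0606
```

```bash
python3 - <<'E'
from h import *
p,Rr,o=pose(); g=p+Rr.apply([0,0,G]); print(g,o["t"],o["contact_force"],o["opening"])
u=tcp([g[0],g[1],.23],40,-25)
plan(*u)
J=np.array([.473,.106]);f=np.array([np.cos(np.radians(-15)),np.sin(np.radians(-15))])
w=tcp([*(J-.045*f),.23],40,-15); print(w[0])
plan(*w,p0=u[0],R0=u[1])
E
```

```text
[ 0.43163708 -0.20145857  0.05999005] 10.2 [-0.63103667 -0.67971042 -0.17533667] 0.06058360316754884
need 4.2 n 5
[[2.18, 0.01, -2.61], [0.03, 0.01, 0.0]], [[2.18, 0.01, -2.61], [0.03, 0.01, 0.0]], [[2.18, 0.01, -2.61], [0.03, 0.01, 0.0]], [[2.18, 0.01, -2.61], [0.03, 0.01, 0.0]], [[2.18, 0.01, -2.6], [0.03, 0.01, 0.0]], 
[0.33826322 0.14210261 0.34260853]
need 7.6 n 8
[[-1.3, -3.4, -1.09], [0.8, 0.0, -0.96]], [[-1.24, -3.43, -1.04], [0.8, 0.0, -0.96]], [[-1.18, -3.47, -0.99], [0.8, 0.0, -0.96]], [[-1.12, -3.5, -0.94], [0.8, 0.0, -0.96]], [[-1.06, -3.53, -0.89], [0.8, 0.0, -0.96]], [[-1.0, -3.56, -0.84], [0.8, 0.0, -0.96]], [[-0.94, -3.59, -0.79], [0.8, 0.0, -0.96]], [[-0.88, -3.62, -0.74], [0.8, 0.0, -0.96]],
```

```bash
python3 - <<'E'
from h import *; from kin import ik
J=np.array([.473,.106]);f=np.array([np.cos(np.radians(-15)),np.sin(np.radians(-15))])
g=[*(J-.045*f),.23]
for b in (40,25,10): print(b,ik(*tcp(g,b,-15)))
u=tcp([.4316,-.2015,.23],40,-25)
w=tcp(g,10,-15); plan(*w,p0=u[0],R0=u[1],n=11)
E
```

```text
40 (array([ 0.29323824, -0.77719212,  2.38481163, -0.42652618,  0.95926221,
        2.26944468]), np.float64(1.433859287204292e-12), np.float64(1.8259753464697007e-10))
25 (array([ 0.20981721, -0.64512489,  2.25477316, -0.21225005,  1.14680461,
        2.09218853]), np.float64(2.7561805609298945e-12), np.float64(4.1925363572986316e-10))
10 (array([ 0.13886672, -0.49162831,  2.12664637, -0.06953011,  1.34614296,
        1.98150656]), np.float64(6.707437923744493e-16), np.float64(4.440606172447003e-13))
need 7.3 n 11
[[-0.28, -2.58, -0.62], [0.39, -2.72, -0.83]], [[-0.27, -2.59, -0.59], [0.39, -2.72, -0.83]], [[-0.26, -2.6, -0.56], [0.39, -2.72, -0.83]], [[-0.25, -2.6, -0.53], [0.39, -2.72, -0.83]], [[-0.24, -2.61, -0.5], [0.39, -2.72, -0.83]], [[-0.22, -2.62, -0.47], [0.39, -2.72, -0.83]], [[-0.2, -2.62, -0.44], [0.39, -2.72, -0.83]], [[-0.19, -2.63, -0.41], [0.39, -2.72, -0.83]], [[-0.17, -2.64, -0.39], [0.39, -2.72, -0.83]], [[-0.15, -2.64, -0.36], [0.39, -2.72, -0.83]], [[-0.13, -2.64, -0.34], [0.39, -2.72, -0.83]],
```

jog_arm --steps '[[[1.5, 0, -1.8], [0, 0, 0]], [[2.2, 0, -2.6], [0, 0, 0]], [[2.2, 0, -2.6], [0, 0, 0]], [[2.2, 0, -2.6], [0, 0, 0]], [[2.2, 0, -2.6], [0, 0, 0]], [[0.7, 0, -0.8], [0, 0, 0]]]'

```text
t: 10.8
tool_pos: [0.3448, -0.1595, 0.3392]
tool_rot: [2.77, -0.616, 0.972]
contact_force: [1.1, -0.4, -1.8]
opening: 0.0608
```

jog_arm --steps '[[[-0.3, -2.6, -0.6], [0.4, -2.7, -0.8]], [[-0.3, -2.6, -0.6], [0.4, -2.7, -0.8]], [[-0.3, -2.6, -0.6], [0.4, -2.7, -0.8]], [[-0.2, -2.6, -0.5], [0.4, -2.7, -0.8]], [[-0.2, -2.6, -0.5], [0.4, -2.7, -0.8]], [[-0.2, -2.6, -0.5], [0.4, -2.7, -0.8]], [[-0.2, -2.6, -0.4], [0.4, -2.7, -0.8]], [[-0.2, -2.6, -0.4], [0.4, -2.7, -0.8]]]'

```text
t: 11.6
tool_pos: [0.3874, 0.053, 0.3521]
tool_rot: [3.033, -0.484, 0.401]
contact_force: [0.7, 0.7, -2.5]
opening: 0.0608
```

```bash
cat >> h.py <<'E'
J=np.array([.473,.106]);fj=np.array([np.cos(np.radians(-15)),np.sin(np.radians(-15))])
def gp(d,z): return [*(J-d*fj),z]
def where():
    p,Rr,o=pose(); m=Rr.as_matrix(); print("pads",(p+Rr.apply([0,0,G])).round(4),"beta",np.degrees(np.arcsin(m[2,0])).round(1),"yaw",np.degrees(np.arctan2(-m[0,1],m[1,1])+np.pi).round(1),"t",o["t"],"F",np.round(o["contact_force"],1),"open",round(o["opening"],4))
E
python3 - <<'E'
from h import *; where()
plan(*tcp(gp(.045,.23),10,-15))
E
```

```text
pads [0.4236 0.0406 0.2102] beta 15.1 yaw 341.9 t 11.6 F [ 0.7  0.7 -2.5] open 0.0608
need 1.9 n 2
[[0.03, -3.65, -1.18], [0.44, -2.54, -1.52]], [[0.07, -3.66, -1.15], [0.44, -2.54, -1.52]],
```

jog_arm --steps '[[[0, -3.6, -1.2], [0.4, -2.5, -1.5]], [[0.1, -3.6, -1.2], [0.4, -2.5, -1.5]], [[0, 0, 0], [0, 0, 0]], [[1.9, 0, 0.1], [0, -7.5, 0]], [[1.9, 0, 0.1], [0, -7.5, 0]], [[1.9, 0, 0.1], [0, -7.5, 0]]]'

```text
t: 12.2
tool_pos: [0.4573, 0.1156, 0.362]
tool_rot: [-3.067, 0.384, 0.386]
contact_force: [-0.0, -0.3, -2.0]
opening: 0.0605
```

```bash
python3 - <<'E'
from h import *; where()
plan(*tcp(gp(.045,.19),-35,-15))
cv2.imwrite("pics/s6.png",ctrl.get_image("scene")[:,:,::-1][180:330,240:440].repeat(4,0).repeat(4,1))
E
```

```text
pads [0.422  0.1239 0.2196] beta -14.3 yaw 345.8 t 12.2 F [-0.  -0.3 -2. ] open 0.0605
need 2.6 n 3
[[2.26, 0.19, 1.2], [0.19, -6.9, 0.19]], [[2.39, 0.19, 0.92], [0.19, -6.9, 0.19]], [[2.48, 0.18, 0.62], [0.19, -6.9, 0.19]],
```

View pics/s6.png

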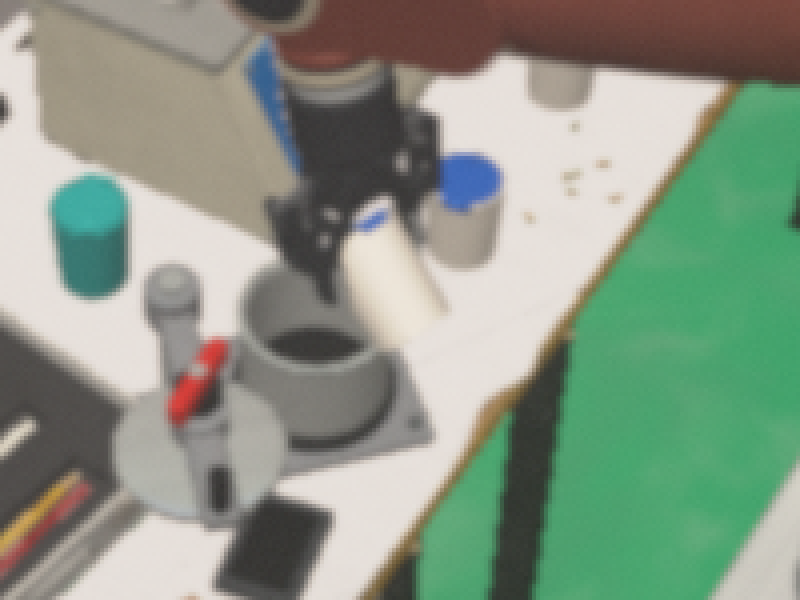

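jog_arm --steps '[[[2.3, 0.2, 1.2], [0.2, -6.9, 0.2]], [[2.4, 0.2, 0.9], [0.2, -6.9, 0.2]], [[2.5, 0.2, 0.6], [0.2, -6.9, 0.2]], [[0, 0, 0], [0, 0, 0]], [[0, 0, 0], [0, 0, 0]]]'

```text
t: 12.75
tool_pos: [0.5137, 0.091, 0.299]
tool_rot: [-2.889, 0.393, 0.937]
contact_force: [0.4, -0.6, -1.8]
opening: 0.0606
```

```bash
python3 - <<'E'
from h import *; where()
plan(*tcp(gp(.045,.17),-57,-15))
cv2.imwrite("pics/s7.png",ctrl.get_image("scene")[:,:,::-1][180:330,240:440].repeat(4,0).repeat(4,1))
E
```

```text
pads [0.4304 0.1135 0.18  ] beta -35.9 yaw 344.6 t 12.75 F [ 0.4 -0.6 -1.8] open 0.0606
need 2.6 n 3
[[1.9, -0.15, 0.64], [-0.05, -7.03, -0.16]], [[1.97, -0.14, 0.4], [-0.05, -7.03, -0.16]], [[2.0, -0.14, 0.15], [-0.05, -7.03, -0.16]],
```

View pics/s7.png

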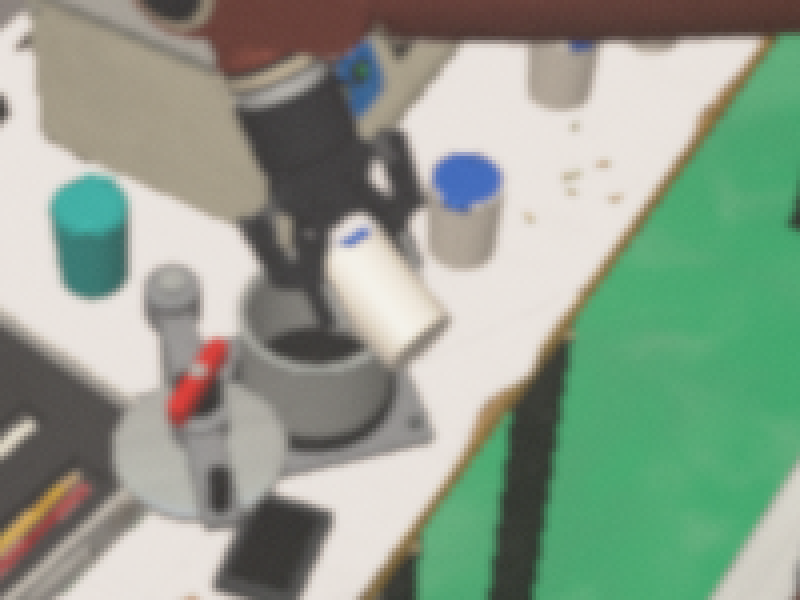

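jog_arm --steps '[[[1.9, -0.1, 0.4], [0, -7, -0.1]], [[2, -0.1, 0.2], [0, -7, -0.1]], [[2, -0.1, 0], [0, -7, -0.1]], [[0, 0, 0], [0, 0, 0]], [[0, 0, 0], [0, 0, 0]], [[0, 0, 0], [0, 0, 0]], [[0, 0, 0], [0, 0, 0]], [[0, 0, 0], [0, 0, 0]]]'

```text
t: 13.6
tool_pos: [0.5489, 0.0863, 0.2657]
tool_rot: [-2.652, 0.345, 1.396]
contact_force: [-0.1, 0.1, -0.9]
opening: 0.0608
```

```bash
python3 - <<'E'
from h import *; where(); weigh(8); where()
cv2.imwrite("pics/s8.png",ctrl.get_image("scene")[:,:,::-1][180:330,240:440].repeat(4,0).repeat(4,1))
cv2.imwrite("pics/w8.png",ctrl.get_image("wrist")[:,:,::-1])
E
```

```text
pads [0.4318 0.1179 0.1826] beta -55.6 yaw 345.1 t 13.6 F [-0.1  0.1 -0.9] open 0.0608
F [ 0.13 -0.09 -1.26 -0.16 -0.56 -0.  ] sd [0.22 0.22 0.48 0.02 0.02 0.01]
pads [0.4319 0.1177 0.1814] beta -55.7 yaw 345.0 t 14.0 F [ 0.  -0.2 -1.7] open 0.0607
```

View pics/s8.png

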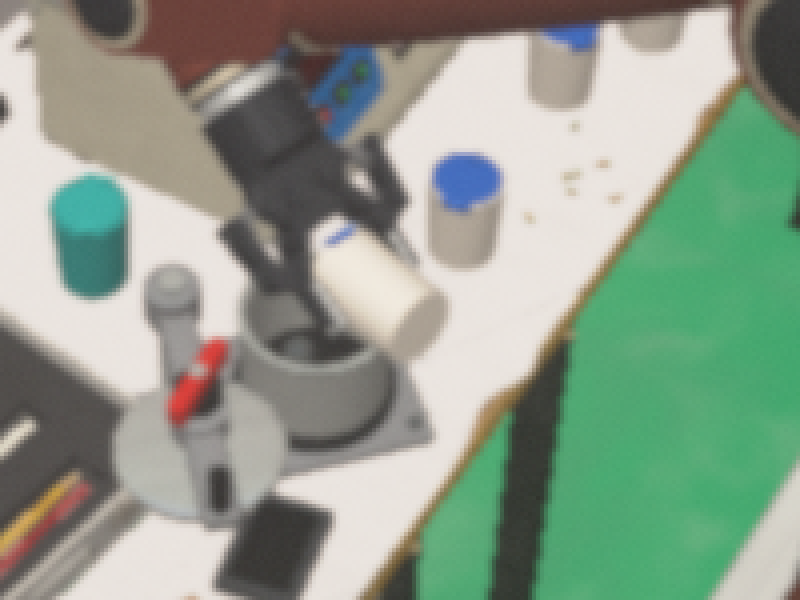

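View pics/w8.png

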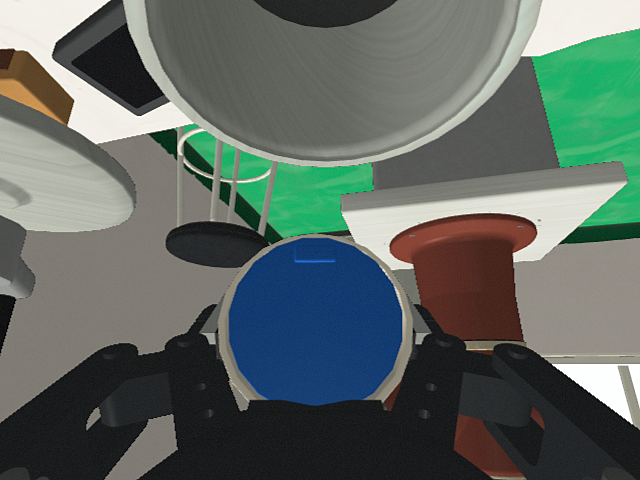

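jog_arm --steps '[[[-3.3, 0, -2.3], [0, 0, 0]], [[-2, 0, 0], [0, 7.5, 0]], [[-2, 0, 0], [0, 7.5, 0]], [[-2, 0, 0], [0, 7.5, 0]], [[-2, 0, 0], [0, 7.5, 0]], [[-2, 0, 0], [0, 7.5, 0]], [[-2, 0, 0], [0, 7.5, 0]], [[0, 0, 0], [0, 0, 0]]]'

```text
t: 14.9
tool_pos: [0.4561, 0.11, 0.3762]
tool_rot: [-3.08, 0.406, 0.252]
contact_force: [0.1, -0.1, -1.0]
opening: 0.0608
```

```bash
python3 - <<'E'
from h import *; where()
a=tcp([.43,-.20,.22],40,-25); plan(*a,n=10)
E
```

```text
pads [0.4331 0.1167 0.2312] beta -9.4 yaw 345.0 t 14.9 F [ 0.1 -0.1 -1. ] open 0.0608
need 7.4 n 10
[[-0.3, 2.9, 0.48], [-0.29, 4.93, 0.98]], [[-0.29, 2.9, 0.47], [-0.29, 4.93, 0.98]], [[-0.28, 2.9, 0.46], [-0.29, 4.93, 0.98]], [[-0.27, 2.91, 0.45], [-0.29, 4.93, 0.98]], [[-0.26, 2.91, 0.44], [-0.29, 4.93, 0.98]], [[-0.25, 2.91, 0.44], [-0.29, 4.93, 0.98]], [[-0.24, 2.91, 0.43], [-0.29, 4.93, 0.98]], [[-0.22, 2.92, 0.42], [-0.29, 4.93, 0.98]], [[-0.21, 2.92, 0.42], [-0.29, 4.93, 0.98]], [[-0.2, 2.92, 0.42], [-0.29, 4.93, 0.98]],
```

jog_arm --steps '[[[-0.2, 2.9, 0.3], [-0.3, 4.9, 1]], [[-0.2, 2.9, 0.3], [-0.3, 4.9, 1]], [[-0.2, 2.9, 0.3], [-0.3, 4.9, 1]], [[-0.2, 2.9, 0.3], [-0.3, 4.9, 1]], [[-0.2, 2.9, 0.3], [-0.3, 4.9, 1]], [[-0.2, 2.9, 0.3], [-0.3, 4.9, 1]], [[-0.2, 2.9, 0.3], [-0.3, 4.9, 1]], [[-0.2, 2.9, 0.3], [-0.3, 4.9, 1]]]'

```text
t: 15.7
tool_pos: [0.3701, -0.1126, 0.3496]
tool_rot: [2.873, -0.583, 0.755]
contact_force: [-0.2, -0.1, -1.8]
opening: 0.0603
```

```bash
python3 - <<'E'
from h import *; where()
a=tcp([.43,-.20,.14],40,-25); plan(*a,n=4)
E
```

```text
pads [ 0.4362 -0.1427  0.2218] beta 29.6 yaw 336.9 t 15.7 F [-0.2 -0.1 -1.8] open 0.0603
need 2.8 n 4
[[-1.31, 1.31, 2.06], [-0.12, 2.6, 0.49]], [[-1.4, 1.32, 2.0], [-0.12, 2.6, 0.49]], [[-1.47, 1.33, 1.94], [-0.12, 2.6, 0.49]], [[-1.55, 1.34, 1.87], [-0.12, 2.6, 0.49]],
```

jog_arm --steps '[[[-1.3, 1.8, 1.6], [-0.1, 2.6, 0.5]], [[-1.4, 1.8, 1.6], [-0.1, 2.6, 0.5]], [[-1.5, 1.3, 1.9], [-0.1, 2.6, 0.5]], [[-1.5, 0.5, 1.9], [-0.1, 2.6, 0.5]], [[0, 0, 0], [0, 0, 0]]]'

```text
t: 16.2
tool_pos: [0.337, -0.1648, 0.2551]
tool_rot: [2.76, -0.631, 0.99]
contact_force: [-1.1, 0.8, -2.6]
opening: 0.0609
```

```bash
python3 - <<'E'
from h import *; where()
a=tcp([.43,-.20,.068],40,-25); plan(*a,n=3)
E
```

```text
pads [ 0.4215 -0.2042  0.1415] beta 39.4 yaw 334.4 t 16.2 F [-1.1  0.8 -2.6] open 0.0609
need 1.9 n 3
[[-1.46, -0.23, 2.02], [0.0, 0.21, -0.25]], [[-1.46, -0.23, 2.01], [0.0, 0.21, -0.25]], [[-1.47, -0.24, 2.01], [0.0, 0.21, -0.25]],
```

jog_arm --steps '[[[-1.5, -0.2, 2], [0, 0.2, -0.2]], [[-1.5, -0.2, 2], [0, 0.2, -0.2]], [[-1.4, -0.2, 1.8], [0, 0.2, -0.2]], [[0, 0, 0], [0, 0, 0]], [[0, 0, 0], [0, 0, 0]]]'

```text
t: 16.7
tool_pos: [0.3457, -0.162, 0.1853]
tool_rot: [2.764, -0.615, 0.995]
contact_force: [0.5, -0.2, -0.8]
opening: 0.0607
```

```bash
python3 - <<'E'
from h import *; where()
a=tcp([.43,-.20,.061],40,-25); plan(*a,n=1)
E
```

```text
pads [ 0.4308 -0.2008  0.0719] beta 39.5 yaw 335.0 t 16.7 F [ 0.5 -0.2 -0.8] open 0.0607
need 0.3 n 1
[[-0.9, -0.11, 0.77], [-0.29, 0.49, -0.21]],
```

jog_arm --steps '[[[-0.6, 0, 0.6], [-0.3, 0.5, -0.2]], [[0, 0, 0], [0, 0, 0]], [[-0.2, 0, 0.2], [0, 0, 0]], [[0, 0, 0], [0, 0, 0]]]'

```text
t: 17.1
tool_pos: [0.3479, -0.1634, 0.1808]
tool_rot: [2.749, -0.607, 1.013]
contact_force: [-0.8, 0.1, -1.2]
opening: 0.0609
```

```bash
python3 - <<'E'
from h import *; where()
E
```

```text
pads [ 0.4343 -0.2036  0.0689] beta 40.5 yaw 335.1 t 17.1 F [-0.8  0.1 -1.2] open 0.0609
```

jog_arm --steps '[[[-0.7, -0.2, 0.4], [0, 0, 0]], [[-0.3, 0, 0.3], [0, 0, 0]], [[0, 0, 0], [0, 0, 0]], [[0, 0, 0], [0, 0, 0]]]'

```text
t: 17.5
tool_pos: [0.3473, -0.161, 0.1713]
tool_rot: [2.744, -0.606, 1.021]
contact_force: [-1.5, 0.2, 0.8]
opening: 0.0609
```

```bash
python3 - <<'E'
from h import *; where()
E
```

```text
pads [ 0.4344 -0.2017  0.0601] beta 40.8 yaw 335.1 t 17.5 F [-1.5  0.2  0.8] open 0.0609
```

Touching down. Open, then raise and look; this also moves towards B.

jog_arm --steps '[[[0, 0, 0], [0, 0, 0]], [[0, 0, 0], [0, 0, 0]], [[0, 0, 0], [0, 0, 0]], [[0, 0, 0], [0, 0, 0]], [[2, 0, -2.4], [0, 0, 0]], [[2.6, 0, -3], [0, 0, 0]], [[2.6, 0, -3], [0, 0, 0]], [[0, 0, 0], [0, 0, 0]]]' --fingers 1

```text
t: 18.3
tool_pos: [0.3461, -0.1603, 0.283]
tool_rot: [2.749, -0.61, 1.012]
contact_force: [0.8, -0.8, 0.6]
opening: 0.0853
```

```bash
python3 - <<'E'
from h import *; where()
import pickle
pickle.dump(ctrl.camera_info("wrist"),open("w9.pkl","wb"));cv2.imwrite("pics/w9.png",ctrl.get_image("wrist")[:,:,::-1])
a=tcp([.488,-.293,.14],40,-35); plan(*a)
i=ctrl.camera_info("wrist")
for n,c in dict(A=[.456,-.401,.08],B=[.488,-.293,.08],C=[.432,-.201,.08]).items(): print(n,proj("",c,i).round(0))
E
```

```text
pads [ 0.4324 -0.2007  0.1711] beta 40.4 yaw 335.0 t 18.3 F [ 0.8 -0.8  0.6] open 0.0853
need 2.7 n 3
[[1.77, 1.47, 2.68], [-2.16, -0.03, 2.54]], [[1.84, 1.29, 2.73], [-2.16, -0.03, 2.54]], [[1.89, 1.1, 2.77], [-2.16, -0.03, 2.54]], 
A [554. 208.]
B [403. 228.]
C [319. 361.]
```

View pics/w9.png

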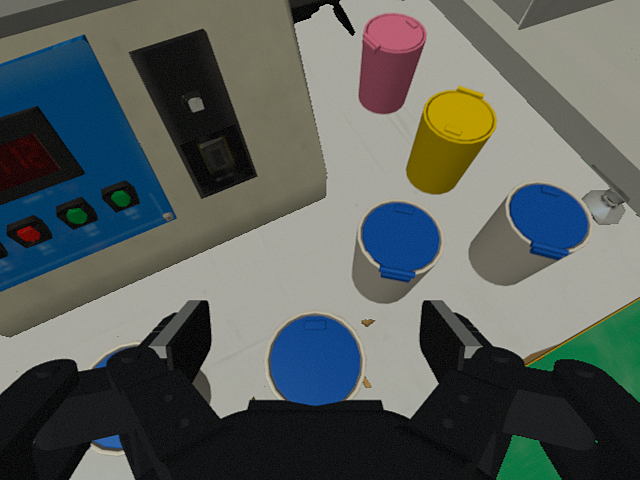

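```bash
python3 - <<'E'
from h import *; where()
import pickle
i=pickle.load(open("w9.pkl","rb"))
print(ray("",400,235,.08,i),ray("",549,212,.08,i),ray("",315,360,.08,i))
B=ray("",400,235,.08,i)
a=tcp([.486,-.295,.15],30,-35); plan(*a,n=4)
E
```

```text
pads [ 0.4312 -0.1997  0.1674] beta 40.1 yaw 335.0 t 18.35 F [-0.2  0.  -0.5] open 0.0846
[ 0.48740199 -0.2918648   0.08      ] [ 0.4573845  -0.40108569  0.08      ] [ 0.43552892 -0.20073832  0.08      ]
need 3.1 n 4
[[2.11, 1.26, 1.85], [-1.45, -2.52, 2.04]], [[2.23, 1.14, 1.79], [-1.45, -2.52, 2.04]], [[2.34, 1.01, 1.72], [-1.45, -2.52, 2.04]], [[2.45, 0.88, 1.64], [-1.45, -2.52, 2.04]],
```

jog_arm --steps '[[[2.1, 1.2, 1.8], [-1.4, -2.5, 2]], [[2.2, 1.1, 1.8], [-1.4, -2.5, 2]], [[2.3, 1, 1.7], [-1.4, -2.5, 2]], [[2.4, 0.9, 1.6], [-1.4, -2.5, 2]], [[0, 0, 0], [0, 0, 0]]]'

```text
t: 18.85
tool_pos: [0.4251, -0.2522, 0.2693]
tool_rot: [2.767, -0.875, 0.723]
contact_force: [-0.0, -0.5, 0.1]
opening: 0.0851
```

```bash
python3 - <<'E'
from h import *; where()
a=tcp([.4875,-.2925,.062],30,-35); plan(*a,n=4)
E
```

```text
pads [ 0.4841 -0.2934  0.141 ] beta 29.3 yaw 324.9 t 18.85 F [-0.  -0.5  0.1] open 0.0851
need 2.0 n 4
[[-0.96, -0.07, 1.75], [-0.01, 0.18, -0.02]], [[-0.97, -0.07, 1.75], [-0.01, 0.18, -0.02]], [[-0.97, -0.07, 1.75], [-0.01, 0.18, -0.02]], [[-0.98, -0.07, 1.74], [-0.01, 0.18, -0.02]],
```

jog_arm --steps '[[[-1, -0.1, 1.7], [0, 0.2, 0]], [[-1, -0.1, 1.7], [0, 0.2, 0]], [[-1, -0.1, 1.7], [0, 0.2, 0]], [[-1, -0.1, 1.7], [0, 0.2, 0]], [[0, 0, 0], [0, 0, 0]], [[0, 0, 0], [0, 0, 0]]]'

```text
t: 19.45
tool_pos: [0.4226, -0.2445, 0.1801]
tool_rot: [2.769, -0.872, 0.726]
contact_force: [-0.3, -0.4, 0.5]
opening: 0.0854
```

```bash
python3 - <<'E'
from h import *; weigh(10);where()
a=tcp([.4875,-.2925,.062],30,-35); plan(*a,n=1)
cv2.imwrite("pics/w10.png",ctrl.get_image("wrist")[:,:,::-1])
E
```

```text
F [-0.34 -0.11  0.04  0.13  0.2   0.  ] sd [0.41 0.38 0.54 0.03 0.02 0.02]
pads [ 0.4829 -0.2863  0.0534] beta 29.5 yaw 325.0 t 19.95 F [ 0.7 -0.3 -0.1] open 0.0851
need 0.3 n 1
[[0.93, 0.19, -0.39], [-0.17, 0.51, -0.05]],
```

View pics/w10.png

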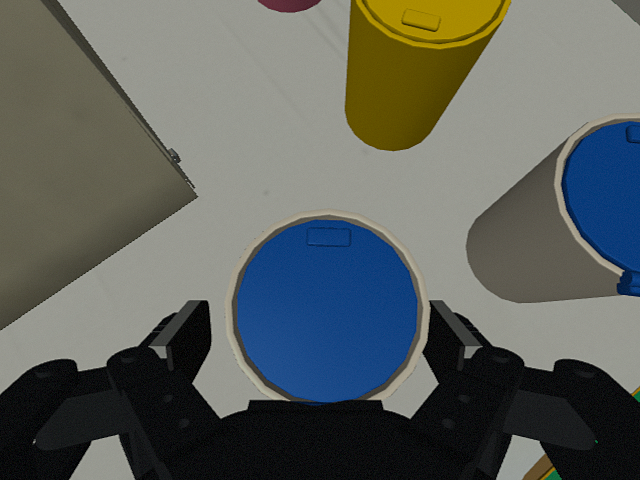

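jog_arm --steps '[[[0.9, 0.3, -0.4], [0, 0.5, 0]], [[0, 0, 0], [0, 0, 0]]]'

```text
t: 20.2
tool_pos: [0.4268, -0.2515, 0.1899]
tool_rot: [2.761, -0.87, 0.742]
contact_force: [0.4, -1.0, 1.1]
opening: 0.0856
```

jog_arm --steps '[[[0, 0, 0], [0, 0, 0]], [[0, 0, 0], [0, 0, 0]], [[0, 0, 0], [0, 0, 0]], [[0, 0, 0], [0, 0, 0]], [[0, 0, 0], [0, 0, 0]]]' --fingers -1 --grip_force 90

```text
t: 20.7
tool_pos: [0.4273, -0.2523, 0.1911]
tool_rot: [2.759, -0.87, 0.746]
contact_force: [0.7, -0.4, 0.2]
opening: 0.0608
```

```bash
python3 - <<'E'
from h import *; where()
E
```

```text
pads [ 0.4881 -0.2944  0.0641] beta 30.2 yaw 325.0 t 20.7 F [ 0.7 -0.4  0.2] open 0.0608
```

jog_arm --steps '[[[1, 0, -1.7], [0, 0, 0]], [[1.5, 0, -2.6], [0, 0, 0]], [[1.5, 0, -2.6], [0, 0, 0]], [[0.5, 0, -0.9], [0, 0, 0]], [[0, 0, 0], [0, 0, 0]], [[0, 0, 0], [0, 0, 0]], [[0, 0, 0], [0, 0, 0]]]'

```text
t: 21.4
tool_pos: [0.4225, -0.2485, 0.2712]
tool_rot: [2.778, -0.876, 0.709]
contact_force: [-0.5, 0.1, -4.7]
opening: 0.0613
```

```bash
python3 - <<'E'
from h import *; weigh(16);where()
E
```

```text
F [-0.04 -0.05 -3.56  0.28  0.41 -0.02] sd [0.3  0.39 0.7  0.03 0.03 0.03]
pads [ 0.4814 -0.289   0.1443] beta 28.7 yaw 325.1 t 22.2 F [ 0.4 -0.7 -4.3] open 0.061
```

```bash
python3 - <<'E'
from h import *; from kin import ik
u=tcp([.4814,-.289,.24],28.7,-35)
plan(*u,n=3); w=tcp(gp(.045,.245),0,-15);plan(*w,p0=u[0],R0=u[1],n=14)
E
```

```text
need 2.4 n 3
[[1.54, -0.04, -2.8], [-0.08, -0.02, -0.02]], [[1.54, -0.03, -2.8], [-0.08, -0.02, -0.02]], [[1.54, -0.03, -2.8], [-0.08, -0.02, -0.02]], 
need 9.2 n 14
[[-1.21, -2.17, -0.85], [0.36, -2.03, -1.4]], [[-1.18, -2.2, -0.79], [0.36, -2.03, -1.4]], [[-1.15, -2.23, -0.74], [0.36, -2.03, -1.4]], [[-1.13, -2.27, -0.68], [0.36, -2.03, -1.4]], [[-1.09, -2.3, -0.63], [0.36, -2.03, -1.4]], [[-1.06, -2.33, -0.58], [0.36, -2.03, -1.4]], [[-1.02, -2.36, -0.53], [0.36, -2.03, -1.4]], [[-0.98, -2.38, -0.47], [0.36, -2.03, -1.4]], [[-0.94, -2.41, -0.43], [0.36, -2.03, -1.4]], [[-0.89, -2.44, -0.38], [0.36, -2.03, -1.4]], [[-0.84, -2.46, -0.33], [0.36, -2.03, -1.4]], [[-0.8, -2.48, -0.29], [0.36, -2.03, -1.4]], [[-0.74, -2.5, -0.25], [0.36, -2.03, -1.4]], [[-0.69, -2.52, -0.2], [0.36, -2.03, -1.4]],
```

jog_arm --steps '[[[1.5, 0, -2.8], [0, 0, 0]], [[1.5, 0, -2.8], [0, 0, 0]], [[1.5, 0, -2.8], [0, 0, 0]], [[0.5, 0, -0.9], [0, 0, 0]], [[-1.2, -2.2, -0.9], [0.4, -2, -1.4]], [[-1.2, -2.2, -0.9], [0.4, -2, -1.4]], [[-1.1, -2.3, -0.8], [0.4, -2, -1.4]], [[-1.1, -2.3, -0.7], [0.4, -2, -1.4]]]'

```text
t: 23.0
tool_pos: [0.4227, -0.1417, 0.3883]
tool_rot: [2.903, -0.757, 0.51]
contact_force: [0.6, 0.4, -2.8]
opening: 0.0611
```

jog_arm --steps '[[[-1.1, -2.3, -0.7], [0.4, -2, -1.4]], [[-1.1, -2.3, -0.7], [0.4, -2, -1.4]], [[-1, -2.4, -0.6], [0.4, -2, -1.4]], [[-1, -2.4, -0.6], [0.4, -2, -1.4]], [[-0.9, -2.4, -0.5], [0.4, -2, -1.4]], [[-0.9, -2.4, -0.4], [0.4, -2, -1.4]]]'

```text
t: 23.6
tool_pos: [0.4222, 0.0225, 0.3991]
tool_rot: [3.061, -0.547, 0.194]
contact_force: [0.3, -0.6, -3.6]
opening: 0.061
```

```bash
python3 - <<'E'
from h import *; where()
plan(*tcp(gp(.045,.24),-15,-15))
E
```

```text
pads [0.4396 0.0155 0.2533] beta 7.3 yaw 339.7 t 23.6 F [ 0.3 -0.6 -3.6] open 0.061
need 2.9 n 3
[[0.32, -3.18, 0.6], [-0.05, -7.43, -1.78]], [[0.49, -3.17, 0.55], [-0.05, -7.43, -1.78]], [[0.65, -3.15, 0.47], [-0.05, -7.43, -1.78]],
```

jog_arm --steps '[[[0.3, -3.2, 0.5], [0, -7.4, -1.8]], [[0.5, -3.2, 0.4], [0, -7.4, -1.8]], [[0.7, -3.2, 0.3], [0, -7.4, -1.8]], [[0, 0, 0], [0, 0, 0]]]'

```text
t: 24.0
tool_pos: [0.468, 0.1152, 0.3829]
tool_rot: [-3.05, 0.386, 0.415]
contact_force: [1.3, -0.5, -3.6]
opening: 0.0611
```

```bash
python3 - <<'E'
from h import *; where()
a=tcp(gp(.045,.185),-45,-15)
plan(*a,n=4)
plan(*tcp(gp(.045,.175),-67,-15),p0=a[0],R0=a[1],n=3)
E
```

```text
pads [0.4301 0.1257 0.2413] beta -15.5 yaw 345.5 t 24.0 F [ 1.3 -0.5 -3.6] open 0.0611
need 3.7 n 4
[[2.22, 0.22, 1.82], [0.0, -7.37, 0.15]], [[2.44, 0.21, 1.52], [0.0, -7.37, 0.15]], [[2.61, 0.2, 1.2], [0.0, -7.37, 0.15]], [[2.74, 0.2, 0.85], [0.0, -7.37, 0.15]], 
need 2.8 n 3
[[2.07, 0.0, 0.59], [-0.0, -7.33, -0.0]], [[2.13, 0.0, 0.32], [-0.0, -7.33, -0.0]], [[2.15, 0.0, 0.05], [-0.0, -7.33, -0.0]],
```

jog_arm --steps '[[[2.2, 0.2, 1.6], [0, -7.4, 0.1]], [[2.4, 0.2, 1.3], [0, -7.4, 0.1]], [[2.6, 0.2, 1], [0, -7.4, 0.1]], [[2.7, 0.2, 0.8], [0, -7.4, 0.1]], [[0, 0, 0], [0, 0, 0]]]'

```text
t: 24.5
tool_pos: [0.5353, 0.0908, 0.2903]
tool_rot: [-2.786, 0.36, 1.162]
contact_force: [-1.0, -0.4, -3.9]
opening: 0.0614
```

```bash
python3 - <<'E'
from h import *; where()
plan(*tcp(gp(.045,.178),-67,-15),n=3)
E
```

```text
pads [0.4344 0.1177 0.1869] beta -45.3 yaw 345.2 t 24.5 F [-1.  -0.4 -3.9] open 0.0614
need 2.7 n 3
[[1.91, 0.06, 0.67], [0.04, -7.24, 0.08]], [[1.98, 0.05, 0.42], [0.04, -7.24, 0.08]], [[2.02, 0.05, 0.17], [0.04, -7.24, 0.08]],
```

jog_arm --steps '[[[1.9, 0, 0.5], [0, -7.2, 0]], [[2, 0, 0.3], [0, -7.2, 0]], [[2, 0, 0.1], [0, -7.2, 0]], [[0, 0, 0], [0, 0, 0]], [[0, 0, 0], [0, 0, 0]], [[0, 0, 0], [0, 0, 0]], [[0, 0, 0], [0, 0, 0]], [[0, 0, 0], [0, 0, 0]]]'

```text
t: 25.3
tool_pos: [0.5646, 0.0841, 0.2465]
tool_rot: [-2.512, 0.323, 1.603]
contact_force: [-0.7, 0.2, -2.5]
opening: 0.0613
```

```bash
python3 - <<'E'
from h import *; where(); weigh(10); where()
cv2.imwrite("pics/s11.png",ctrl.get_image("scene")[:,:,::-1][180:330,240:440].repeat(4,0).repeat(4,1))
E
```

```text
pads [0.4358 0.1186 0.1847] beta -65.1 yaw 345.1 t 25.3 F [-0.7  0.2 -2.5] open 0.0613
F [ 0.25 -0.08 -1.53 -0.18 -0.65 -0.01] sd [0.62 0.38 0.51 0.03 0.05 0.02]
pads [0.4356 0.1185 0.1832] beta -65.3 yaw 345.1 t 25.8 F [-0.1 -0.1 -1.5] open 0.0609
```

View pics/s11.png

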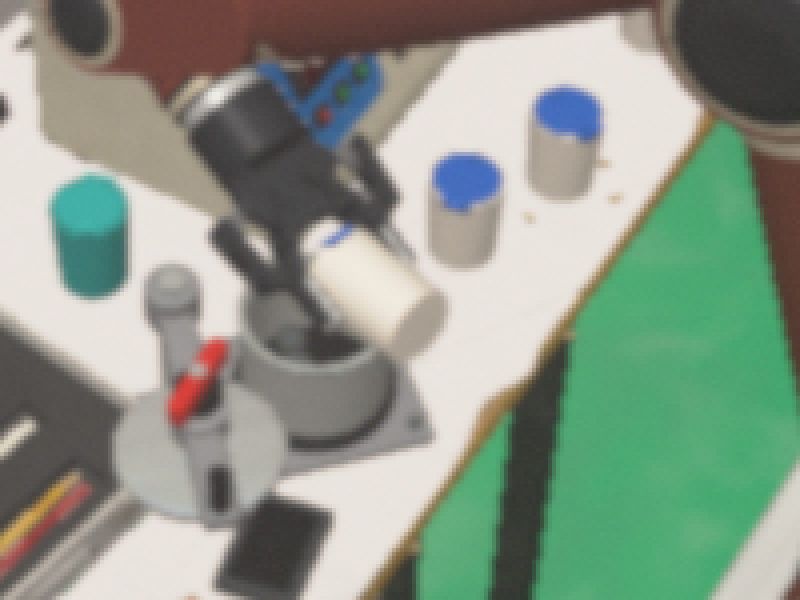

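jog_arm --steps '[[[0.9, 0, 0], [0, -3.5, 0]], [[0, 0, 0], [0, 0, 0]], [[0, 0, 0], [0, 0, 0]], [[0, 0, 0], [0, 0, 0]], [[0, 0, 0], [0, 0, 0]]]'

```text
t: 26.35
tool_pos: [0.5688, 0.0843, 0.2379]
tool_rot: [-2.459, 0.313, 1.677]
contact_force: [-0.0, 0.0, -1.1]
opening: 0.0613
```

```bash
python3 - <<'E'
from h import *; weigh(15); where()
cv2.imwrite("pics/s12.png",cv2.resize(ctrl.get_image("scene")[:,:,::-1][230:300,280:350],None,fx=8,fy=8,interpolation=2))
E
```

```text
F [-0.03 -0.31 -1.07 -0.16 -0.63  0.  ] sd [0.29 0.42 0.42 0.04 0.03 0.03]
pads [0.4365 0.1194 0.1844] beta -68.6 yaw 345.3 t 27.1 F [-0.6  0.1 -1.3] open 0.061
```

View pics/s12.png

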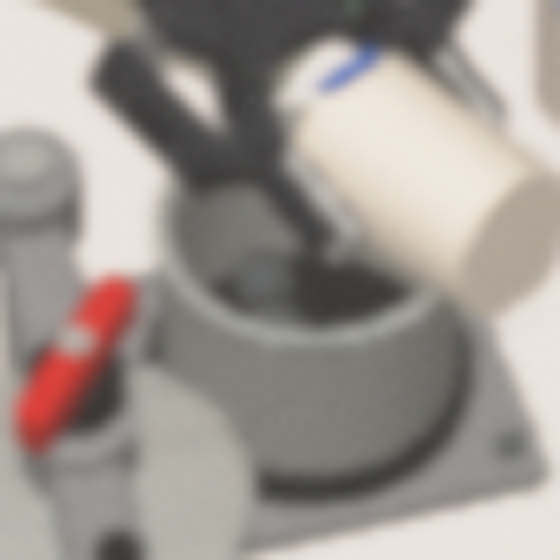

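jog_arm --steps '[[[-3.3, 0, -1.4], [0, 0, 0]], [[-2, 0, 0], [0, 7.5, 0]], [[-2, 0, 0], [0, 7.5, 0]], [[-2, 0, 0], [0, 7.5, 0]], [[-2, 0, 0], [0, 7.5, 0]], [[-2, 0, 0], [0, 7.5, 0]], [[-2, 0, 0], [0, 7.5, 0]], [[-2, 0, 0], [0, 7.5, 0]]]'

```text
t: 27.95
tool_pos: [0.4767, 0.1051, 0.3712]
tool_rot: [-3.053, 0.403, 0.393]
contact_force: [-0.5, 0.3, -1.9]
opening: 0.0609
```

```bash
python3 - <<'E'
from h import *; where()
a=tcp([.487,-.291,.24],30,-35); plan(*a,n=13)
E
```

```text
pads [0.4408 0.1152 0.2291] beta -14.7 yaw 344.9 t 27.95 F [-0.5  0.3 -1.9] open 0.0609
need 8.9 n 13
[[0.33, 2.73, -0.07], [-0.22, 3.41, 1.56]], [[0.41, 2.72, -0.03], [-0.22, 3.41, 1.56]], [[0.48, 2.71, 0.0], [-0.22, 3.41, 1.56]], [[0.56, 2.69, 0.05], [-0.22, 3.41, 1.56]], [[0.62, 2.68, 0.09], [-0.22, 3.41, 1.56]], [[0.69, 2.66, 0.14], [-0.22, 3.41, 1.56]], [[0.75, 2.64, 0.19], [-0.22, 3.41, 1.56]], [[0.81, 2.62, 0.25], [-0.22, 3.41, 1.56]], [[0.86, 2.59, 0.31], [-0.22, 3.41, 1.56]], [[0.91, 2.57, 0.37], [-0.22, 3.41, 1.56]], [[0.96, 2.54, 0.44], [-0.22, 3.41, 1.56]], [[1.0, 2.51, 0.51], [-0.22, 3.41, 1.56]], [[1.03, 2.48, 0.58], [-0.22, 3.41, 1.56]],
```

jog_arm --steps '[[[0.3, 2.7, -0.1], [-0.2, 3.4, 1.6]], [[0.4, 2.7, -0.1], [-0.2, 3.4, 1.6]], [[0.5, 2.7, -0.1], [-0.2, 3.4, 1.6]], [[0.5, 2.7, -0.1], [-0.2, 3.4, 1.6]], [[0.6, 2.7, 0], [-0.2, 3.4, 1.6]], [[0.7, 2.7, 0], [-0.2, 3.4, 1.6]], [[0.7, 2.6, 0.1], [-0.2, 3.4, 1.6]], [[0.8, 2.6, 0.2], [-0.2, 3.4, 1.6]]]'

```text
t: 28.75
tool_pos: [0.4378, -0.1165, 0.3769]
tool_rot: [2.952, -0.73, 0.341]
contact_force: [-0.4, 0.1, -0.8]
opening: 0.0607
```

```bash
python3 - <<'E'
from h import *; where()
a=tcp([.487,-.291,.17],30,-35); plan(*a,n=6)
E
```

```text
pads [ 0.4665 -0.1359  0.234 ] beta 13.5 yaw 332.0 t 28.75 F [-0.4  0.1 -0.8] open 0.0607
need 3.9 n 6
[[0.53, 2.0, 1.54], [-0.21, 2.72, 1.18]], [[0.49, 1.98, 1.58], [-0.21, 2.72, 1.18]], [[0.46, 1.97, 1.6], [-0.21, 2.72, 1.18]], [[0.42, 1.95, 1.63], [-0.21, 2.72, 1.18]], [[0.38, 1.94, 1.66], [-0.21, 2.72, 1.18]], [[0.34, 1.92, 1.68], [-0.21, 2.72, 1.18]],
```

jog_arm --steps '[[[0.9, 2.2, 0.6], [-0.2, 2.7, 1.2]], [[0.9, 2.2, 0.6], [-0.2, 2.7, 1.2]], [[0.5, 2.1, 1.3], [-0.2, 2.7, 1.2]], [[0.4, 2, 1.6], [-0.2, 2.7, 1.2]], [[0.3, 2, 1.7], [-0.2, 2.7, 1.2]], [[0, 2, 1.9], [-0.2, 2.7, 1.2]], [[0, 0, 0], [0, 0, 0]]]'

```text
t: 29.45
tool_pos: [0.4163, -0.2617, 0.3129]
tool_rot: [2.753, -0.895, 0.736]
contact_force: [0.2, 0.1, -1.5]
opening: 0.0612
```

```bash
python3 - <<'E'
from h import *; where()
a=tcp([.487,-.291,.075],30,-35); plan(*a,n=4)
E
```

```text
pads [ 0.4759 -0.3041  0.1854] beta 29.8 yaw 324.1 t 29.45 F [ 0.2  0.1 -1.5] open 0.0612
need 2.8 n 4
[[-1.36, -0.4, 2.41], [0.05, 0.04, -0.23]], [[-1.36, -0.4, 2.41], [0.05, 0.04, -0.23]], [[-1.36, -0.41, 2.41], [0.05, 0.04, -0.23]], [[-1.36, -0.41, 2.41], [0.05, 0.04, -0.23]],
```

jog_arm --steps '[[[-1.3, -0.5, 2.3], [0, 0, -0.2]], [[-1.3, -0.5, 2.3], [0, 0, -0.2]], [[-1.3, -0.4, 2.3], [0, 0, -0.2]], [[-1.3, -0.3, 2.3], [0, 0, -0.2]], [[0, 0, 0], [0, 0, 0]], [[0, 0, 0], [0, 0, 0]]]'

```text
t: 30.05
tool_pos: [0.4269, -0.2472, 0.207]
tool_rot: [2.761, -0.879, 0.726]
contact_force: [-0.2, -0.6, -1.5]
opening: 0.0611
```

```bash
python3 - <<'E'
from h import *; where()
a=tcp([.487,-.291,.064],30,-35); plan(*a,n=1)
E
```

```text
pads [ 0.4859 -0.289   0.079 ] beta 29.5 yaw 324.7 t 30.05 F [-0.2 -0.6 -1.5] open 0.0611
need 0.4 n 1
[[-0.7, 0.14, 1.41], [0.14, 0.54, -0.27]],
```

jog_arm --steps '[[[-0.5, 0.1, 0.9], [0.1, 0.5, -0.2]], [[-0.1, 0, 0.4], [0, 0, 0]], [[0, 0, 0], [0, 0, 0]], [[0, 0, 0], [0, 0, 0]]]'

```text
t: 30.45
tool_pos: [0.4295, -0.2502, 0.1991]
tool_rot: [2.753, -0.87, 0.749]
contact_force: [-0.2, -0.3, -1.9]
opening: 0.0612
```

```bash
python3 - <<'E'
from h import *; where()
E
```

```text
pads [ 0.4905 -0.293   0.0724] beta 30.4 yaw 324.9 t 30.45 F [-0.2 -0.3 -1.9] open 0.0612
```

jog_arm --steps '[[[-0.4, 0, 0.6], [0, 0, 0]], [[-0.2, 0, 0.2], [0, 0, 0]], [[0, 0, 0], [0, 0, 0]], [[0, 0, 0], [0, 0, 0]]]'

```text
t: 30.85
tool_pos: [0.4293, -0.2502, 0.1908]
tool_rot: [2.751, -0.87, 0.754]
contact_force: [0.1, 0.5, -1.8]
opening: 0.061
```

```bash
python3 - <<'E'
from h import *; where()
E
```

```text
pads [ 0.4907 -0.2933  0.0643] beta 30.7 yaw 324.9 t 30.85 F [ 0.1  0.5 -1.8] open 0.061
```

jog_arm --steps '[[[-0.3, 0, 0.3], [0, 0, 0]], [[0, 0, 0], [0, 0, 0]], [[0, 0, 0], [0, 0, 0]]]'

```text
t: 31.15
tool_pos: [0.4309, -0.2514, 0.1917]
tool_rot: [2.744, -0.867, 0.768]
contact_force: [0.1, 0.2, -0.4]
opening: 0.0612
```

```bash
python3 - <<'E'
from h import *; where()
E
```

```text
pads [ 0.4934 -0.2954  0.0661] beta 31.3 yaw 324.9 t 31.15 F [ 0.1  0.2 -0.4] open 0.0612
```

jog_arm --steps '[[[0, 0, 0], [0, -1.2, 0]], [[0, 0, 0], [0, 0, 0]], [[0, 0, 0], [0, 0, 0]], [[0, 0, 0], [0, 0, 0]], [[1.3, 0, -2.4], [0, 0, 0]], [[1.5, 0, -2.8], [0, 0, 0]], [[1.5, 0, -2.8], [0, 0, 0]], [[0, 0, 0], [0, 0, 0]]]' --fingers 1

```text
t: 31.95
tool_pos: [0.428, -0.2493, 0.2829]
tool_rot: [2.761, -0.873, 0.731]
contact_force: [0.5, -0.9, 0.8]
opening: 0.0854
```

```bash
python3 - <<'E'
from h import *; where()
import pickle
i=ctrl.camera_info("wrist");pickle.dump(i,open("w13.pkl","wb"));cv2.imwrite("pics/w13.png",ctrl.get_image("wrist")[:,:,::-1])
for n,c in dict(A=[.457,-.401,.08],B=[.488,-.293,.08],C=[.432,-.201,.08]).items(): print(n,proj("",c,i).round(0))
a=tcp([.457,-.401,.16],35,-41); plan(*a,n=4)
E
```

```text
pads [ 0.4875 -0.2912  0.1552] beta 29.7 yaw 324.9 t 31.95 F [ 0.5 -0.9  0.8] open 0.0854
A [494. 270.]
B [319. 333.]
C [234. 534.]
need 2.6 n 4
[[0.61, 2.47, 0.34], [-0.79, 1.4, 1.25]], [[0.66, 2.45, 0.39], [-0.79, 1.4, 1.25]], [[0.7, 2.43, 0.44], [-0.79, 1.4, 1.25]], [[0.74, 2.41, 0.49], [-0.79, 1.4, 1.25]],
```

View pics/w13.png

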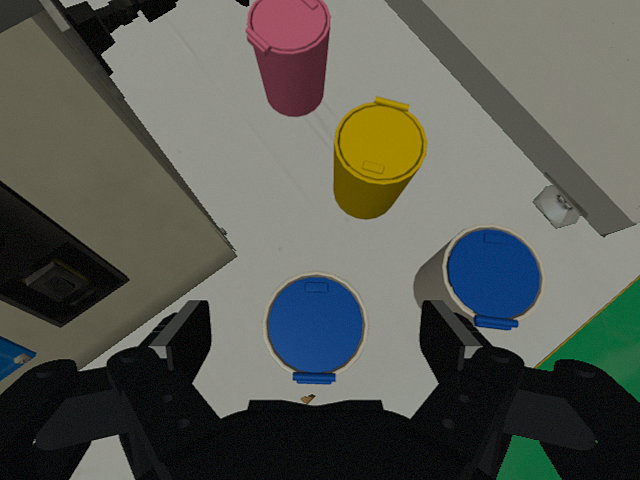

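```bash
python3 - <<'E'
from h import *
import pickle
i=pickle.load(open("w13.pkl","rb"))
a=ray("",494,272,.08,i);h=ray("",496,323,.08,i);print(a,np.degrees(np.arctan2(*(h-a)[[1,0]])))
print(ray("",558,222,0.0,i),ray("",605,235,0,i),ray("",640,222,0,i), ray("",316,325,.08,i))
E
```

```text
[ 0.45642437 -0.40020972  0.08      ] 139.7031442684588
[ 0.44551832 -0.51818479  0.        ] [ 0.41385018 -0.54273517  0.        ] [ 0.40458676 -0.57633309  0.        ] [ 0.49270497 -0.29434588  0.08      ]
```

jog_arm --steps '[[[0.6, 2.4, 0.3], [-0.8, 1, 1.2]], [[0.7, 2.4, 0.3], [-0.8, 1, 1.2]], [[0.7, 2.4, 0.4], [-0.8, 1, 1.2]], [[0.7, 2.4, 0.4], [-0.8, 1, 1.2]], [[0, 0, 0], [0, 0, 0]]]'

```text
t: 32.5
tool_pos: [0.3907, -0.3442, 0.2749]
tool_rot: [2.655, -0.99, 0.784]
contact_force: [0.0, -0.2, 0.5]
opening: 0.0855
```

```bash
python3 - <<'E'
from h import *; where()
a=tcp([.457,-.402,.064],35,-41); plan(*a,n=4)
import pickle
i=ctrl.camera_info("wrist");cv2.imwrite("pics/w14.png",ctrl.get_image("wrist")[:,:,::-1])
print(proj("",[.457,-.402,.08],i))
E
```

```text
pads [ 0.4508 -0.3969  0.1516] beta 33.0 yaw 319.0 t 32.5 F [ 0.  -0.2  0.5] open 0.0855
need 2.3 n 4
[[-1.15, -0.0, 1.95], [0.03, 0.51, 0.03]], [[-1.17, -0.0, 1.94], [0.03, 0.51, 0.03]], [[-1.19, -0.0, 1.93], [0.03, 0.51, 0.03]], [[-1.21, 0.0, 1.92], [0.03, 0.51, 0.03]], 
[315.9230562  328.39153439]
```

View pics/w14.png

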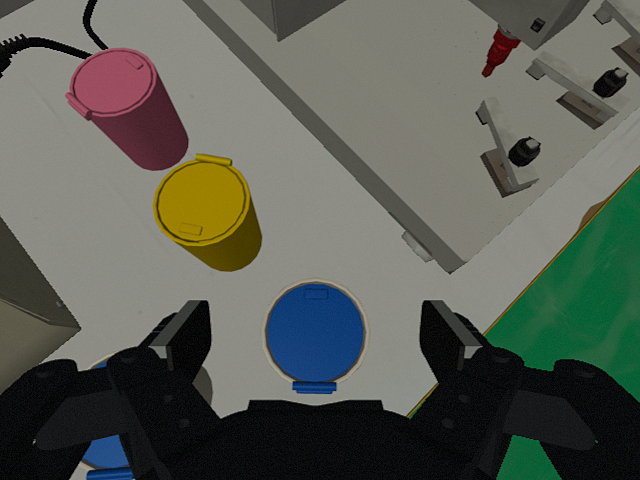

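jog_arm --steps '[[[-1.2, 0, 1.8], [0, 0.5, 0]], [[-1.2, 0, 1.8], [0, 0.5, 0]], [[-1.2, 0, 1.8], [0, 0.5, 0]], [[-1.2, 0, 1.8], [0, 0.5, 0]], [[0, 0, 0], [0, 0, 0]], [[0, 0, 0], [0, 0, 0]]]'

```text
t: 33.15
tool_pos: [0.391, -0.3383, 0.181]
tool_rot: [2.644, -0.979, 0.82]
contact_force: [0.4, -0.7, 3.9]
opening: 0.0857
```

```bash
python3 - <<'E'
from h import *; weigh(10);where()
a=tcp([.457,-.402,.064],35,-41); plan(*a,n=1)
E
```

```text
F [ 0.   -0.14  0.44  0.15  0.17 -0.02] sd [0.36 0.44 1.26 0.05 0.1  0.06]
pads [ 0.4542 -0.3935  0.0608] beta 34.6 yaw 319.3 t 33.65 F [-0.5 -0.3  0.5] open 0.0853
need 0.2 n 1
[[0.71, 0.41, 0.17], [-0.19, 0.41, 0.25]],
```

```bash
python3 - <<'E'
from h import *
cv2.imwrite("pics/w15.png",ctrl.get_image("wrist")[:,:,::-1]);where()
E
```

```text
pads [ 0.4541 -0.3935  0.0606] beta 34.6 yaw 319.3 t 33.7 F [-0.2 -0.2  0.2] open 0.0853
```

View pics/w15.png

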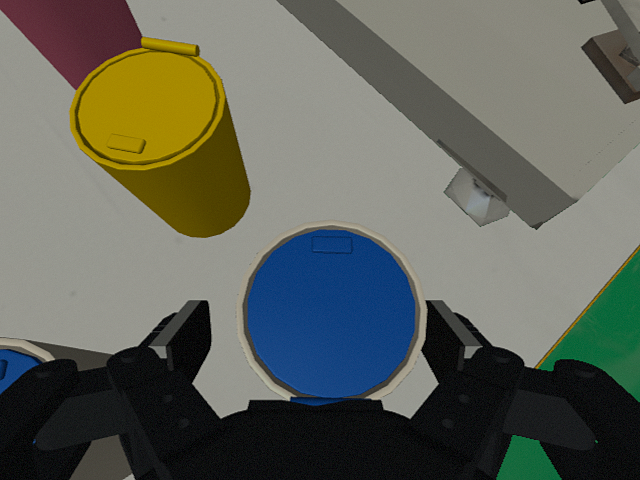

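jog_arm --steps '[[[0.7, 0.5, 0], [0, 0.4, 0]], [[0, 0, 0], [0, 0, 0]], [[0, 0, 0], [0, 0, 0]]]'

```text
t: 34.0
tool_pos: [0.392, -0.3475, 0.1862]
tool_rot: [2.636, -0.978, 0.832]
contact_force: [0.4, 0.2, 0.6]
opening: 0.0852
```

```bash
python3 - <<'E'
from h import *; weigh(10);where()
E
```

```text
F [0.06 0.12 0.16 0.17 0.19 0.  ] sd [0.25 0.5  0.4  0.03 0.03 0.04]
pads [ 0.4561 -0.4022  0.0657] beta 35.0 yaw 319.3 t 34.5 F [ 0.2 -0.  -0.1] open 0.0853
```

jog_arm --steps '[[[0, 0, 0], [0, 0, 0]], [[0, 0, 0], [0, 0, 0]], [[0, 0, 0], [0, 0, 0]], [[0, 0, 0], [0, 0, 0]], [[0, 0, 0], [0, 0, 0]]]' --fingers -1 --grip_force 90

```text
t: 35.0
tool_pos: [0.3924, -0.3473, 0.1867]
tool_rot: [2.635, -0.977, 0.834]
contact_force: [0.3, 0.6, 1.0]
opening: 0.0613
```

jog_arm --steps '[[[1.1, 0, -1.6], [0, 0, 0]], [[1.7, 0, -2.5], [0, 0, 0]], [[1.7, 0, -2.5], [0, 0, 0]], [[0.6, 0, -0.8], [0, 0, 0]], [[0, 0, 0], [0, 0, 0]], [[0, 0, 0], [0, 0, 0]], [[0, 0, 0], [0, 0, 0]]]'

```text
t: 35.7
tool_pos: [0.3891, -0.3438, 0.2697]
tool_rot: [2.651, -0.983, 0.81]
contact_force: [-0.1, -0.1, -2.5]
opening: 0.061
```

```bash
python3 - <<'E'
from h import *; weigh(20);where()
E
```

```text
F [ 0.04  0.07 -2.32  0.3   0.36  0.  ] sd [0.46 0.39 0.44 0.03 0.04 0.03]
pads [ 0.4522 -0.3976  0.1498] beta 34.1 yaw 319.4 t 36.7 F [-0.6  0.4 -2.5] open 0.061
```

```bash
python3 - <<'E'
from h import *
u=tcp([.4522,-.3976,.25],34,-41)
plan(*u,n=3); w=tcp(gp(.045,.25),0,-15);plan(*w,p0=u[0],R0=u[1],n=16)
E
```

```text
need 2.5 n 3
[[1.88, -0.04, -2.77], [-0.11, -0.03, 0.07]], [[1.88, -0.03, -2.77], [-0.11, -0.03, 0.07]], [[1.88, -0.03, -2.77], [-0.11, -0.03, 0.07]], 
need 11.6 n 16
[[-1.33, -2.34, -1.08], [0.48, -2.09, -1.58]], [[-1.3, -2.38, -1.02], [0.48, -2.09, -1.58]], [[-1.27, -2.43, -0.95], [0.48, -2.09, -1.58]], [[-1.24, -2.47, -0.88], [0.48, -2.09, -1.58]], [[-1.2, -2.51, -0.82], [0.48, -2.09, -1.58]], [[-1.16, -2.55, -0.75], [0.48, -2.09, -1.58]], [[-1.11, -2.59, -0.69], [0.48, -2.09, -1.58]], [[-1.07, -2.62, -0.63], [0.48, -2.09, -1.58]], [[-1.01, -2.65, -0.57], [0.48, -2.09, -1.58]], [[-0.96, -2.69, -0.51], [0.48, -2.09, -1.58]], [[-0.9, -2.72, -0.45], [0.48, -2.09, -1.58]], [[-0.84, -2.74, -0.4], [0.48, -2.09, -1.58]], [[-0.78, -2.77, -0.35], [0.48, -2.09, -1.58]], [[-0.72, -2.79, -0.3], [0.48, -2.09, -1.58]], [[-0.65, -2.81, -0.25], [0.48, -2.09, -1.58]], [[-0.58, -2.83, -0.2], [0.48, -2.09, -1.58]],
```

jog_arm --steps '[[[1.9, 0, -2.8], [0, 0, 0]], [[1.9, 0, -2.8], [0, 0, 0]], [[1.9, 0, -2.8], [0, 0, 0]], [[0.6, 0, -0.9], [0, 0, 0]], [[-1.3, -2.3, -1.1], [0.5, -2, -1.6]], [[-1.3, -2.4, -1.1], [0.5, -2, -1.6]], [[-1.3, -2.4, -1], [0.5, -2, -1.6]], [[-1.2, -2.5, -0.9], [0.5, -2, -1.6]]]'

```text
t: 37.5
tool_pos: [0.3964, -0.2274, 0.3916]
tool_rot: [2.8, -0.855, 0.618]
contact_force: [0.5, 0.5, -3.3]
opening: 0.0612
```

jog_arm --steps '[[[-1.2, -2.5, -0.9], [0.5, -2, -1.6]], [[-1.2, -2.5, -0.8], [0.5, -2, -1.6]], [[-1.1, -2.6, -0.8], [0.5, -2, -1.6]], [[-1.1, -2.6, -0.7], [0.5, -2, -1.6]], [[-1, -2.6, -0.7], [0.5, -2, -1.6]], [[-1, -2.7, -0.6], [0.5, -2, -1.6]], [[-0.9, -2.7, -0.5], [0.5, -2, -1.6]], [[-0.8, -2.7, -0.5], [0.5, -2, -1.6]]]'

```text
t: 38.3
tool_pos: [0.4089, 0.0133, 0.4034]
tool_rot: [3.046, -0.544, 0.204]
contact_force: [0.2, -0.0, -2.6]
opening: 0.0608
```

```bash
python3 - <<'E'
from h import *; where()
plan(*tcp(gp(.045,.24),-10,-15))
E
```

```text
pads [0.4269 0.0041 0.2578] beta 7.8 yaw 339.7 t 38.3 F [ 0.2 -0.  -2.6] open 0.0608
need 2.7 n 3
[[0.2, -3.59, 0.6], [0.28, -5.92, -1.79]], [[0.38, -3.58, 0.58], [0.28, -5.92, -1.79]], [[0.55, -3.56, 0.55], [0.28, -5.92, -1.79]],
```

jog_arm --steps '[[[0.2, -3.6, 0.5], [0.3, -5.9, -1.8]], [[0.4, -3.6, 0.4], [0.3, -5.9, -1.8]], [[0.6, -3.6, 0.4], [0.3, -5.9, -1.8]], [[0, 0, 0], [0, 0, 0]]]'

```text
t: 38.7
tool_pos: [0.4557, 0.1189, 0.3854]
tool_rot: [-3.078, 0.39, 0.283]
contact_force: [0.2, -0.7, -2.0]
opening: 0.0607
```

```bash
python3 - <<'E'
from h import *; where()
a=tcp(gp(.045,.185),-42,-15)
plan(*a,n=4)
E
```

```text
pads [0.4298 0.126  0.2409] beta -10.5 yaw 345.5 t 38.7 F [ 0.2 -0.7 -2. ] open 0.0607
need 3.9 n 4
[[2.22, 0.22, 1.9], [0.02, -7.87, 0.14]], [[2.46, 0.22, 1.58], [0.02, -7.87, 0.14]], [[2.65, 0.21, 1.23], [0.02, -7.87, 0.14]], [[2.8, 0.21, 0.86], [0.02, -7.87, 0.14]],
```

jog_arm --steps '[[[2.2, 0.2, 1.7], [0, -7.9, 0.1]], [[2.4, 0.2, 1.4], [0, -7.9, 0.1]], [[2.6, 0.2, 1], [0, -7.9, 0.1]], [[2.8, 0.2, 0.8], [0, -7.9, 0.1]], [[0, 0, 0], [0, 0, 0]]]'

```text
t: 39.2
tool_pos: [0.5281, 0.0924, 0.2953]
tool_rot: [-2.818, 0.363, 1.102]
contact_force: [0.4, 0.5, -4.0]
opening: 0.0617
```

```bash
python3 - <<'E'
from h import *; where()
plan(*tcp(gp(.045,.182),-65,-15),n=3)
E
```

```text
pads [0.4317 0.1178 0.1873] beta -42.7 yaw 345.3 t 39.2 F [ 0.4  0.5 -4. ] open 0.0617
need 2.8 n 3
[[1.93, 0.04, 0.54], [0.06, -7.43, 0.07]], [[1.98, 0.04, 0.29], [0.06, -7.43, 0.07]], [[2.0, 0.04, 0.03], [0.06, -7.43, 0.07]],
```

jog_arm --steps '[[[1.9, 0, 0.4], [0, -7.4, 0]], [[2, 0, 0.2], [0, -7.4, 0]], [[2, 0, 0], [0, -7.4, 0]], [[0, 0, 0], [0, 0, 0]], [[0, 0, 0], [0, 0, 0]], [[0, 0, 0], [0, 0, 0]], [[0, 0, 0], [0, 0, 0]], [[0, 0, 0], [0, 0, 0]]]'

```text
t: 40.0
tool_pos: [0.5601, 0.0839, 0.2548]
tool_rot: [-2.54, 0.327, 1.568]
contact_force: [-0.7, 0.8, -1.0]
opening: 0.0612
```

```bash
python3 - <<'E'
from h import *; where(); weigh(5); weigh(12); where()
cv2.imwrite("pics/s16.png",ctrl.get_image("scene")[:,:,::-1][180:330,240:440].repeat(4,0).repeat(4,1))
E
```

```text
pads [0.4331 0.1178 0.189 ] beta -63.4 yaw 345.2 t 40.0 F [-0.7  0.8 -1. ] open 0.0612
F [-0.22  0.27 -1.38 -0.19 -0.65  0.  ] sd [0.52 0.42 0.2  0.01 0.01 0.03]
F [ 0.32 -0.07 -1.64 -0.16 -0.63  0.  ] sd [0.52 0.52 0.48 0.03 0.04 0.03]
pads [0.4329 0.1177 0.1876] beta -63.6 yaw 345.2 t 40.85 F [ 0.3  0.3 -1.1] open 0.0609
```

View pics/s16.png

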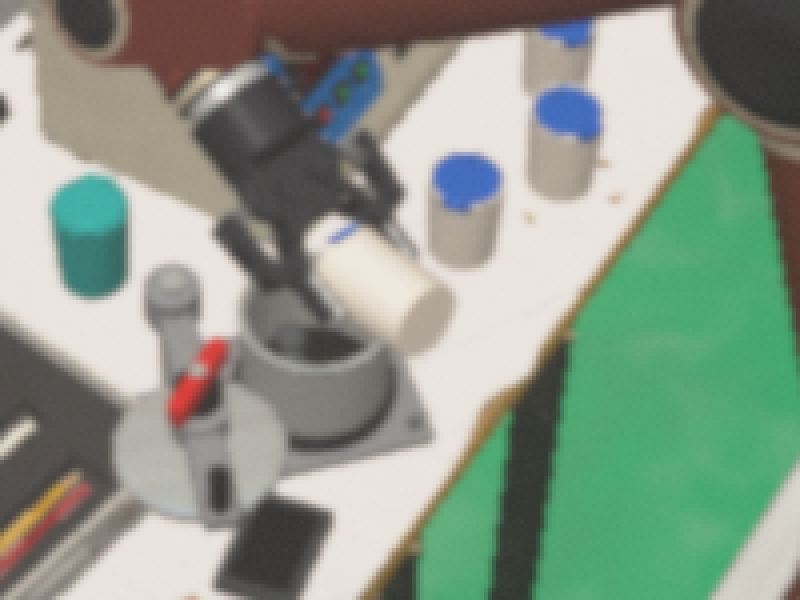

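jog_arm --steps '[[[1, 0, 0], [0, -4, 0]], [[0, 0, 0], [0, 0, 0]], [[0, 0, 0], [0, 0, 0]], [[0, 0, 0], [0, 0, 0]], [[0, 0, 0], [0, 0, 0]]]'

```text
t: 41.4
tool_pos: [0.5647, 0.0827, 0.2449]
tool_rot: [-2.476, 0.319, 1.654]
contact_force: [0.1, -0.4, -1.7]
opening: 0.0609
```

```bash
python3 - <<'E'
from h import *; weigh(20); where()
E
```

```text
F [ 0.06 -0.13 -1.2  -0.18 -0.64 -0.  ] sd [0.6  0.53 0.49 0.03 0.03 0.02]
pads [0.4334 0.1176 0.1884] beta -67.6 yaw 345.2 t 42.4 F [ 0.7 -1.  -0.7] open 0.0609
```

jog_arm --steps '[[[-3.3, 0, -1.4], [0, 0, 0]], [[-2, 0, 0], [0, 7.5, 0]], [[-2, 0, 0], [0, 7.5, 0]], [[-2, 0, 0], [0, 7.5, 0]], [[-2, 0, 0], [0, 7.5, 0]], [[-2, 0, 0], [0, 7.5, 0]], [[-2, 0, 0], [0, 7.5, 0]], [[-2, 0, 0], [0, 7.5, 0]]]'

```text
t: 43.2
tool_pos: [0.4699, 0.1064, 0.3772]
tool_rot: [-3.061, 0.401, 0.362]
contact_force: [-0.8, 0.8, -1.1]
opening: 0.0612
```

```bash
python3 - <<'E'
from h import *; where()
a=tcp([.457,-.40,.25],35,-41); plan(*a,n=16)
E
```

```text
pads [0.4369 0.1157 0.2342] beta -13.5 yaw 345.1 t 43.2 F [-0.8  0.8 -1.1] open 0.0612
need 11.4 n 16
[[0.27, 2.85, -0.03], [-0.32, 2.98, 1.65]], [[0.35, 2.84, 0.0], [-0.32, 2.98, 1.65]], [[0.43, 2.83, 0.04], [-0.32, 2.98, 1.65]], [[0.51, 2.81, 0.08], [-0.32, 2.98, 1.65]], [[0.58, 2.8, 0.12], [-0.32, 2.98, 1.65]], [[0.65, 2.78, 0.17], [-0.32, 2.98, 1.65]], [[0.72, 2.76, 0.22], [-0.32, 2.98, 1.65]], [[0.79, 2.74, 0.28], [-0.32, 2.98, 1.65]], [[0.85, 2.71, 0.34], [-0.32, 2.98, 1.65]], [[0.91, 2.68, 0.4], [-0.32, 2.98, 1.65]], [[0.96, 2.65, 0.46], [-0.32, 2.98, 1.65]], [[1.01, 2.62, 0.53], [-0.32, 2.98, 1.65]], [[1.06, 2.59, 0.6], [-0.32, 2.98, 1.65]], [[1.1, 2.55, 0.67], [-0.32, 2.98, 1.65]], [[1.14, 2.52, 0.74], [-0.32, 2.98, 1.65]], [[1.17, 2.48, 0.81], [-0.32, 2.98, 1.65]],
```

jog_arm --steps '[[[0.3, 2.8, -0.1], [-0.3, 3, 1.6]], [[0.4, 2.8, -0.1], [-0.3, 3, 1.6]], [[0.4, 2.8, -0.1], [-0.3, 3, 1.6]], [[0.5, 2.8, 0], [-0.3, 3, 1.6]], [[0.6, 2.8, 0], [-0.3, 3, 1.6]], [[0.7, 2.8, 0.1], [-0.3, 3, 1.6]], [[0.7, 2.8, 0.1], [-0.3, 3, 1.6]], [[0.8, 2.8, 0.2], [-0.3, 3, 1.6]]]'

```text
t: 44.0
tool_pos: [0.4276, -0.1222, 0.3835]
tool_rot: [2.954, -0.717, 0.288]
contact_force: [0.8, -0.8, -0.5]
opening: 0.0609
```

jog_arm --steps '[[[0.9, 2.7, 0.2], [-0.3, 3, 1.6]], [[0.9, 2.7, 0.3], [-0.3, 3, 1.6]], [[1, 2.7, 0.3], [-0.3, 3, 1.6]], [[1, 2.6, 0.4], [-0.3, 3, 1.6]], [[1, 2.6, 0.5], [-0.3, 3, 1.6]], [[1.1, 2.6, 0.6], [-0.3, 3, 1.6]]]'

```text
t: 44.6
tool_pos: [0.3936, -0.2961, 0.3856]
tool_rot: [2.724, -0.923, 0.73]
contact_force: [-0.1, 0.4, -1.5]
opening: 0.0609
```

```bash
python3 - <<'E'
from h import *; where()
a=tcp([.457,-.40,.17],35,-41); plan(*a,n=4)
E
```

```text
pads [ 0.4516 -0.3418  0.2585] beta 30.1 yaw 322.5 t 44.6 F [-0.1  0.4 -1.5] open 0.0609
need 2.7 n 4
[[-0.56, 0.95, 2.43], [-0.38, 1.21, 0.79]], [[-0.6, 0.94, 2.43], [-0.38, 1.21, 0.79]], [[-0.64, 0.94, 2.42], [-0.38, 1.21, 0.79]], [[-0.68, 0.93, 2.41], [-0.38, 1.21, 0.79]],
```

jog_arm --steps '[[[-0.3, 1.3, 1.8], [-0.4, 1.2, 0.8]], [[-0.4, 1.3, 2], [-0.4, 1.2, 0.8]], [[-0.5, 0.9, 2.2], [-0.4, 1.2, 0.8]], [[-0.6, 0.4, 2.3], [-0.4, 1.2, 0.8]], [[0, 0, 0], [0, 0, 0]]]'

```text
t: 45.1
tool_pos: [0.3883, -0.349, 0.3031]
tool_rot: [2.63, -0.999, 0.824]
contact_force: [-0.5, 0.6, -3.5]
opening: 0.061
```

```bash
python3 - <<'E'
from h import *; where()
a=tcp([.457,-.40,.068],35,-41); plan(*a,n=4)
E
```

```text
pads [ 0.4511 -0.4043  0.1823] beta 34.7 yaw 318.4 t 45.1 F [-0.5  0.6 -3.5] open 0.061
need 2.9 n 4
[[-1.61, -0.16, 2.37], [0.06, 0.06, -0.13]], [[-1.62, -0.16, 2.37], [0.06, 0.06, -0.13]], [[-1.62, -0.16, 2.37], [0.06, 0.06, -0.13]], [[-1.62, -0.16, 2.37], [0.06, 0.06, -0.13]],
```

jog_arm --steps '[[[-1.6, -0.2, 2.4], [0, 0.1, -0.1]], [[-1.6, -0.2, 2.4], [0, 0.1, -0.1]], [[-1.6, -0.2, 2.4], [0, 0, -0.1]], [[-1.5, -0.2, 2.2], [0, 0, -0.1]], [[0, 0, 0], [0, 0, 0]], [[0, 0, 0], [0, 0, 0]]]'

```text
t: 45.7
tool_pos: [0.397, -0.3442, 0.1933]
tool_rot: [2.632, -0.984, 0.829]
contact_force: [0.3, -0.5, -1.2]
opening: 0.0611
```

```bash
python3 - <<'E'
from h import *; where()
E
```

```text
pads [ 0.4605 -0.3995  0.0729] beta 35.0 yaw 319.0 t 45.7 F [ 0.3 -0.5 -1.2] open 0.0611
```

jog_arm --steps '[[[-0.5, 0, 0.6], [0, 0, 0]], [[-0.1, 0, 0.2], [0, 0, 0]], [[0, 0, 0], [0, 0, 0]], [[0, 0, 0], [0, 0, 0]]]'

```text
t: 46.1
tool_pos: [0.3984, -0.3457, 0.189]
tool_rot: [2.626, -0.981, 0.84]
contact_force: [0.7, 0.1, -1.7]
opening: 0.0612
```

```bash
python3 - <<'E'
from h import *; weigh(6);where()
E
```

```text
F [-0.04 -0.15 -1.49  0.27  0.29  0.01] sd [0.45 0.22 0.52 0.01 0.04 0.02]
pads [ 0.4623 -0.4014  0.0683] beta 35.4 yaw 319.0 t 46.4 F [ 0.2  0.6 -1.6] open 0.0611
```

jog_arm --steps '[[[-0.4, 0, 0.3], [0, -0.4, 0]], [[0, 0, 0], [0, 0, 0]], [[-0.1, 0, 0.1], [0, 0, 0]], [[0, 0, 0], [0, 0, 0]]]'

```text
t: 46.8
tool_pos: [0.3988, -0.3463, 0.1861]
tool_rot: [2.622, -0.981, 0.843]
contact_force: [-0.1, -0.6, 0.5]
opening: 0.0613
```

```bash
python3 - <<'E'
from h import *; weigh(6);where()
E
```

```text
F [ 0.35 -0.04  0.85  0.2   0.09  0.02] sd [0.44 0.32 0.44 0.05 0.03 0.02]
pads [ 0.4633 -0.4029  0.0667] beta 35.7 yaw 318.9 t 47.1 F [0.6 0.7 1.3] open 0.061
```

On the table. Release and raise.

jog_arm --steps '[[[0, 0, 0], [0, 0, 0]], [[0, 0, 0], [0, 0, 0]], [[0, 0, 0], [0, 0, 0]], [[0, 0, 0], [0, 0, 0]], [[1.5, 0, -2.2], [0, 0, 0]], [[1.9, 0, -2.8], [0, 0, 0]], [[1.9, 0, -2.8], [0, 0, 0]], [[1.9, 0, -2.8], [0, 0, 0]]]' --fingers 1

```text
t: 47.9
tool_pos: [0.3942, -0.3416, 0.3083]
tool_rot: [2.638, -0.988, 0.819]
contact_force: [0.2, -0.2, 0.2]
opening: 0.0854
```

```bash
python3 - <<'E'
from h import *; where()
cv2.imwrite("pics/w17.png",ctrl.get_image("wrist")[:,:,::-1])
cv2.imwrite("pics/s17.png",ctrl.get_image("scene")[:,:,::-1][140:300,260:440].repeat(4,0).repeat(4,1))
E
```

```text
pads [ 0.4569 -0.3962  0.1871] beta 34.5 yaw 318.9 t 47.9 F [ 0.2 -0.2  0.2] open 0.0854
```

View pics/w17.png

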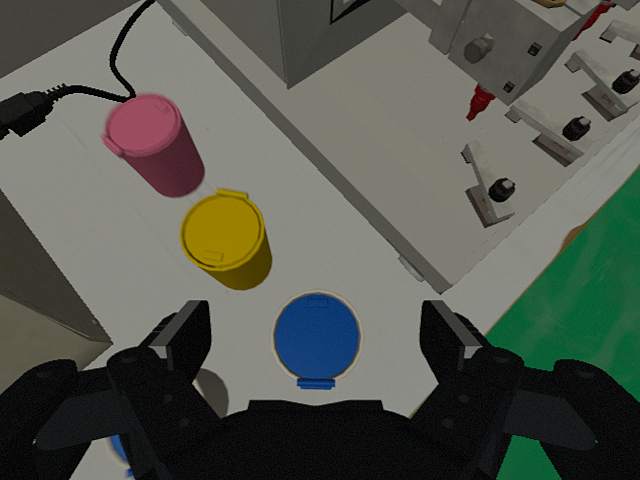

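View pics/s17.png

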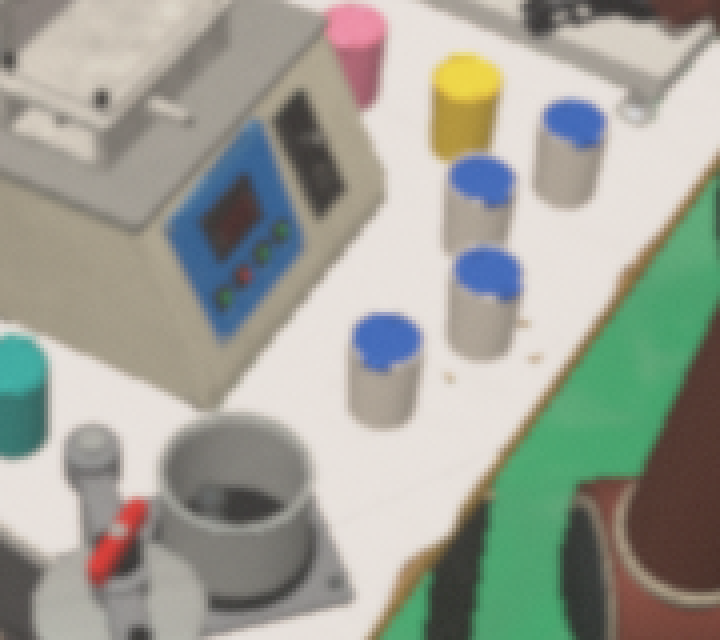

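```bash
python3 - <<'E'
from h import *; from kin import ik
print(ray("scene",356.5,225,.08))
a=tcp([.465,-.094,.18],25,-50); print(ik(*a)); plan(*a,n=10)
print(ik(*tcp([.465,-.094,.064],25,-50)))
E
```

```text
[ 0.46250977 -0.08855949  0.08      ]
(array([-0.21870907, -0.46504279,  2.22681714, -0.30168972,  1.04562467,
        2.33269495]), np.float64(2.4835037038225095e-16), np.float64(5.3287640450959715e-14))
need 7.5 n 10
[[-1.42, -2.43, -0.99], [-0.44, -1.02, 0.78]], [[-1.47, -2.4, -0.98], [-0.44, -1.02, 0.78]], [[-1.52, -2.38, -0.98], [-0.44, -1.02, 0.78]], [[-1.57, -2.35, -0.97], [-0.44, -1.02, 0.78]], [[-1.62, -2.32, -0.96], [-0.44, -1.02, 0.78]], [[-1.66, -2.29, -0.95], [-0.44, -1.02, 0.78]], [[-1.71, -2.26, -0.93], [-0.44, -1.02, 0.78]], [[-1.76, -2.23, -0.92], [-0.44, -1.02, 0.78]], [[-1.8, -2.2, -0.9], [-0.44, -1.02, 0.78]], [[-1.85, -2.17, -0.89], [-0.44, -1.02, 0.78]], 
(array([-0.21870907, -0.27464132,  2.3024982 , -0.36877795,  0.79405394,
        2.44246723]), np.float64(7.63345229478903e-12), np.float64(4.079313887221554e-09))
```

jog_arm --steps '[[[-1.4, -2.4, -1.1], [-0.4, -1, 0.8]], [[-1.5, -2.4, -1.1], [-0.4, -1, 0.8]], [[-1.5, -2.4, -1.1], [-0.4, -1, 0.8]], [[-1.6, -2.4, -1.1], [-0.4, -1, 0.8]], [[-1.6, -2.3, -1], [-0.4, -1, 0.8]], [[-1.6, -2.3, -1], [-0.4, -1, 0.8]], [[-1.7, -2.3, -1], [-0.4, -1, 0.8]], [[-1.8, -2.2, -0.9], [-0.4, -1, 0.8]]]'

```text
t: 48.8
tool_pos: [0.4167, -0.0978, 0.3162]
tool_rot: [2.626, -1.199, 0.631]
contact_force: [0.4, -0.0, -0.3]
opening: 0.0857
```

```bash
python3 - <<'E'
from h import *; where()
a=tcp([.465,-.094,.16],25,-50); plan(*a,n=2)
E
```

```text
pads [ 0.4609 -0.1472  0.1851] beta 26.8 yaw 311.0 t 48.8 F [ 0.4 -0.  -0.3] open 0.0857
need 1.4 n 2
[[-2.01, -1.99, 0.29], [-0.4, -0.91, 0.37]], [[-2.02, -1.98, 0.31], [-0.4, -0.91, 0.37]],
```

jog_arm --steps '[[[-2, -2, 0.2], [-0.4, -0.9, 0.4]], [[-2, -2, 0.2], [-0.4, -0.9, 0.4]], [[0, 0, 0], [0, 0, 0]]]'

```text
t: 49.1
tool_pos: [0.4243, -0.0409, 0.2926]
tool_rot: [2.633, -1.223, 0.58]
contact_force: [-0.1, 0.3, -0.1]
opening: 0.0854
```

```bash
python3 - <<'E'
from h import *; where()
i=ctrl.camera_info("wrist");cv2.imwrite("pics/w18.png",ctrl.get_image("wrist")[:,:,::-1])
print(proj("",[.465,-.094,.08],i)); import pickle; pickle.dump(i,open("w18.pkl","wb"))
plan(*tcp([.465,-.094,.064],25,-50),n=4)
E
```

```text
pads [ 0.4642 -0.0881  0.1592] beta 24.9 yaw 310.2 t 49.1 F [-0.1  0.3 -0.1] open 0.0854
[321.61353404 315.21437909]
need 2.4 n 4
[[-0.92, 0.06, 2.22], [-0.01, 0.02, 0.03]], [[-0.92, 0.06, 2.22], [-0.01, 0.02, 0.03]], [[-0.92, 0.06, 2.22], [-0.01, 0.02, 0.03]], [[-0.93, 0.06, 2.22], [-0.01, 0.02, 0.03]],
```

View pics/w18.png

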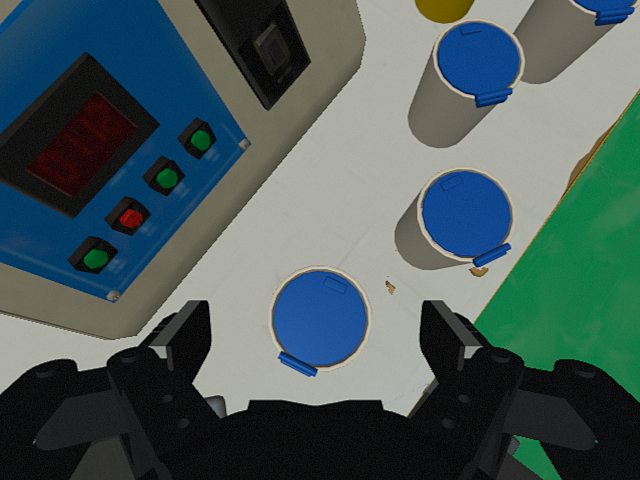

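jog_arm --steps '[[[-0.9, 0.1, 2.1], [0, 0, 0]], [[-0.9, 0.1, 2.1], [0, 0, 0]], [[-0.9, 0.1, 2.1], [0, 0, 0]], [[-0.9, 0, 2.1], [0, 0, 0]], [[0, 0, 0], [0, 0, 0]], [[0, 0, 0], [0, 0, 0]]]'

```text
t: 49.75
tool_pos: [0.4249, -0.0504, 0.2015]
tool_rot: [2.627, -1.226, 0.59]
contact_force: [0.4, 0.3, 0.1]
opening: 0.0854
```

```bash
python3 - <<'E'
from h import *; where()
plan(*tcp([.465,-.094,.064],25,-50),n=1)
E
```

```text
pads [ 0.4654 -0.0983  0.0686] beta 25.3 yaw 310.0 t 49.75 F [0.4 0.3 0.1] open 0.0854
need 0.1 n 1
[[-0.45, -0.27, 0.26], [-0.09, -0.27, -0.05]],
```

jog_arm --steps '[[[-0.4, -0.3, 0.3], [-0.1, -0.3, 0]], [[0, 0, 0], [0, 0, 0]], [[0, 0, 0], [0, 0, 0]]]'

```text
t: 50.05
tool_pos: [0.4271, -0.0475, 0.2002]
tool_rot: [2.627, -1.229, 0.59]
contact_force: [0.3, 0.1, 1.4]
opening: 0.0853
```

```bash
python3 - <<'E'
from h import *; weigh(12);where()
E
```

```text
F [-0.09  0.04  0.1   0.16  0.14  0.  ] sd [0.72 0.43 0.63 0.03 0.04 0.02]
pads [ 0.4668 -0.0951  0.0659] beta 25.1 yaw 309.9 t 50.65 F [ 0.9 -0.4 -0.6] open 0.0852
```

jog_arm --steps '[[[0, 0, 0], [0, 0, 0]], [[0, 0, 0], [0, 0, 0]], [[0, 0, 0], [0, 0, 0]], [[0, 0, 0], [0, 0, 0]], [[0, 0, 0], [0, 0, 0]]]' --fingers -1 --grip_force 80

```text
t: 51.15
tool_pos: [0.4269, -0.0475, 0.1997]
tool_rot: [2.626, -1.229, 0.588]
contact_force: [0.9, -0.1, 0.8]
opening: 0.0609
```

```bash
python3 - <<'E'
from h import *; where()
E
```

```text
pads [ 0.4672 -0.0953  0.0666] beta 25.2 yaw 309.9 t 51.15 F [ 0.9 -0.1  0.8] open 0.0609
```

jog_arm --steps '[[[0.8, 0, -1.8], [0, 0, 0]], [[1, 0, -2.1], [0, 0, 0]], [[0, 0, 0], [0, 0, 0]], [[0, 0, 0], [0, 0, 0]], [[0, 0, 0], [0, 0, 0]]]'

```text
t: 51.65
tool_pos: [0.4246, -0.0469, 0.2394]
tool_rot: [2.628, -1.229, 0.576]
contact_force: [-0.6, 1.1, -2.0]
opening: 0.0605
```

```bash
python3 - <<'E'
from h import *; weigh(20);where()
E
```

```text
F [ 0.14  0.13 -1.53  0.22  0.18 -0.01] sd [0.61 0.55 0.49 0.03 0.03 0.03]
pads [ 0.4644 -0.0945  0.107 ] beta 24.8 yaw 309.8 t 52.65 F [-0.1  0.1 -2. ] open 0.0605
```

D is empty: about 1.3 N lifted, and all four possible balls are already accounted for (1 + 2 + 1). It won't be tipped, so set it down.

jog_arm --steps '[[[-0.8, 0, 1.7], [0, 0, 0]], [[-0.8, 0, 1.7], [0, 0, 0]], [[0, 0, 0], [0, 0, 0]], [[0, 0, 0], [0, 0, 0]]]'

```text
t: 53.05
tool_pos: [0.4256, -0.047, 0.2035]
tool_rot: [2.627, -1.229, 0.582]
contact_force: [0.8, 0.9, -1.4]
opening: 0.0609
```

```bash
python3 - <<'E'
from h import *; weigh(5);where()
E
```

```text
F [ 0.03 -0.27 -1.49  0.22  0.17 -0.  ] sd [0.73 0.77 0.45 0.03 0.04 0.03]
pads [ 0.4659 -0.0947  0.0709] beta 25.1 yaw 309.8 t 53.3 F [ 0.8  0.1 -0.9] open 0.0605
```

jog_arm --steps '[[[-0.2, 0, 0.4], [0, 0, 0]], [[-0.1, 0, 0.1], [0, 0, 0]], [[0, 0, 0], [0, 0, 0]], [[0, 0, 0], [0, 0, 0]]]'

```text
t: 53.7
tool_pos: [0.4262, -0.0468, 0.1997]
tool_rot: [2.626, -1.229, 0.59]
contact_force: [-1.0, 0.1, -0.8]
opening: 0.0606
```

```bash
python3 - <<'E'
from h import *; weigh(5);where()
E
```

```text
F [-0.23 -0.42 -0.55  0.16  0.21 -0.  ] sd [0.54 0.55 0.41 0.02 0.03 0.03]
pads [ 0.4667 -0.0946  0.0667] beta 25.2 yaw 309.9 t 53.95 F [-0.3 -0.4 -1.3] open 0.0607
```

jog_arm --steps '[[[0, 0, 0], [0, 0, 0]], [[0, 0, 0], [0, 0, 0]], [[0, 0, 0], [0, 0, 0]], [[0, 0, 0], [0, 0, 0]], [[1.1, 0, -2.4], [0, 0, 0]], [[1.3, 0, -2.9], [0, 0, 0]], [[1.3, 0, -2.9], [0, 0, 0]], [[1.3, 0, -2.9], [0, 0, 0]]]' --fingers 1

```text
t: 54.75
tool_pos: [0.4227, -0.045, 0.3194]
tool_rot: [2.629, -1.228, 0.572]
contact_force: [1.3, -0.1, 0.7]
opening: 0.0855
```

```bash
python3 - <<'E'
from h import *; where()
a=tcp([.40,.23,.36],0,-45); print(a[0]); plan(*a,n=13)
E
```

```text
pads [ 0.4616 -0.0924  0.1858] beta 24.6 yaw 309.9 t 54.75 F [ 1.3 -0.1  0.7] open 0.0855
[0.4   0.23  0.507]
need 8.3 n 13
[[-0.97, -1.22, -2.04], [0.1, -1.89, -0.38]], [[-1.03, -1.23, -2.0], [0.1, -1.89, -0.38]], [[-1.09, -1.24, -1.97], [0.1, -1.89, -0.38]], [[-1.15, -1.25, -1.93], [0.1, -1.89, -0.38]], [[-1.2, -1.26, -1.89], [0.1, -1.89, -0.38]], [[-1.25, -1.27, -1.84], [0.1, -1.89, -0.38]], [[-1.31, -1.28, -1.8], [0.1, -1.89, -0.38]], [[-1.36, -1.29, -1.75], [0.1, -1.89, -0.38]], [[-1.4, -1.31, -1.71], [0.1, -1.89, -0.38]], [[-1.45, -1.32, -1.66], [0.1, -1.89, -0.38]], [[-1.5, -1.33, -1.61], [0.1, -1.89, -0.38]], [[-1.54, -1.35, -1.55], [0.1, -1.89, -0.38]], [[-1.58, -1.36, -1.5], [0.1, -1.89, -0.38]],
```

jog_arm --steps '[[[-1.5, -1.9, -3.1], [0.1, -2.9, -0.6]], [[-1.6, -1.9, -3], [0.1, -2.9, -0.6]], [[-1.8, -1.9, -2.9], [0.1, -2.9, -0.6]], [[-1.9, -2, -2.8], [0.1, -2.9, -0.6]], [[-2, -2, -2.7], [0.1, -2.9, -0.6]], [[-2.2, -2, -2.6], [0.1, -2.9, -0.6]], [[-2.2, -2, -2.5], [0.1, -2.9, -0.6]], [[-2.3, -2, -2.4], [0.1, -2.9, -0.6]]]'

```text
t: 55.55
tool_pos: [0.4008, 0.2208, 0.5052]
tool_rot: [2.889, -1.211, 0.023]
contact_force: [0.2, 0.9, 0.4]
opening: 0.085
```

```bash
python3 - <<'E'
from h import *; where(); import pickle
i=ctrl.camera_info("wrist");pickle.dump(i,open("w19.pkl","wb"));cv2.imwrite("pics/w19.png",ctrl.get_image("wrist")[:,:,::-1])
E
```

```text
pads [0.4022 0.2187 0.3582] beta 1.0 yaw 314.5 t 55.55 F [0.2 0.9 0.4] open 0.085
```

View pics/w19.png

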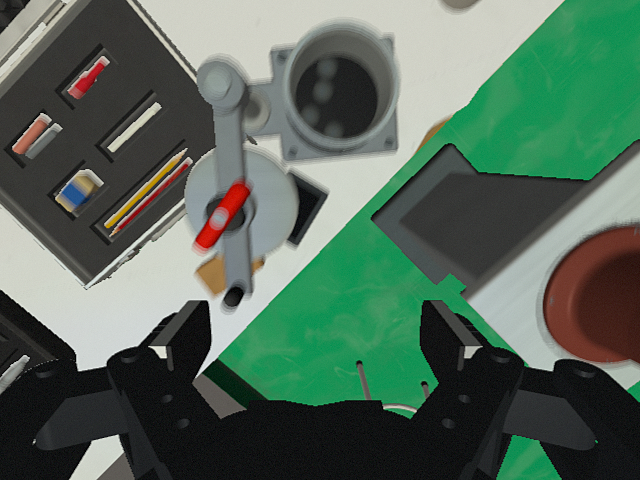

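All four balls are visible in the jar, at (327,67), (323,90), (309,115) and (332,130). Now a still shot to measure the post, handle and pin.

jog_arm --steps '[[[0, 0, 0], [0, 0, 0]], [[0, 0, 0], [0, 0, 0]]]'

```text
t: 55.8
tool_pos: [0.4005, 0.2248, 0.5112]
tool_rot: [2.901, -1.205, 0.028]
contact_force: [0.5, 0.1, -0.3]
opening: 0.0853
```

```bash
python3 - <<'E'
from h import *; where(); import pickle
i=ctrl.camera_info("wrist");pickle.dump(i,open("w20.pkl","wb"));im=ctrl.get_image("wrist")[:,:,::-1];cv2.imwrite("pics/w20.png",cv2.resize(im[20:320,170:420],None,fx=2,fy=2,interpolation=2))
E
```

```text
pads [0.4029 0.2238 0.3642] beta 0.9 yaw 314.9 t 55.8 F [ 0.5  0.1 -0.3] open 0.0853
```

View pics/w20.png

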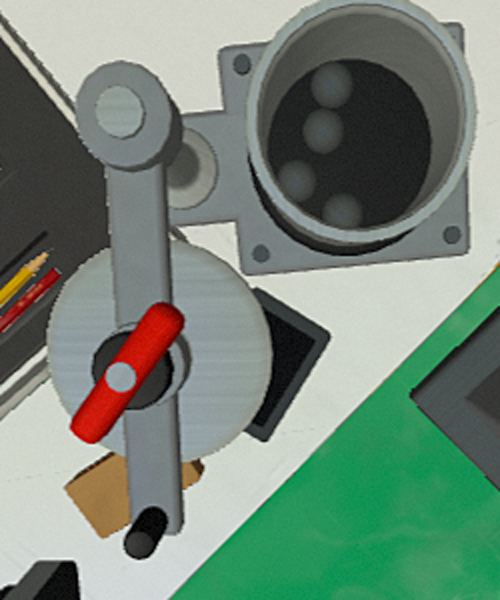

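```bash
python3 - <<'E'
from h import *; import pickle
i=pickle.load(open("w20.pkl","rb"))
P=ray("",230.5,76,.166,i);H=ray("",230,208,.198,i);N=ray("",240,291.5,.19,i)
a=ray("",170+165/2,20+320/2,.198,i);b=ray("",170+88/2,20+432/2,.198,i)
Jm=ray("",170+361/2,20+122/2,.104,i)
print("post",P,"handle",H,"pin",N,"jar",Jm)
for v in(H-P,N-P,Jm-P): print(np.linalg.norm(v[:2]),np.degrees(np.arctan2(v[1],v[0])))
d=b-a;print("bar deg",np.degrees(np.arctan2(d[1],d[0])),np.linalg.norm(d[:2]))
E
```

```text
post [0.54555431 0.18295837 0.166     ] handle [0.47051421 0.25672654 0.198     ] pin [0.4155919  0.30841523 0.19      ] jar [0.47736004 0.10309317 0.104     ]
0.10522718416965815 135.48971799463067
0.18063679891288073 136.01058175084296
0.10501860935055739 -130.4929258457568
bar deg 98.24170452344336 0.05691956663894744
```

```bash
python3 - <<'E'
from h import *
a=tcp([.4155,.308,.25],0,-44,.153); plan(*a)
b=tcp([.4155,.308,.178],0,-44,.153); plan(*b,p0=a[0],R0=a[1],n=3)
E
```

```text
need 3.4 n 4
[[-1.26, -1.72, 2.68], [-0.09, -0.23, -0.29]], [[-1.24, -1.73, 2.69], [-0.09, -0.23, -0.29]], [[-1.22, -1.74, 2.69], [-0.09, -0.23, -0.29]], [[-1.2, -1.75, 2.69], [-0.09, -0.23, -0.29]], 
need 1.8 n 3
[[0.0, 0.0, 2.4], [0.0, 0.0, 0.0]], [[0.0, 0.0, 2.4], [0.0, 0.0, 0.0]], [[0.0, 0.0, 2.4], [0.0, 0.0, 0.0]],
```

jog_arm --steps '[[[-1.2, -1.7, 2.6], [-0.1, -0.2, -0.3]], [[-1.2, -1.7, 2.6], [-0.1, -0.2, -0.3]], [[-1.2, -1.7, 2.6], [-0.1, -0.2, -0.3]], [[-1.2, -1.7, 2.6], [-0.1, -0.2, -0.3]], [[0, 0, 0], [0, 0, 0]], [[0, 0, 0], [0, 0, 0]]]'

```text
t: 56.45
tool_pos: [0.4166, 0.3022, 0.3988]
tool_rot: [2.9, -1.186, 0.003]
contact_force: [-0.5, -0.2, 0.4]
opening: 0.0853
```

```bash
python3 - <<'E'
from h import *; where(); import pickle
i=ctrl.camera_info("wrist");im=ctrl.get_image("wrist")[:,:,::-1];cv2.imwrite("pics/w21.png",im)
print(proj("",[.4155,.308,.19],i))
b=tcp([.4155,.308,.178],0,-44,.153); plan(*b,n=3)
E
```

```text
pads [0.4164 0.3009 0.2518] beta 0.3 yaw 315.5 t 56.45 F [-0.5 -0.2  0.4] open 0.0853
[307.71966736 288.06431471]
need 1.7 n 3
[[-0.17, -0.14, 2.25], [0.14, -0.09, -0.17]], [[-0.17, -0.13, 2.25], [0.14, -0.09, -0.17]], [[-0.17, -0.13, 2.25], [0.14, -0.09, -0.17]],
```

View pics/w21.png

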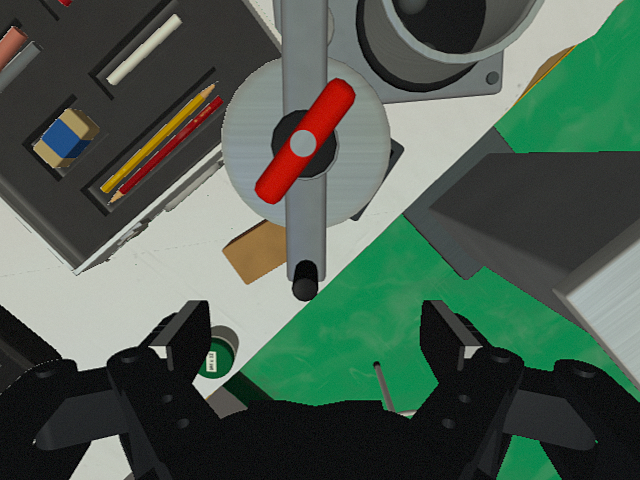

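jog_arm --steps '[[[-0.2, -0.2, 2.2], [0.1, 0, -0.2]], [[-0.2, -0.2, 2.2], [0.1, 0, -0.2]], [[-0.2, -0.2, 2.2], [0.1, 0, -0.2]], [[0, 0, 0], [0, 0, 0]], [[0, 0, 0], [0, 0, 0]]]'

```text
t: 57.0
tool_pos: [0.4191, 0.3064, 0.3398]
tool_rot: [-2.904, 1.182, -0.022]
contact_force: [1.0, 0.4, 0.5]
opening: 0.0853
```

```bash
python3 - <<'E'
from h import *; where()
b=tcp([.4155,.308,.178],0,-44,.153); plan(*b,n=1)
E
```

```text
pads [0.4214 0.3064 0.1928] beta 0.6 yaw 315.7 t 57.0 F [1.  0.4 0.5] open 0.0853
need 0.2 n 1
[[-0.38, 0.15, 0.87], [-0.63, -0.63, -0.28]],
```

jog_arm --steps '[[[-0.6, 0.1, 0.8], [-0.6, -0.6, -0.3]], [[0, 0, 0], [0, 0, 0]], [[0, 0, 0], [0, 0, 0]]]'

```text
t: 57.3
tool_pos: [0.415, 0.3097, 0.3359]
tool_rot: [-2.908, 1.176, -0.007]
contact_force: [-0.2, 0.3, 0.2]
opening: 0.0856
```

jog_arm --steps '[[[0, 0, 0], [0, 0, 0]], [[0, 0, 0], [0, 0, 0]], [[0, 0, 0], [0, 0, 0]], [[0, 0, 0], [0, 0, 0]], [[0, 0, 0], [0, 0, 0]], [[0, 0, 0], [0, 0, 0]]]' --fingers -1 --grip_force 30

```text
t: 57.9
tool_pos: [0.4153, 0.31, 0.3376]
tool_rot: [-2.907, 1.175, -0.009]
contact_force: [0.8, 0.4, 0.0]
opening: 0.014
```

```bash
python3 - <<'E'
from h import *; where()
cv2.imwrite("pics/w22.png",ctrl.get_image("wrist")[:,:,::-1])
p,_,_=pose(); d=p[:2]-[.5455,.183]; print(np.hypot(*d),np.degrees(np.arctan2(d[1],d[0])))
E
```

```text
pads [0.4164 0.3106 0.1906] beta 0.2 yaw 316.0 t 57.9 F [0.8 0.4 0. ] open 0.014
0.181956639338828 135.7198215328081
```

View pics/w22.png

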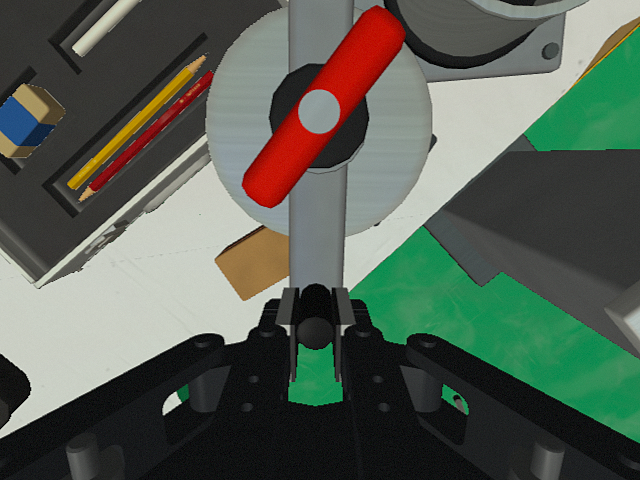

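jog_arm --steps '[[[0.1, 1.9, 0], [0, 0, -6]], [[0.1, 1.9, 0], [0, 0, -6]], [[0.1, 1.9, 0], [0, 0, -6]], [[0.1, 1.9, 0], [0, 0, -6]], [[0.1, 1.9, 0], [0, 0, -6]], [[0.1, 1.9, 0], [0, 0, -6]]]'

```text
t: 58.55
tool_pos: [0.3647, 0.2083, 0.3376]
tool_rot: [-3.127, 0.177, -0.005]
contact_force: [0.2, 0.5, 1.7]
opening: 0.0138
```

```bash
cat >> h.py <<'E'
def arm(th=None,yaw_off=0):
    p,_,o=pose(); d=p[:2]-[.5455,.183]; print("r",np.hypot(*d).round(4),"ang",np.degrees(np.arctan2(d[1],d[0])).round(2)%360,"z",p[2].round(4),"T",np.round(o["wrist_torque"],2)); where()
E
python3 - <<'E'
from h import *; arm()
E
```

```text
r 0.1825 ang 172.03 z 0.3376 T [-0.09 -0.02 -0.2 ]
pads [0.3653 0.2097 0.1906] beta 0.1 yaw 353.5 t 58.55 F [0.2 0.5 1.7] open 0.0138
```

jog_arm --steps '[[[0.1, 1.9, 0], [0, 0, -6]], [[0.1, 1.9, 0], [0, 0, -6]], [[0.1, 1.9, 0], [0, 0, -6]], [[0.1, 1.9, 0], [0, 0, -6]], [[0.1, 1.9, 0], [0, 0, -6]], [[0.1, 1.9, 0], [0, 0, -6]], [[0.1, 1.9, 0], [0, 0, -6]]]'

```text
t: 59.25
tool_pos: [0.3962, 0.0773, 0.3376]
tool_rot: [-2.971, -0.999, 0.005]
contact_force: [-0.4, 0.0, 0.7]
opening: 0.014
```

```bash
python3 - <<'E'
from h import *; arm()
E
```

```text
r 0.183 ang 215.3 z 0.3376 T [-0.04 -0.13 -0.25]
pads [0.3954 0.0781 0.1906] beta -0.0 yaw 37.2 t 59.25 F [-0.4  0.   0.7] open 0.014
```

jog_arm --steps '[[[0.1, 1.6, 0], [0, 0, -5]], [[0.1, 1.6, 0], [0, 0, -5]], [[0, 0.8, 0], [0, 0, -2.5]], [[0, 0.4, 0], [0, 0, -1]], [[0, 0, 0], [0, 0, 0]]]'

```text
t: 59.75
tool_pos: [0.4286, 0.042, 0.3376]
tool_rot: [-2.832, -1.349, 0.006]
contact_force: [0.4, -0.9, 0.2]
opening: 0.014
```

```bash
python3 - <<'E'
from h import *; arm()
E
```

```text
r 0.1832 ang 230.35 z 0.3376 T [-0.08 -0.27  0.02]
pads [0.4278 0.0424 0.1907] beta -0.1 yaw 50.9 t 59.75 F [ 0.4 -0.9  0.2] open 0.014
```

jog_arm --steps '[[[0, 0.4, 0], [0, 0, 0]], [[0, 0.4, 0], [0, 0, 0]], [[0, 0, 0], [0, 0, 0]]]'

```text
t: 60.05
tool_pos: [0.4322, 0.0396, 0.3376]
tool_rot: [-2.816, -1.344, 0.022]
contact_force: [-0.0, -1.8, -1.2]
opening: 0.014
```

```bash
python3 - <<'E'
from h import *; arm()
E
```

```text
r 0.1827 ang 231.69 z 0.3376 T [-0.56 -0.47 -0.04]
pads [0.429  0.0415 0.1907] beta -0.2 yaw 51.0 t 60.05 F [-0.  -1.8 -1.2] open 0.014
```

jog_arm --steps '[[[0, 0.5, 0], [0, 0, 0]], [[0, 0.3, 0], [0, 0, 0]], [[0, 0, 0], [0, 0, 0]]]'

```text
t: 60.35
tool_pos: [0.4353, 0.0379, 0.3375]
tool_rot: [-2.799, -1.342, 0.041]
contact_force: [0.2, -1.8, -1.5]
opening: 0.014
```

```bash
python3 - <<'E'
from h import *; arm(); weigh(4)
cv2.imwrite("pics/w23.png",ctrl.get_image("wrist")[:,:,::-1])
E
```

```text
r 0.1822 ang 232.78 z 0.3375 T [-0.68 -0.67  0.05]
pads [0.4294 0.0412 0.1907] beta -0.4 yaw 51.2 t 60.35 F [ 0.2 -1.8 -1.5] open 0.014
F [-2.84  0.47  1.13 -0.39 -0.21  0.06] sd [1.83 1.3  1.53 0.18 0.27 0.02]
```

View pics/w23.png

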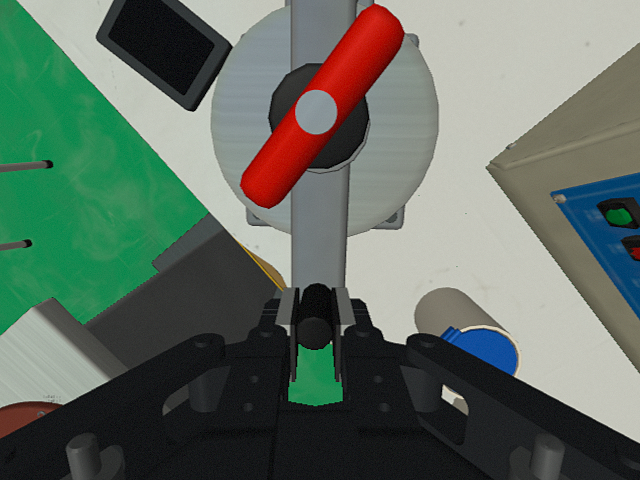

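jog_arm --steps '[[[0, 0, 0], [0, 0, 0]], [[0, 0, 0], [0, 0, 0]], [[0, 0, 0], [0, 0, 0]], [[0, 0, 0], [0, 0, 0]], [[0, 0, -2.5], [0, 0, 0]], [[0, 0, -4], [0, 0, 0]], [[0, 0, -4], [0, 0, 0]], [[0, 0, 0], [0, 0, 0]]]' --fingers 1

```text
t: 61.4
tool_pos: [0.4395, 0.0347, 0.4428]
tool_rot: [-2.797, -1.337, 0.046]
contact_force: [0.5, -0.0, -0.2]
opening: 0.0857
```

```bash
python3 - <<'E'
from h import *; arm(); import pickle
i=ctrl.camera_info("wrist");pickle.dump(i,open("w24.pkl","wb"));cv2.imwrite("pics/w24.png",ctrl.get_image("wrist")[:,:,::-1])
E
```

```text
r 0.1823 ang 234.45999999999998 z 0.4428 T [-0.05 -0.   -0.01]
pads [0.433  0.0384 0.296 ] beta -0.5 yaw 51.1 t 61.4 F [ 0.5 -0.  -0.2] open 0.0857
```

View pics/w24.png

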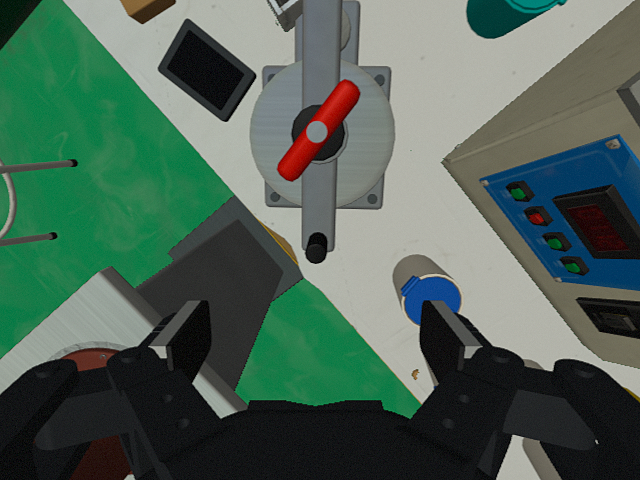

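```bash
python3 - <<'E'
from h import *; import pickle
i=pickle.load(open("w24.pkl","rb"))
H=ray("",317,131,.198,i);N=ray("",317,249,.19,i);a=ray("",350,90,.198,i);b=ray("",287,173,.198,i)
print(H,N); d=a-b; print("bar",np.degrees(np.arctan2(d[1],d[0])),np.linalg.norm(d))
P=np.array([.5455,.183])
for v in(H[:2]-P,N[:2]-P): print(np.linalg.norm(v),np.degrees(np.arctan2(v[1],v[0]))%360)
from kin import ik
Hh=[.479,.102]
for y in(192,170,140,100,60,30): print(y,ik(*tcp([*Hh,.187],0,y,.153),q0=[.2,-.3,2,0,1.4,1.57+.1-np.radians(y)]))
E
```

```text
[0.47845801 0.10254872 0.198     ] [0.4322775  0.04576669 0.19      ]
bar 12.464957135052279 0.058328395811232184
0.10472361844154632 230.1947416376879
0.1779109741007108 230.47612091290546
192 (array([ 5.77150526e-02, -2.30798370e-01,  1.98786261e+00,  1.50369051e-16,
        1.38452841e+00, -1.72252078e+00]), np.float64(6.38378239159465e-16), np.float64(1.151634228421421e-13))
170 (array([ 5.77150526e-02, -2.30798370e-01,  1.98786261e+00,  1.87953210e-16,
        1.38452841e+00, -1.33854835e+00]), np.float64(1.4177095929570765e-15), np.float64(1.9100920705380732e-14))
140 (array([ 5.77150526e-02, -2.30798370e-01,  1.98786261e+00,  1.44220571e-16,
        1.38452841e+00, -8.14949573e-01]), np.float64(2.0392794141351394e-15), np.float64(8.355603213134704e-14))
100 (array([ 5.77150526e-02, -2.30798370e-01,  1.98786261e+00,  1.60939969e-16,
        1.38452841e+00, -1.16817873e-01]), np.float64(1.3461454173580023e-15), np.float64(1.2560186845297802e-13))
60 (array([ 5.77150526e-02, -2.30798370e-01,  1.98786261e+00,  1.34293846e-16,
        1.38452841e+00,  5.81313828e-01]), np.float64(2.2800576086766896e-15), np.float64(9.785375912508112e-14))
30 (array([ 5.77150526e-02, -2.30798370e-01,  1.98786261e+00,  1.17169122e-16,
        1.38452841e+00,  1.10491260e+00]), np.float64(2.0187769454097274e-15), np.float64(1.523475369278312e-13))
```

jog_arm --steps '[[[0, 0, 0], [0, 0, -8.2]], [[0, 0, 0], [0, 0, -8.2]], [[0, 0, 0], [0, 0, -8.2]], [[0, 0, 0], [0, 0, -8.2]], [[0, 0, 0], [0, 0, -8.2]], [[0, 0, 0], [0, 0, -8.2]], [[0, 0, 0], [0, 0, -8.2]], [[0, 0, 0], [0, 0, -8.2]]]'

```text
t: 62.25
tool_pos: [0.4378, 0.0347, 0.4282]
tool_rot: [-1.552, -2.651, 0.014]
contact_force: [0.2, 0.1, 0.8]
opening: 0.0856
```

```bash
python3 - <<'E'
from h import *; arm()
a=tcp([.4787,.1025,.28],0,192.5,.153); plan(*a,n=10)
E
```

```text
r 0.1833 ang 234.0 z 0.4282 T [-0.03 -0.05  0.  ]
pads [0.4283 0.0387 0.2815] beta 3.2 yaw 119.4 t 62.25 F [0.2 0.1 0.8] open 0.0856
need 9.2 n 10
[[0.39, 0.69, -0.06], [-0.01, -0.43, -7.32]], [[0.3, 0.73, -0.06], [-0.01, -0.43, -7.32]], [[0.21, 0.76, -0.06], [-0.01, -0.43, -7.32]], [[0.11, 0.78, -0.06], [-0.01, -0.43, -7.32]], [[0.01, 0.79, -0.06], [-0.01, -0.43, -7.32]], [[-0.1, 0.79, -0.06], [-0.01, -0.43, -7.32]], [[-0.19, 0.77, -0.06], [-0.01, -0.43, -7.32]], [[-0.29, 0.74, -0.06], [-0.01, -0.43, -7.32]], [[-0.38, 0.69, -0.06], [-0.01, -0.43, -7.32]], [[-0.47, 0.64, -0.05], [-0.01, -0.43, -7.32]],
```

jog_arm --steps '[[[0.4, 0.7, -0.1], [0, -0.4, -7.3]], [[0.3, 0.7, -0.1], [0, -0.4, -7.3]], [[0.2, 0.8, -0.1], [0, -0.4, -7.3]], [[0.1, 0.8, -0.1], [0, -0.4, -7.3]], [[0, 0.8, -0.1], [0, -0.4, -7.3]], [[-0.1, 0.8, -0.1], [0, -0.4, -7.3]], [[-0.2, 0.8, -0.1], [0, -0.4, -7.3]], [[-0.3, 0.7, -0.1], [0, -0.4, -7.3]]]'

```text
t: 63.05
tool_pos: [0.4694, 0.0911, 0.4203]
tool_rot: [0.003, -3.104, -0.0]
contact_force: [-0.5, -0.8, 0.8]
opening: 0.0852
```

```bash
python3 - <<'E'
from h import *; arm()
a=tcp([.4787,.1025,.28],0,192.5,.153); plan(*a,n=2)
E
```

```text
r 0.1193 ang 230.38 z 0.4203 T [-0.08  0.   -0.01]
pads [0.4638 0.0911 0.2734] beta 2.2 yaw 180.1 t 63.05 F [-0.5 -0.8  0.8] open 0.0852
need 1.6 n 2
[[-0.44, 0.57, -0.65], [0.12, -1.08, -6.19]], [[-0.51, 0.52, -0.64], [0.12, -1.08, -6.19]],
```

jog_arm --steps '[[[-0.4, 0.6, -0.6], [0.1, -1.1, -6.2]], [[-0.5, 0.5, -0.6], [0.1, -1.1, -6.2]], [[0, 0, 0], [0, 0, 0]], [[0, 0, 0], [0, 0, 0]]]'

```text
t: 63.45
tool_pos: [0.4776, 0.1036, 0.4252]
tool_rot: [0.355, -3.113, -0.002]
contact_force: [0.2, -0.7, 0.3]
opening: 0.0853
```

```bash
python3 - <<'E'
from h import *; arm()
i=ctrl.camera_info("wrist");cv2.imwrite("pics/w25.png",ctrl.get_image("wrist")[:,:,::-1])
import pickle;pickle.dump(i,open("w25.pkl","wb"))
print(proj("",[.4787,.1025,.198],i))
plan(*tcp([.4787,.1025,.188],0,192.5,.153),n=4)
E
```

```text
r 0.1045 ang 229.48 z 0.4252 T [ 0.    0.01 -0.01]
pads [0.4763 0.1037 0.2782] beta 0.5 yaw 193.0 t 63.45 F [ 0.2 -0.7  0.3] open 0.0853
[309.19646629 273.48535194]
need 2.1 n 4
[[-0.04, -0.04, 2.1], [0.04, -0.13, 0.13]], [[-0.04, -0.04, 2.1], [0.04, -0.13, 0.13]], [[-0.03, -0.03, 2.1], [0.04, -0.13, 0.13]], [[-0.03, -0.03, 2.1], [0.04, -0.13, 0.13]],
```

View pics/w25.png

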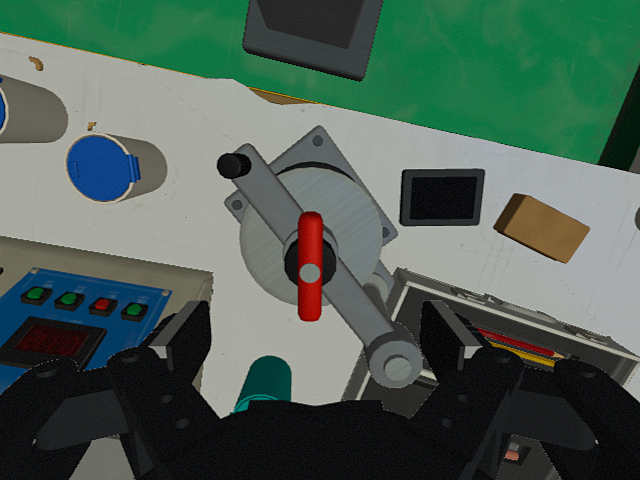

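jog_arm --steps '[[[0, 0, 2.1], [0, -0.1, 0.1]], [[0, 0, 2.1], [0, -0.1, 0.1]], [[0, 0, 2.1], [0, -0.1, 0.1]], [[0, 0, 1.4], [0, -0.1, 0.1]], [[0, 0, 0], [0, 0, 0]], [[0, 0, 0], [0, 0, 0]]]'

```text
t: 64.1
tool_pos: [0.476, 0.1021, 0.3437]
tool_rot: [0.329, -3.12, -0.003]
contact_force: [-0.7, 0.7, 0.0]
opening: 0.0851
```

```bash
python3 - <<'E'
from h import *; arm()
plan(*tcp([.4787,.1025,.192],0,192.5,.153),n=1)
E
```

```text
r 0.1066 ang 229.32 z 0.3437 T [ 0.04 -0.    0.03]
pads [0.4753 0.1024 0.1967] beta 0.3 yaw 192.0 t 64.1 F [-0.7  0.7  0. ] open 0.0851
need 0.1 n 1
[[-0.27, -0.02, -0.13], [0.15, -0.26, -0.46]],
```

jog_arm --steps '[[[-0.3, 0, -0.1], [0.1, -0.3, -0.5]], [[0, 0, 0], [0, 0, 0]], [[0, 0, 0], [0, 0, 0]]]'

```text
t: 64.4
tool_pos: [0.48, 0.1028, 0.3476]
tool_rot: [-0.343, 3.118, 0.001]
contact_force: [0.1, -0.3, 0.2]
opening: 0.0856
```

jog_arm --steps '[[[0, 0, 0], [0, 0, 0]], [[0, 0, 0], [0, 0, 0]], [[0, 0, 0], [0, 0, 0]], [[0, 0, 0], [0, 0, 0]], [[0, 0, 0], [0, 0, 0]], [[0, 0, 0], [0, 0, 0]], [[0, 0, 0], [0, 0, 0]]]' --fingers -1 --grip_force 70

```text
t: 65.1
tool_pos: [0.4804, 0.1025, 0.3501]
tool_rot: [-0.342, 3.116, -0.002]
contact_force: [-0.1, -0.9, 1.4]
opening: 0.03
```

```bash
python3 - <<'E'
from h import *; arm();weigh(4)
E
```

```text
r 0.1036 ang 231.04 z 0.3501 T [-0.04  0.09 -0.  ]
pads [0.4815 0.1024 0.2031] beta -0.4 yaw 192.5 t 65.1 F [-0.1 -0.9  1.4] open 0.03
F [-0.58 -0.88  1.08 -0.07  0.08 -0.01] sd [0.32 0.35 0.23 0.03 0.   0.01]
```

```bash
python3 - <<'E'
from h import *; arm()
cv2.imwrite("pics/w26.png",ctrl.get_image("wrist")[:,:,::-1])
cv2.imwrite("pics/s26.png",cv2.resize(ctrl.get_image("scene")[210:310,250:370,::-1],None,fx=6,fy=6,interpolation=2))
E
```

```text
r 0.1036 ang 231.04 z 0.3501 T [-0.07  0.03 -0.01]
pads [0.4815 0.1024 0.2031] beta -0.4 yaw 192.5 t 65.3 F [-1.1 -1.6  1.4] open 0.0307
```

View pics/w26.png

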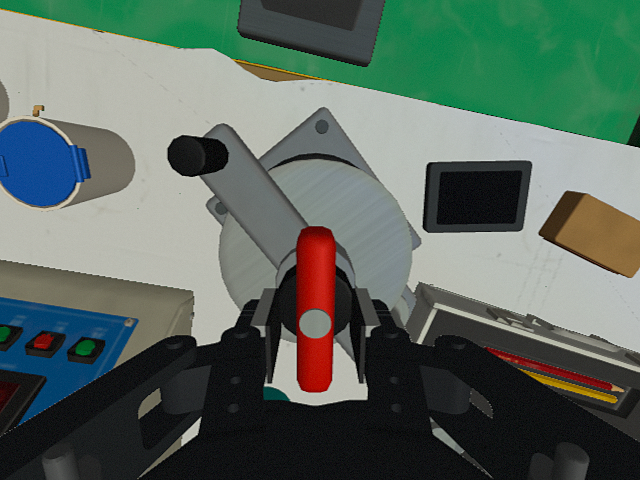

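View pics/s26.png

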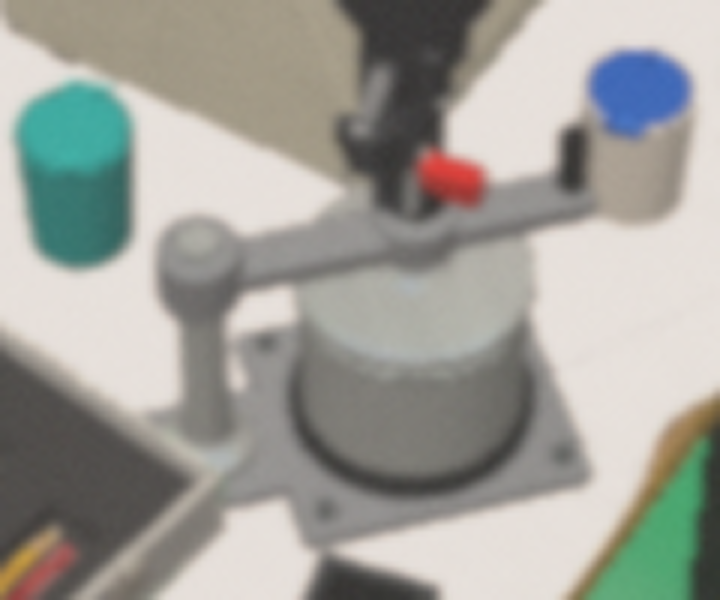

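jog_arm --steps '[[[0, 0, 0], [0, 0, 0]], [[0, 0, 0], [0, 0, 0]], [[0, 0, -1], [0, 0, 0]], [[0, 0, 0], [0, 0, 0]], [[0, 0, 0], [0, 0, 0]]]' --fingers 0

```text
t: 65.9
tool_pos: [0.4803, 0.1027, 0.3605]
tool_rot: [-0.342, 3.115, -0.001]
contact_force: [0.4, 0.5, -0.0]
opening: 0.0423
```

jog_arm --steps '[[[0, 0, 0], [0, 0, 0]], [[0, 0, 0], [0, 0, 0]], [[0, 0, 0], [0, 0, 0]], [[0, 0, 0], [0, 0, 0]], [[0, 0, 0], [0, 0, 0]], [[0, 0, 0], [0, 0, 0]], [[0, 0, 0], [0, 0, 0]]]' --fingers -1 --grip_force 70

```text
t: 66.6
tool_pos: [0.4804, 0.1025, 0.3613]
tool_rot: [-0.342, 3.115, -0.002]
contact_force: [-1.5, -0.9, 0.6]
opening: 0.0127
```

```bash
python3 - <<'E'
from h import *; arm();weigh(4)
cv2.imwrite("pics/w27.png",ctrl.get_image("wrist")[:,:,::-1])
E
```

```text
r 0.1035 ang 231.04 z 0.3613 T [-0.02  0.06  0.  ]
pads [0.4816 0.1025 0.2143] beta -0.5 yaw 192.5 t 66.6 F [-1.5 -0.9  0.6] open 0.0127
F [-0.75 -0.9   1.   -0.04  0.07 -0.04] sd [0.49 0.44 0.62 0.05 0.02 0.02]
```

View pics/w27.png

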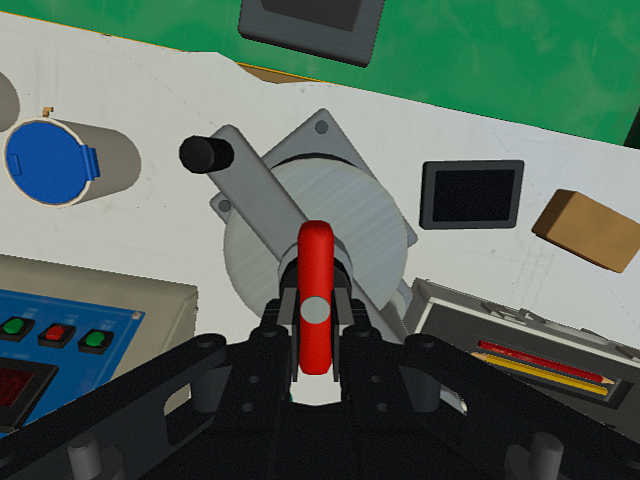

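jog_arm --steps '[[[0, 0, 0.1], [0, 0, 6]], [[0, 0, 0], [0, 0, 8]], [[0, 0, 0.1], [0, 0, 8]], [[0, 0, 0], [0, 0, 8]]]'

```text
t: 67.25
tool_pos: [0.4804, 0.1016, 0.3614]
tool_rot: [0.504, 3.093, -0.007]
contact_force: [-1.6, -2.5, -0.2]
opening: 0.0129
```

```bash
python3 - <<'E'
from h import *; arm();weigh(3)
cv2.imwrite("pics/w28.png",ctrl.get_image("wrist")[:,:,::-1])
E
```

```text
r 0.1042 ang 231.38 z 0.3614 T [-0.37  0.24  0.17]
pads [0.4815 0.1007 0.2144] beta -0.5 yaw 161.5 t 67.25 F [-1.6 -2.5 -0.2] open 0.0129
F [-2.09 -2.65  1.72 -0.44  0.34 -0.01] sd [0.44 0.35 1.37 0.05 0.07 0.13]
```

View pics/w28.png

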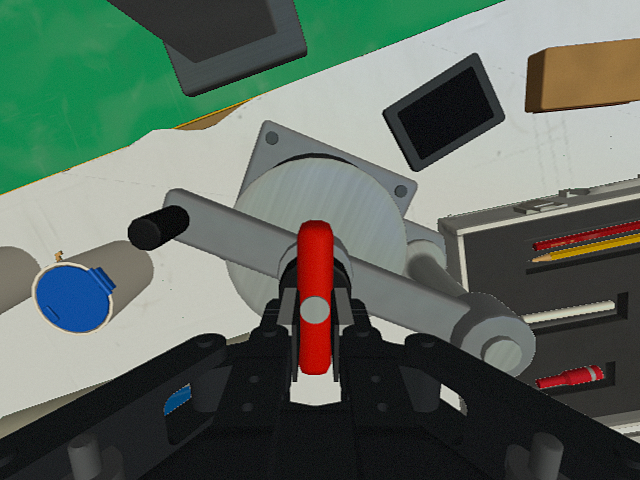

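jog_arm --steps '[[[0.2, -0.1, 0.1], [0, 0, 8]], [[0, -0.1, 0.1], [0, 0, 8]], [[0, 0, 0], [0, 0, 8]]]'

```text
t: 67.75
tool_pos: [0.4783, 0.1006, 0.3613]
tool_rot: [1.131, 2.919, -0.001]
contact_force: [-2.8, -4.1, 0.8]
opening: 0.0129
```

```bash
python3 - <<'E'
from h import *; arm();print(ctrl.get_obs()["wrist_torque"])
E
```

```text
r 0.1063 ang 230.79 z 0.3613 T [-0.83  0.63  0.12]
pads [0.4798 0.1    0.2144] beta -0.6 yaw 137.6 t 67.75 F [-2.8 -4.1  0.8] open 0.0129
[-0.82914016  0.63050194  0.12290292]
```

jog_arm --steps '[[[0, 0, 0.1], [0, 0, 8]], [[0, 0, 0], [0, 0, 8]]]'

```text
t: 67.95
tool_pos: [0.4779, 0.1002, 0.3613]
tool_rot: [1.534, 2.73, -0.004]
contact_force: [-3.2, -2.9, 0.9]
opening: 0.013
```

```bash
python3 - <<'E'
from h import *; arm();print(ctrl.get_obs()["wrist_torque"])
E
```

```text
r 0.1069 ang 230.76 z 0.3613 T [-0.52  0.68  0.11]
pads [0.479  0.0992 0.2143] beta -0.6 yaw 121.3 t 67.95 F [-3.2 -2.9  0.9] open 0.013
[-0.52049501  0.67540927  0.11472884]
```

jog_arm --steps '[[[0, 0, 0.1], [0, 0, 8]], [[0, 0, 0], [0, 0, 5]]]'

```text
t: 68.15
tool_pos: [0.4775, 0.1001, 0.3613]
tool_rot: [1.839, 2.536, -0.006]
contact_force: [-2.6, -2.3, 0.4]
opening: 0.0129
```

```bash
python3 - <<'E'
from h import *; arm()
E
```

```text
r 0.1072 ang 230.66 z 0.3613 T [-0.38  0.47  0.16]
pads [0.4782 0.0988 0.2143] beta -0.5 yaw 108.1 t 68.15 F [-2.6 -2.3  0.4] open 0.0129
```

jog_arm --steps '[[[0, 0, 0], [0, 0, 6]]]'

```text
t: 68.25
tool_pos: [0.4773, 0.1, 0.3613]
tool_rot: [1.971, 2.436, -0.007]
contact_force: [-3.6, -0.7, 1.9]
opening: 0.0128
```

```bash
python3 - <<'E'
from h import *; arm()
E
```

```text
r 0.1074 ang 230.59 z 0.3613 T [-0.22  0.66  0.34]
pads [0.4778 0.0987 0.2143] beta -0.5 yaw 102.0 t 68.25 F [-3.6 -0.7  1.9] open 0.0128
```

jog_arm --steps '[[[0, 0, 0], [0, 0, 6]]]'

```text
t: 68.35
tool_pos: [0.477, 0.1002, 0.3613]
tool_rot: [2.097, 2.33, -0.008]
contact_force: [-3.3, -2.1, 3.3]
opening: 0.0127
```

```bash
python3 - <<'E'
from h import *; arm()
cv2.imwrite("pics/w29.png",ctrl.get_image("wrist")[:,:,::-1])
E
```

```text
r 0.1075 ang 230.42 z 0.3613 T [-0.24  0.66  0.35]
pads [0.4773 0.0989 0.2143] beta -0.5 yaw 96.0 t 68.35 F [-3.3 -2.1  3.3] open 0.0127
```

View pics/w29.png

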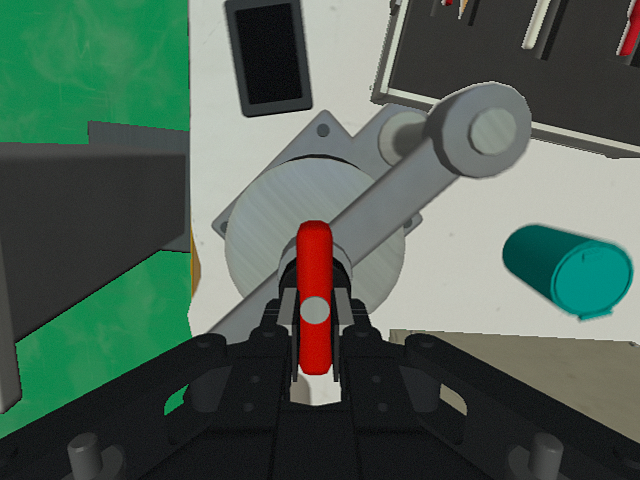

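jog_arm --steps '[[[0, 0, 0], [0, 0, 6]], [[0, 0, 0], [0, 0, 6]]]'

```text
t: 68.6
tool_pos: [0.4765, 0.1003, 0.3613]
tool_rot: [2.33, 2.099, -0.011]
contact_force: [-3.4, -2.1, 3.3]
opening: 0.013
```

```bash
python3 - <<'E'
from h import *; arm()
E
```

```text
r 0.1077 ang 230.16 z 0.3613 T [-0.32  0.59  0.32]
pads [0.4764 0.099  0.2143] beta -0.5 yaw 84.0 t 68.6 F [-3.4 -2.1  3.3] open 0.013
```

jog_arm --steps '[[[0, 0, 0], [0, 0, 2]], [[0, 0, 0], [0, 0, 0]]]'

```text
t: 68.8
tool_pos: [0.4763, 0.1006, 0.3613]
tool_rot: [2.36, 2.066, -0.012]
contact_force: [-1.7, -2.2, 2.1]
opening: 0.0128
```

```bash
python3 - <<'E'
from h import *; arm()
E
```

```text
r 0.1077 ang 229.97 z 0.3613 T [-0.37  0.4   0.15]
pads [0.4759 0.0993 0.2143] beta -0.5 yaw 82.4 t 68.8 F [-1.7 -2.2  2.1] open 0.0128
```

jog_arm --steps '[[[0, 0, 0], [0, 0, 0]], [[0, 0, 0], [0, 0, 0]], [[0, 0, 0], [0, 0, 0]], [[0, 0, 0], [0, 0, 0]], [[0, 0, -2], [0, 0, 0]], [[0, 0, -3.5], [0, 0, 0]], [[0, 0, -4], [0, 0, 0]], [[0, 0, 0], [0, 0, 0]]]' --fingers 1

```text
t: 69.6
tool_pos: [0.4764, 0.1018, 0.4561]
tool_rot: [2.355, 2.078, -0.01]
contact_force: [0.7, -0.6, 0.5]
opening: 0.0854
```

```bash
python3 - <<'E'
from h import *; arm(); import pickle
i=ctrl.camera_info("wrist");pickle.dump(i,open("w30.pkl","wb"));cv2.imwrite("pics/w30.png",ctrl.get_image("wrist")[:,:,::-1])
cv2.imwrite("pics/s30.png",cv2.resize(ctrl.get_image("scene")[140:320,240:440,::-1],None,fx=3.3,fy=3.3,interpolation=2))
cv2.imwrite("pics/d30.png",ctrl.get_image("side")[:,:,::-1])
E
```

```text
r 0.1066 ang 229.62 z 0.4561 T [ 0. -0. -0.]
pads [0.4758 0.1011 0.3091] beta -0.3 yaw 82.8 t 69.6 F [ 0.7 -0.6  0.5] open 0.0854
```

View pics/w30.png

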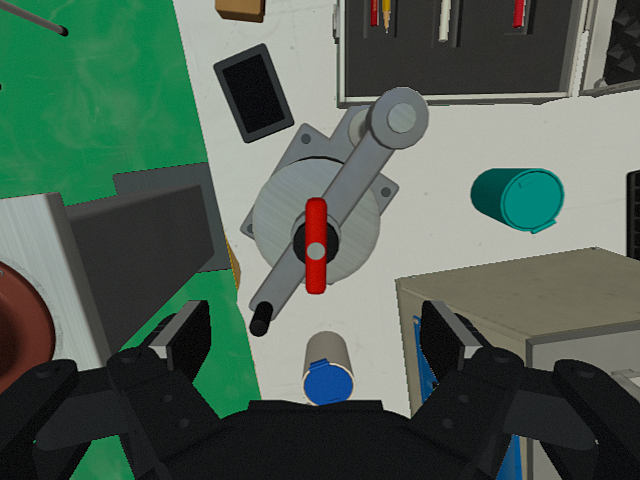

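View pics/s30.png

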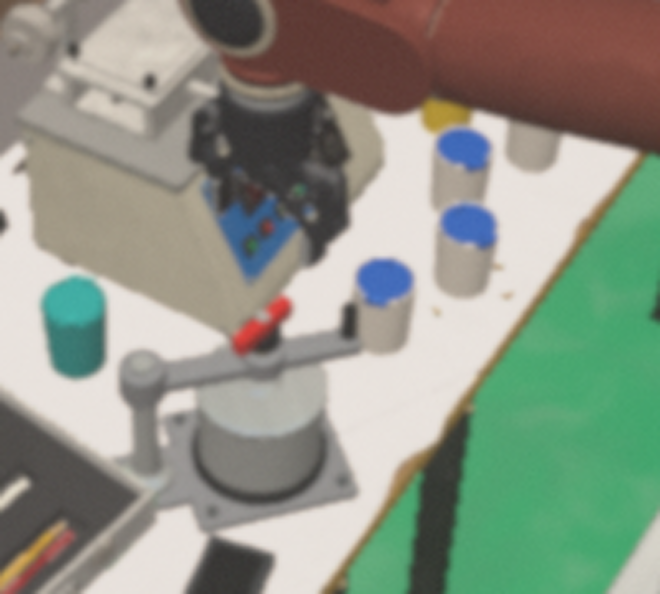

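View pics/d30.png

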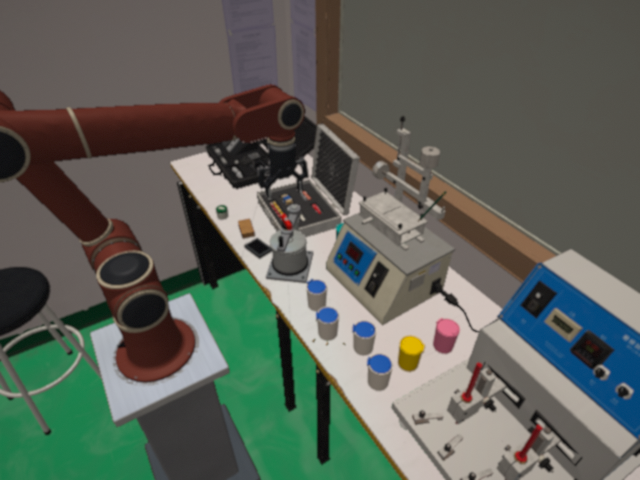

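```bash
python3 - <<'E'
from h import *; import pickle
i=pickle.load(open("w30.pkl","rb"))
H=ray("",316,251,.192,i);N=ray("",259,324,.188,i);P=ray("",401,117,.166,i)
print(H,N,P)
for v in (H-P,N-P): print(np.degrees(np.arctan2(v[1],v[0]))%360,np.linalg.norm(v[:2]))
a=ray("",317,204,.192,i);b=ray("",315,288,.192,i);d=a-b;print(np.degrees(np.arctan2(d[1],d[0])))
E
```

```text
[0.47581042 0.10272583 0.192     ] [0.42644006 0.0506744  0.188     ] [0.54543944 0.18400998 0.166     ]
229.41622824040644 0.1070294972268772
228.25171467527136 0.17871549600208142
81.54865904610054
```

jog_arm --steps '[[[0, 0, 0], [0, 0, 0]], [[0, 0, 0], [0, 0, 0]], [[0, 0, 0], [0, 0, 0]]]'

```text
t: 70.05
tool_pos: [0.475, 0.1017, 0.4444]
tool_rot: [-2.348, -2.071, 0.032]
contact_force: [-0.4, 0.0, 0.0]
opening: 0.0855
```

```bash
python3 - <<'E'
from h import *; import pickle
i=ctrl.camera_info("wrist");pickle.dump(i,open("w31.pkl","wb"));im=ctrl.get_image("wrist")[:,:,::-1]
cv2.imwrite("pics/w31.png",cv2.resize(im[80:350,230:440],None,fx=2.2,fy=2.2,interpolation=2)); arm()
for a in(230.2,229.5,226):
    u=np.array([np.cos(np.radians(a)),np.sin(np.radians(a))])*.182+[.5455,.183]; print(a,(proj("",[*u,.19],i)-[230,80])*2.2)
print((proj("",[.5455,.183,.166],i)-[230,80])*2.2)
E
```

```text
r 0.1076 ang 229.07 z 0.4443 T [-0.   -0.06 -0.03]
pads [0.4716 0.1008 0.2973] beta -0.5 yaw 82.8 t 70.1 F [-0.  -0.3  0. ] open 0.0853
230.2 [ 87.46584363 572.32748186]
229.5 [ 81.60576083 568.93897155]
226 [ 52.76061288 550.94739022]
[408.60461224  76.3691746 ]
```

View pics/w31.png

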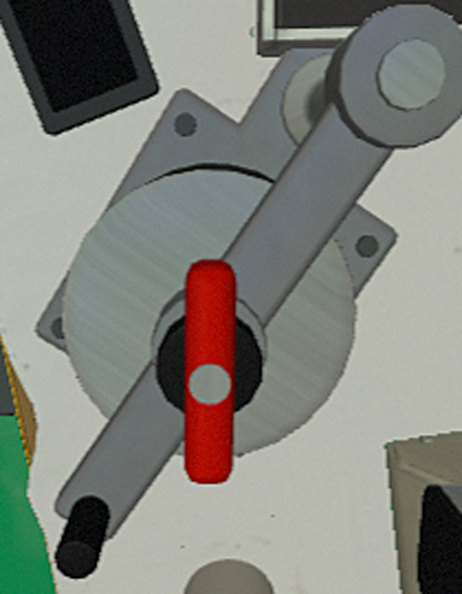

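jog_arm --steps '[[[0, 0, -4], [0, 0, 0]], [[0, 0, -4], [0, 0, 0]], [[0, 0, 0], [0, 0, 0]], [[0, 0, 0], [0, 0, 0]], [[0, 0, 0], [0, 0, 0]], [[0, 0, 0], [0, 0, 0]], [[0, 0, 0], [0, 0, 0]]]'

```text
t: 70.8
tool_pos: [0.4767, 0.1021, 0.519]
tool_rot: [-2.342, -2.066, 0.048]
contact_force: [0.1, -0.3, 0.0]
opening: 0.0855
```

```bash
python3 - <<'E'
from h import *; arm()
cv2.imwrite("pics/d32.png",cv2.resize(ctrl.get_image("side")[180:420,200:480,::-1],None,fx=2.5,fy=2.5,interpolation=2))
E
```

```text
r 0.1062 ang 229.61 z 0.519 T [-0.01 -0.06 -0.04]
pads [0.4715 0.1012 0.3721] beta -0.6 yaw 82.8 t 70.8 F [ 0.1 -0.3  0. ] open 0.0855
```

View pics/d32.png

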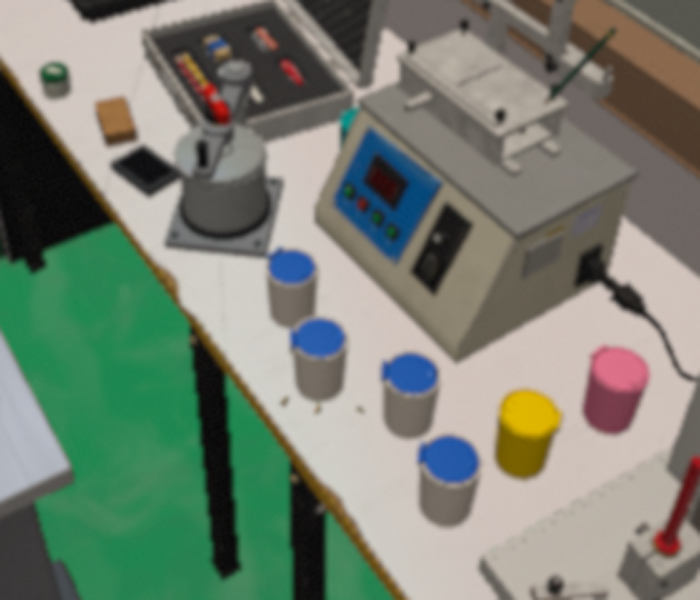

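All four canisters stand upright, the lid sits on the jar, the bystanders are in place and the robot is clear. Handing in.

```bash
python3 - <<'E'
from station import ctrl
print(ctrl.finish_job())
E
```

```text
the job is handed in; nothing more can be done
None
```

The job is handed in at about 71 s; the station gave no verdict. Three canisters held balls and were tipped into the jar, and the lid is on and screwed down until the limiter slipped.

- **Weighing:** By lift force and wrist torque, the canister nearest the table edge held one ball, the one beside the yellow look-alike two, and the farthest one. The canister nearest the jar was empty (about 1.3 N lifted) and was not tipped. Force alone read 1.6 N on that one, but torque gave 1.15 N and all four possible balls were already accounted for.
- **Pouring:** After tipping, each canister's load fell to about 1.1 to 1.3 N, the weight of an empty one. Four balls were visible in the jar. All four canisters stand upright in the last picture.
- **Clamp arm:** I swung it home by the pin until it held against the stop. In the last picture it measured about 1° (0.02 rad) short of where I had pushed it, roughly the measuring error and inside the 0.06 rad limit.
- **Handle:** My first pinch caught the hub (30 mm opening), so I regripped higher. Turning took about 0.11 N m, then rose to a steady 0.33 to 0.35 N m as the limiter slipped. From the bar's final angle the slip is about 0.37 rad; this is an estimate that assumes the bar lies along the arm at zero turn. The torque rise gives 0.3 to 0.5 rad.
- **Bystanders and robot:** The tile, block and pot appear where they were, and the gripper is open and well clear of everything.

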